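# Clean the edge contacts of plug-in boards at the repair bench

## Robot

A 7-joint arm with a two-finger parallel gripper is mounted at the origin on the work surface. World frame = base frame: x ahead of the robot, y to its left, z up, the work surface at z = 0. Lengths are in m, angles in rad, forces in N, time in s.
With the tool pointing down it reaches from about 0.4 to 0.85 m from the base axis. Payload 4.5 kg.
Tool frame: the origin (TCP) lies on the centre line of the jaws, within the pads' length; the fingertips stand 14 mm ahead of it and the grasp point (between the pads) lies 5 mm behind it (r.tcp_to_tips is the z of the fingertips in the tool frame, in m); z points along the fingers, y is the direction in which the jaws open and shut (so a half turn about z gives the same grasp; the last joint's range is limited). The gripper opens to 88 mm and grips with 3 to 60 N. Pads are 18 mm wide; open, the fingers measure 123 mm over their backs; the gripper's body (75 mm by 187 mm) begins 45 mm behind the grasp point.
Start: joints at [-1.216, 0.689, -0.195, 1.565, 0.157, 0.902, -0.215], TCP at [0.197, 0.593, 0.253] pointing down, gripper open.
Joint ranges: [-3.01, 3.01], [-0.46, 2.08], [-1.47, 1.51], [0.13, 2.56], [-1, 4.14], [0.04, 2.09], [-2.66, 2.66]. Speed limits (rad/s): [2.57, 2.57, 3.14, 3.14, 3.14, 3.14, 3.14].

## Interface

Orientations are given as a unit quaternion [x, y, z, w].
In Python, from plant import r, viewer gives the robot as it stands.
- The arm moves only by the shell command python3 -m inch 'ROWS' [FORCE]. ROWS is JSON, a list of rows, each a list of 3 entries, a list of its own where there are three numbers: the closure, from 0 (fully open) to 1 (shut), then the shift along the tool's x, y, z in cm, then the turn about the tool's z in degrees. In form: [[fingers, [x, y, z], yaw], ...]. A call has 1 to 20 rows; each row is the pose to reach, as a shift and turn from the pose commanded when the call began, along the tool's axes at that moment; what a row does not reach only later rows make up. A row lasts 1/10 s, in which the tool goes at most 50 mm and 8.59 degrees, less where a joint would pass 70% of its speed; a pose out of reach is approached as far as the arm can. A call with a gripper value outside its range is refused whole. The fingers move at their own pace and stop on an object; FORCE is the grip in N (left out, the last holds). Time passes only in rows, so rows that repeat a pose let the fingers close. It gives the time, the measured TCP pose, the force and the opening at its end, in the units of the state.
- r.get_state(): the state, without advancing time (a new reading comes with each control period).
- viewer.snapshot(name): name is "side" or "top"; returns the picture (480x640x3 uint8, red, green, blue); there is no depth.
- viewer.camera_params(name): a dict with "intrinsics" (3x3 intrinsics, pixels), "world_to_cam" (4x4, takes a point from world to camera coordinates). Camera axes: x right, y up, looking along -z (the intrinsics and any distortion apply to the point x, -y, -z); pixel columns grow to the right and rows downward; lengths in m; the calibration is good to about 2 mm. A picture is of the moment at which its call begins. camera_params takes no time and is no camera call.
- r.finish_job(): hands the job in, once; it reports no verdict.
Trained networks look in the newest picture that a camera, given by its name, has taken for a name from the list of things; names that differ only in an ending like _2 or _b are one class to them, and where a whole thing is asked for, a point or a joint stands for the part that bears it (a point fixed in the world has none). Each returns a list of dicts, best first, with "p" (0 to 1); they miss things now and then, are a little off and sometimes report something else, mostly with a low value. They report only what shows in the picture. A call takes as long as a camera call. They do not tell look-alikes from the thing itself.
- viewer.outline_of(camera, name): "pixels" (480x640 bool, what is visible of it) and "bbox" ([left, top, width, height] in pixels, round what is visible of it).
The state is a dict: "clock": time; "q": joint angles; "qd": joint speeds; "joint_torque": joint torques, N m; "tool_pos": TCP position; "eef_rot": TCP orientation; "contact_force": force on the tool from outside, world axes, zero at the start; "moment": the same for the moment, N m; "opening": opening from 0.0 (shut) to 1.0 (fully open).
Only numpy, scipy, OpenCV 4.12 (cv2) and the standard library are available. Lean on these libraries where they do the work, as an engineer would, in place of code of your own. Each camera call takes 0.05 s, during which the arm holds its last target.

## Task

Swing the bench magnifier clear of the board holder, lay every driver board that is there in the bay that fits its width, contacts at the holder's open front, and lay the retaining bar across both saddles over them, evenly to both sides. Then take the cleaning pen and, starting with the widest board and working towards the narrow-bay end, draw its nib slowly, lightly pressed (springing, never driven right in), along the middle of each board's contact strip from the head (wide-bay) end to the tail end, keeping off the rest of the board. Hang the pen back in its stand and swing the magnifier back so that the lens is centred over the holder for inspection, leaving boards and bar in place and the multimeter, tape and pliers alone.

Things in the scene. Friction and masses are not known exactly. Their poses are not given: they have to be found in the camera images.
- wide: Wide driver board, loose, about 80 g, may be absent: green board 80 mm wide (y) x 52 deep (x) x 4 thick, gold contacts along its front edge (-x), finned aluminium heat sink 24 mm deep (x -6 to +18) x 62 wide, top 22 mm above the underside; pinch the sink front to back (across x). Origin: centre of the underside, z up
- wide_mid (a point): Middle of the wide board's contact strip, on its upper face, 5 mm in from the front edge; the strip is 9 mm deep (x) and 70 mm long, straight along the board's y (head end at +y, towards the wide-bay end of the holder when seated; tail end at -y); axes as the board's
- middle: Middle driver board, loose, about 80 g, may be absent: green board 60 mm wide (y) x 52 deep (x) x 4 thick, gold contacts along its front edge (-x), finned aluminium heat sink 24 mm deep (x -6 to +18) x 42 wide, top 22 mm above the underside; pinch the sink front to back (across x). Origin: centre of the underside, z up
- middle_mid (a point): Middle of the middle board's contact strip, on its upper face, 5 mm in from the front edge; the strip is 9 mm deep (x) and 50 mm long, straight along the board's y (head end at +y, towards the wide-bay end of the holder when seated; tail end at -y); axes as the board's
- narrow: Narrow driver board, loose, about 80 g, may be absent: green board 42 mm wide (y) x 52 deep (x) x 4 thick, gold contacts along its front edge (-x), finned aluminium heat sink 24 mm deep (x -6 to +18) x 24 wide, top 22 mm above the underside; pinch the sink front to back (across x). Origin: centre of the underside, z up
- narrow_mid (a point): Middle of the narrow board's contact strip, on its upper face, 5 mm in from the front edge; the strip is 9 mm deep (x) and 32 mm long, straight along the board's y (head end at +y, towards the wide-bay end of the holder when seated; tail end at -y); axes as the board's
- holder: Board holder, fixed: low metal bed with three bays along its y, 85, 65 and 47 mm wide from the +y end to the -y end, one per board (2.5 mm play each side), parted by 6 mm black ribs 10 mm above the bay floors; 10 mm wall behind (+x), open in front (-x). Notched saddle posts at y = +-120 mm, 14 mm thick. Origin: on the bench under its middle; x from open front to back
- bay_wide (a point): Middle of the wide bay's floor, 20 mm above the bench, where the wide board's origin belongs (back wall is then 2 to 3 mm behind the board); axes as the holder's
- bay_middle (a point): The same for the middle bay
- bay_narrow (a point): The same for the narrow bay
- bar_seat (a point): Point midway between the two saddle notches, at the height of their floors (43.5 mm above the bench, 1.5 mm above the seated boards' heat sinks, 6 mm behind the holder's origin in x), where the bar's origin belongs; axes as the holder's. The notches are 19 mm wide (x) and 12 mm deep, open on top and at both ends
- bar: Retaining bar, loose, 160 g: plain square-edged aluminium bar 280 mm long (own y) x 14 mm wide (own x) x 16 mm high; origin at the centre of its underside; either way round
- pen: Contact-cleaning pen, loose, 35 g, standing upright nib down in its stand: round barrel 13 mm thick, 141 mm long, black collar 22 mm across from 46 to 52 mm above the nib's end, which hangs on the stand's top. Origin: at the end of the unpressed nib; z runs up the barrel. Grip it 85 to 105 mm up
- nib (a joint): How far the sprung nib (4 mm thick) is pressed into the pen: 0 free, 0.006 m right in; the spring gives 0.6 N at first touch and 2.4 N right in
- nib_tip (a point): End of the nib; moves with the nib
- stand_mouth (a point): Pen stand, fixed: black block 56 x 56 x 50 mm high with a 17 mm hole straight down through its middle. This point: centre of the hole's mouth, 50 mm above the bench; with the pen seated its origin lies 46 mm below this point
- lamp_arm (a joint): Swing of the magnifier arm about the column (rad): about 0 with the lens over the holder, grows as the arm swings clockwise seen from above, towards the robot's left and clear; stops at -0.4 and 1.6; stays where it is left; about 1 N at the grip moves it
- lamp_hinge (a point): Bench magnifier: white foot 130 mm across and 26 mm high, fixed, with a column 22 mm thick up to 229 mm. This point: on the column's axis, at the height of the arm (210 mm)
- lens (a point): Centre of the magnifier's round lens head (123 mm across over all, 201 to 220 mm above the bench), 269 mm from the hinge
- lamp_grip (a point): On the upright black grip stud of the arm (17 mm thick, round, from 214 to 264 mm above the bench, 192 mm from the hinge, just inside the lens head): point 20 mm below its top; the arm below it is 16 mm thick, top at 218 mm
- meter: Bystander: red multimeter 165 x 78 x 36 mm, lying on the bench; origin under its centre; leave alone
- tape: Bystander: roll of yellow tape, 94 mm across, 48 mm high; leave alone
- pliers: Bystander: red-handled pliers about 155 mm long; leave alone
Things that resemble listed ones, but are neither listed nor needed, are in the scene too. Leave any orange or purple look-alike of the narrow alone.

How it is judged:
On the way, in this order (a step that is already met when the one before it is completed fails the run):
1. the magnifier is swung clear of the holder, every board is seated in its own bay with its contacts to the open front, and the bar lies across both saddles, let go (horizontal distance between lens and holder above 0.2 m and x of wide in the frame of bay_wide between -0.006 and 0.006 m and y of wide in the frame of bay_wide between -0.005 and 0.005 m and z of wide in the frame of bay_wide between -0.003 and 0.003 m and x of wide_mid in the frame of bay_wide below -0.01 m and angle between the x axis of each of wide, middle, narrow and the x axis of holder, either way round below 0.1 rad and x of middle in the frame of bay_middle between -0.006 and 0.006 m and y of middle in the frame of bay_middle between -0.005 and 0.005 m and z of middle in the frame of bay_middle between -0.003 and 0.003 m and x of middle_mid in the frame of bay_middle below -0.01 m and x of narrow in the frame of bay_narrow between -0.006 and 0.006 m and y of narrow in the frame of bay_narrow between -0.005 and 0.005 m and z of narrow in the frame of bay_narrow between -0.003 and 0.003 m and x of narrow_mid in the frame of bay_narrow below -0.01 m and x of bar in the frame of bar_seat between -0.005 and 0.005 m and y of bar in the frame of bar_seat between -0.01 and 0.01 m and z of bar in the frame of bar_seat between -0.003 and 0.003 m and angle between the y axis of bar and the y axis of holder, either way round below 0.05 rad and contact force between the fingers and bar below 0.1 N), for 0.3 s.
2. the nib, pressed in a little, is at the head end of the wide board's contact strip (x of nib_tip in the frame of wide_mid between -0.0045 and 0.0045 m and y of nib_tip in the frame of wide_mid between 0.028 and 0.038 m and z of nib_tip in the frame of wide_mid between -0.002 and 0.002 m and contact force between pen and wide above 0.2 N), for 0.15 s.
3. the nib, pressed in a little, is at the middle of the wide board's contact strip (x of nib_tip in the frame of wide_mid between -0.0045 and 0.0045 m and y of nib_tip in the frame of wide_mid between -0.005 and 0.005 m and z of nib_tip in the frame of wide_mid between -0.002 and 0.002 m and contact force between pen and wide above 0.2 N), for 0.15 s.
4. the nib, pressed in a little, is at the tail end of the wide board's contact strip (x of nib_tip in the frame of wide_mid between -0.0045 and 0.0045 m and y of nib_tip in the frame of wide_mid between -0.038 and -0.028 m and z of nib_tip in the frame of wide_mid between -0.002 and 0.002 m and contact force between pen and wide above 0.2 N), for 0.15 s.
5. the nib, pressed in a little, is at the head end of the middle board's contact strip (x of nib_tip in the frame of middle_mid between -0.0045 and 0.0045 m and y of nib_tip in the frame of middle_mid between 0.018 and 0.028 m and z of nib_tip in the frame of middle_mid between -0.002 and 0.002 m and contact force between pen and middle above 0.2 N), for 0.15 s.
6. the nib, pressed in a little, is at the middle of the middle board's contact strip (x of nib_tip in the frame of middle_mid between -0.0045 and 0.0045 m and y of nib_tip in the frame of middle_mid between -0.005 and 0.005 m and z of nib_tip in the frame of middle_mid between -0.002 and 0.002 m and contact force between pen and middle above 0.2 N), for 0.15 s.
7. the nib, pressed in a little, is at the tail end of the middle board's contact strip (x of nib_tip in the frame of middle_mid between -0.0045 and 0.0045 m and y of nib_tip in the frame of middle_mid between -0.028 and -0.018 m and z of nib_tip in the frame of middle_mid between -0.002 and 0.002 m and contact force between pen and middle above 0.2 N), for 0.15 s.
8. the nib, pressed in a little, is at the head end of the narrow board's contact strip (x of nib_tip in the frame of narrow_mid between -0.0045 and 0.0045 m and y of nib_tip in the frame of narrow_mid between 0.009 and 0.019 m and z of nib_tip in the frame of narrow_mid between -0.002 and 0.002 m and contact force between pen and narrow above 0.2 N), for 0.15 s.
9. the nib, pressed in a little, is at the middle of the narrow board's contact strip (x of nib_tip in the frame of narrow_mid between -0.0045 and 0.0045 m and y of nib_tip in the frame of narrow_mid between -0.005 and 0.005 m and z of nib_tip in the frame of narrow_mid between -0.002 and 0.002 m and contact force between pen and narrow above 0.2 N), for 0.15 s.
10. the nib, pressed in a little, is at the tail end of the narrow board's contact strip (x of nib_tip in the frame of narrow_mid between -0.0045 and 0.0045 m and y of nib_tip in the frame of narrow_mid between -0.019 and -0.009 m and z of nib_tip in the frame of narrow_mid between -0.002 and 0.002 m and contact force between pen and narrow above 0.2 N), for 0.15 s.
At the end, for the whole second after the job is handed in: Each board flat in its own bay (6 mm front to back, 5 mm sideways, 0.1 rad), contacts to the front; bar in both saddles, centred to 10 mm, released; pen hung upright in its stand (6 mm); lens centre within 35 mm of the holder's middle seen from above, at rest (x of wide in the frame of bay_wide between -0.006 and 0.006 m and y of wide in the frame of bay_wide between -0.005 and 0.005 m and z of wide in the frame of bay_wide between -0.003 and 0.003 m and x of wide_mid in the frame of bay_wide below -0.01 m and angle between the x axis of each of wide, middle, narrow and the x axis of holder, either way round below 0.1 rad and x of middle in the frame of bay_middle between -0.006 and 0.006 m and y of middle in the frame of bay_middle between -0.005 and 0.005 m and z of middle in the frame of bay_middle between -0.003 and 0.003 m and x of middle_mid in the frame of bay_middle below -0.01 m and x of narrow in the frame of bay_narrow between -0.006 and 0.006 m and y of narrow in the frame of bay_narrow between -0.005 and 0.005 m and z of narrow in the frame of bay_narrow between -0.003 and 0.003 m and x of narrow_mid in the frame of bay_narrow below -0.01 m and x of bar in the frame of bar_seat between -0.005 and 0.005 m and y of bar in the frame of bar_seat between -0.01 and 0.01 m and z of bar in the frame of bar_seat between -0.003 and 0.003 m and angle between the y axis of bar and the y axis of holder, either way round below 0.05 rad and contact force between the fingers and bar below 0.1 N and horizontal distance between lens and holder below 0.035 m and velocity of joint lamp_arm between -0.05 and 0.05 rad/s and horizontal distance between pen and stand_mouth below 0.006 m and angle between pen's own z axis and vertical below 0.12 rad and z of pen in the frame of stand_mouth between -0.05 and -0.041 m); the robot touches nothing.
It fails at once if the pen's nib is driven right in (pressed too hard) (value of joint nib above 0.0055 m).
It fails at once if the pen scrapes a board behind its contact strip ((contact force between pen and wide above 0.3 N and x of nib_tip in the frame of wide_mid above 0.0075 m) or (contact force between pen and middle above 0.3 N and x of nib_tip in the frame of middle_mid above 0.0075 m) or (contact force between pen and narrow above 0.3 N and x of nib_tip in the frame of narrow_mid above 0.0075 m)).
It fails at once if the pen is swept or stabbed (over 10 cm/s) while pressed on a board ((contact force between pen and wide above 0.2 N or contact force between pen and middle above 0.2 N or contact force between pen and narrow above 0.2 N) and value of joint nib above 0.0008 m and linear speed of pen above 0.1 m/s).
It fails at once if the multimeter, the tape or the pliers are pushed more than 3 cm (distance of any of meter, tape, pliers from where it was at the start of the episode above 0.03 m).
Of wide, middle, narrow only 2 to 3 are there at a start; the rules pass over those that are not, and their reading is None.
At some moment in a run one of wide, middle, narrow, bar may be knocked a few centimetres aside while the robot is not near it.
It also fails if it takes over 210 s, if anything falls off the work surface, if the arm or the gripper's body presses on something with over 40 N, if the wrist force passes 120 N, or if a joint passes its speed limit or range.

## Working session

There is one attempt and no reset: what is moved stays moved. The work goes in short steps, Python scripts to look and compute and a shell command to move; the robot and the scene stay as the last step left them, time stands still between calls to the robot, and variables do not carry over. Pictures are saved under pics/ and viewed, and the job is handed in when it is done.

```bash
ls; mkdir -p pics
python3 - <<'E'
from plant import r,viewer
import cv2
s=r.get_state();print({k:(v if not hasattr(v,'round') else v) for k,v in s.items()})
for n in("side","top"):
    cv2.imwrite(f"pics/{n}0.png",viewer.snapshot(n)[:,:,::-1])
    p=viewer.camera_params(n);print(n,p)
E
```

```text
pics
{'clock': 0.0, 'q': array([-1.21615465,  0.69003003, -0.19452395,  1.56631179,  0.15730283,
        0.90249306, -0.21511504]), 'qd': array([-0.00072245,  0.00168766, -0.00138269, -0.00073132, -0.0008649 ,
       -0.00019025, -0.00051036]), 'joint_torque': array([ 2.13144363e-04, -5.27556789e+01, -1.26651384e+00, -1.53434801e+01,
       -5.25755296e-02,  6.64749357e-03,  1.64125440e-04]), 'tool_pos': array([0.19695567, 0.59252894, 0.25189011]), 'eef_rot': array([ 1.59696643e-01,  9.87165704e-01, -9.20737694e-04, -8.65375242e-05]), 'contact_force': array([ 0.0179795 ,  0.11445319, -0.73247631]), 'moment': array([ 0.00907387, -0.06509669, -0.00353445]), 'opening': 0.9978998514578921}
side {'intrinsics': array([[505.88777761,   0.        , 320.55260165],
       [  0.        , 505.88777761, 246.26041726],
       [  0.        ,   0.        ,   1.        ]]), 'world_to_cam': array([[ 0.79395543, -0.60775361, -0.01644168, -0.5344181 ],
       [ 0.47524212,  0.60352502,  0.64023627, -0.35706186],
       [-0.37918294, -0.51613284,  0.76800208, -0.94370922],
       [ 0.        ,  0.        ,  0.        ,  1.        ]])}
top {'intrinsics': array([[437.12929773,   0.        , 318.54183171],
       [  0.        , 437.12929773, 243.30007594],
       [  0.        ,   0.        ,   1.        ]]), 'world_to_cam': array([[-2.47333139e-02, -9.99691220e-01, -2.39318516e-03,
        -5.78201178e-02],
       [ 9.94805072e-01, -2.48487514e-02,  9.87188332e-02,
        -6.19701234e-01],
       [-9.87478185e-02,  6.08911593e-05,  9.95112488e-01,
        -1.25683307e+00],
       [ 0.00000000e+00,  0.00000000e+00,  0.00000000e+00,
         1.00000000e+00]])}
```

View pics/top0.png

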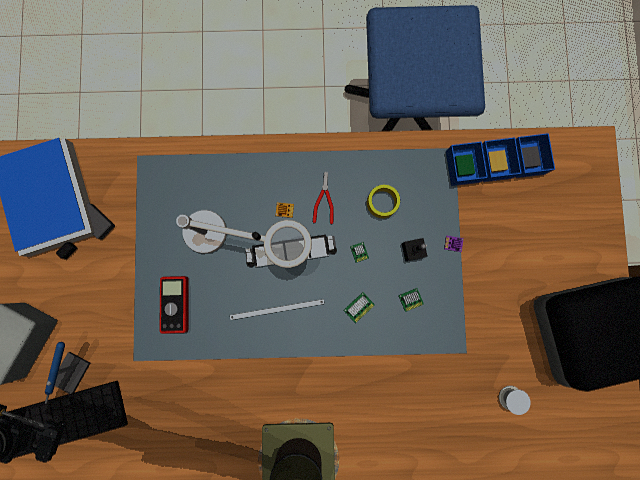

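View pics/side0.png

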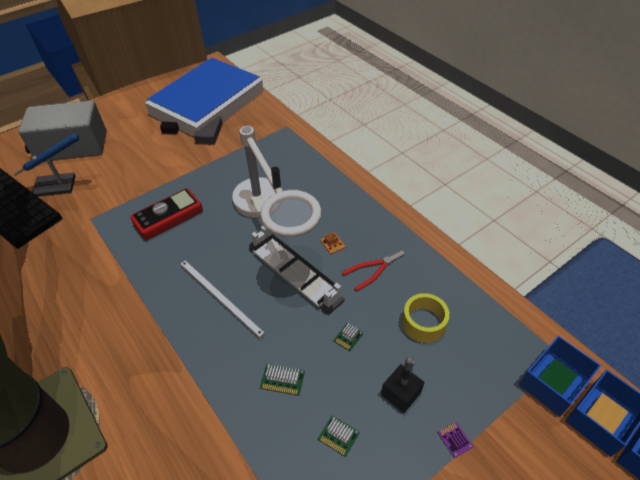

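Run:
```python
from plant import r,viewer
import cv2,numpy as np
t=cv2.imread("pics/top0.png");s=cv2.imread("pics/side0.png")
def up(im,x,y,w,h,k):return cv2.resize(im[y:y+h,x:x+w],None,fx=k,fy=k,interpolation=cv2.INTER_CUBIC)
cv2.imwrite("pics/tc1.png",up(t,225,160,240,170,3.3))
cv2.imwrite("pics/sc1.png",up(s,220,200,260,260,2.3))
for cam in("top","side"):
    viewer.snapshot(cam)
    for n in ["wide","middle","narrow","holder","bar","pen","lamp_arm","lens","lamp_grip","stand_mouth","meter","tape","pliers"]:
        try:
            o=viewer.outline_of(cam,n);print(cam,n,[(round(float(d["p"]),2),d["bbox"],int(d["pixels"].sum())) for d in o][:4])
        except Exception as e:print(cam,n,repr(e))
```

```text
top wide [(0.8, [342.6, 295.2, 30.5, 30.0], 477)]
top middle [(0.71, [398.8, 290.7, 24.7, 19.3], 362), (0.2, [248.4, 236.0, 87.0, 27.7], 860)]
top narrow [(0.7, [445.1, 235.1, 14.3, 15.4], 258), (0.69, [276.3, 201.3, 18.8, 20.6], 238), (0.54, [349.4, 241.1, 20.6, 21.0], 261)]
top holder [(0.66, [243.7, 235.8, 92.5, 30.3], 994), (0.55, [401.8, 236.1, 22.3, 25.2], 393), (0.34, [174.6, 213.2, 135.6, 56.1], 2382)]
top bar [(0.82, [228.4, 302.5, 95.7, 19.0], 508), (0.47, [177.9, 213.8, 133.8, 54.4], 2332), (0.21, [158.7, 276.0, 34.0, 60.2], 1615)]
top pen [(0.42, [415.5, 244.4, 9.7, 11.6], 51)]
top lamp_arm [(0.7, [178.4, 215.0, 137.4, 55.7], 2414), (0.22, [245.4, 236.0, 90.5, 29.1], 921)]
top lens [(0.98, [175.6, 213.3, 135.6, 53.2], 2406), (0.45, [313.9, 175.0, 22.5, 47.2], 231)]
top lamp_grip [(0.94, [176.2, 217.4, 135.2, 51.5], 2504)]
top stand_mouth [(0.6, [351.4, 241.1, 14.8, 21.8], 237), (0.59, [401.0, 235.9, 23.6, 22.7], 358), (0.2, [413.7, 243.2, 15.3, 9.4], 52)]
top meter [(0.73, [158.7, 276.0, 33.3, 60.6], 1596), (0.37, [243.3, 236.1, 92.9, 32.4], 932), (0.26, [350.5, 244.9, 19
[... 506 characters left out ...]
.59, [246.1, 226.7, 93.4, 87.0], 2947)]
side bar [(0.93, [180.1, 262.1, 82.3, 77.5], 843), (0.55, [261.9, 366.1, 43.6, 30.0], 999)]
side pen [(0.62, [396.3, 357.4, 21.0, 28.3], 323), (0.49, [334.6, 324.0, 30.8, 22.4], 457)]
side lamp_arm []
side lens [(0.96, [242.3, 126.2, 77.4, 112.6], 3000)]
side lamp_grip [(0.77, [239.0, 123.1, 83.1, 116.9], 3011), (0.55, [333.3, 325.9, 29.6, 27.4], 476)]
side stand_mouth [(0.82, [379.4, 365.2, 47.3, 53.4], 1128)]
side meter [(0.73, [130.3, 193.2, 72.8, 45.8], 2082), (0.36, [251.0, 223.7, 93.7, 91.8], 3086)]
side tape [(0.88, [402.9, 292.6, 46.9, 47.7], 1397), (0.55, [243.6, 126.5, 81.7, 109.8], 3004)]
side pliers [(0.96, [342.9, 252.3, 62.8, 36.2], 495)]
```

View pics/tc1.png

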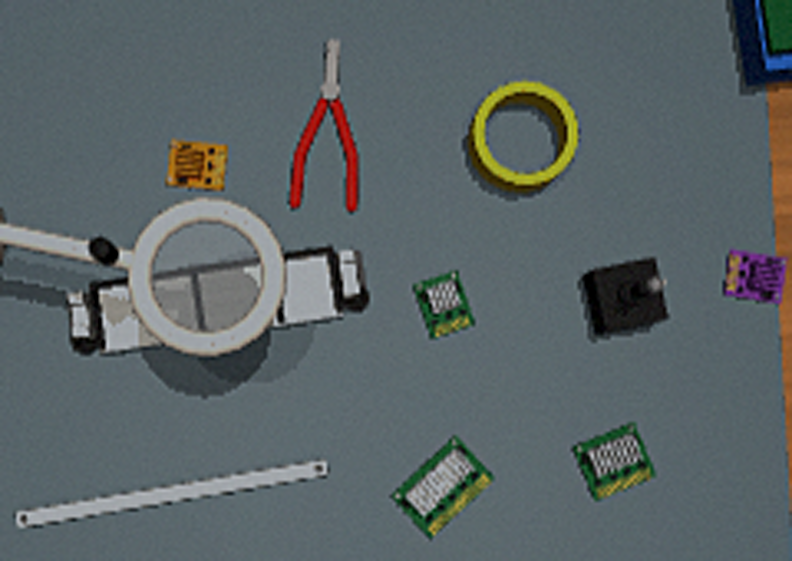

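View pics/sc1.png

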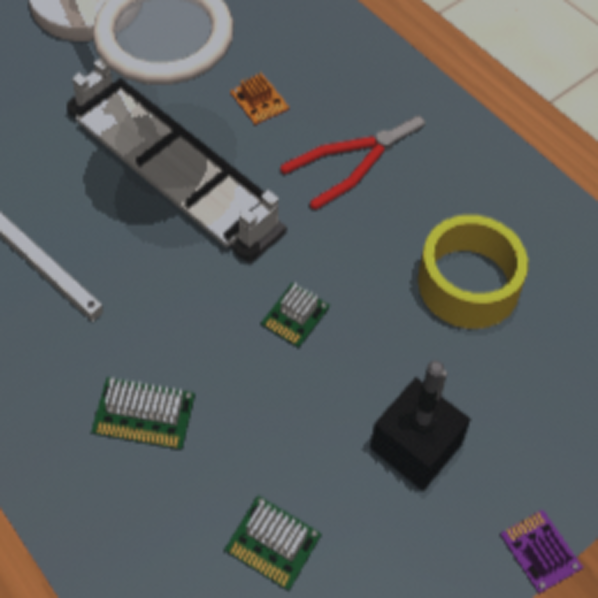

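```bash
cat > h.py <<'E'
from plant import r,viewer
import cv2,numpy as np
from scipy.optimize import minimize,least_squares
from scipy.spatial.transform import Rotation as R
CP={n:viewer.camera_params(n) for n in("side","top")}
def proj(cam,P):
    p=CP[cam];P=np.atleast_2d(P);c=P@p["world_to_cam"][:3,:3].T+p["world_to_cam"][:3,3]
    u=np.c_[c[:,0],-c[:,1],-c[:,2]]@p["intrinsics"].T
    return u[:,:2]/u[:,2:]
def ray(cam,uv):
    p=CP[cam];W=p["world_to_cam"];d=np.linalg.inv(p["intrinsics"])@np.r_[uv,1.];d=np.array([d[0],-d[1],-d[2]])
    d=W[:3,:3].T@d;o=-W[:3,:3].T@W[:3,3];return o,d
def onz(cam,uv,z):
    o,d=ray(cam,uv);return o+d*(z-o[2])/d[2]
def tri(uvt,uvs):
    A=[];b=[]
    for c,uv in(("top",uvt),("side",uvs)):
        o,d=ray(c,uv);d/=np.linalg.norm(d);M=np.eye(3)-np.outer(d,d);A.append(M);b.append(M@o)
    x=np.linalg.lstsq(np.vstack(A),np.hstack(b),rcond=None)[0]
    return x,proj("top",x)[0]-uvt,proj("side",x)[0]-uvs
def snap(name,tag=None):
    im=viewer.snapshot(name)
    if tag:cv2.imwrite(f"pics/{tag}.png",im[:,:,::-1])
    return im
def crop(im,u,v,w,h,k,fn,pts=()):
    u0,v0=int(u-w/2),int(v-h/2);u0=max(u0,0);v0=max(v0,0)
    c=cv2.resize(im[v0:v0+h,u0:u0+w],None,fx=k,fy=k,interpolation=cv2.INTER_CUBIC)[:,:,::-1].copy()
    for pl in pts:
        q=((np.asarray(pl)+0.5-[u0,v0])*k).astype(int);cv2.polylines(c,[q],True,(0,0,255),1)
    cv2.imwrite(fn,c)
def box(x0,x1,y0,y1,z0,z1):
    return np.array([[x,y,z] for x in(x0,x1) for y in(y0,y1) for z in(z0,z1)],float)
def place(P,x,y,yaw,z=0):
    c,s=np.cos(yaw),np.sin(yaw);return P@np.array([[c,s,0],[-s,c,0],[0,0,1]])+[x,y,z]
def hull(cam,P):return cv2.convexHull(proj(cam,P).astype(np.float32))[:,0]
def ren(cam,boxes,S,u0,v0,w,h):
    m=np.zeros((h*S,w*S),np.uint8)
    for P in boxes:
        q=((hull(cam,P)+0.5-[u0,v0])*S*16).round().astype(np.int32)
        cv2.fillConvexPoly(m,q,255,shift=4)
    return cv2.resize(m,(w,h),interpolation=cv2.INTER_AREA)/255.
def fit(boxes,masks,x0,z=0,S=6):
    # masks: dict cam->float mask full image
    rois={}
    for c,m in masks.items():
        ys,xs=np.where(m>.5);u0,u1,v0,v1=xs.min()-12,xs.max()+13,ys.min()-12,ys.max()+13
        rois[c]=(u0,v0,u1-u0,v1-v0,m[v0:v1,u0:u1].astype(float))
    def f(p):
        e=0
        for c,(u0,v0,w,h,m) in rois.items():
            q=ren(c,[place(B,p[0]/100,p[1]/100,p[2],z) for B in boxes],S,u0,v0,w,h)
            e+=np.abs(q-m).sum()/m.sum()
        return e
    best=None
    for dy in(0,.15,-.15):
        s0=np.array([x0[0]*100,x0[1]*100,x0[2]+dy])
        sim=np.array([s0,s0+[.6,0,0],s0+[0,.6,0],s0+[0,0,.15]])
        o=minimize(f,s0,method="Nelder-Mead",options=dict(initial_simplex=sim,xatol=.005,fatol=1e-4))
        if best is None or o.fun<best.fun:best=o
    return np.array([best.x[0]/100,best.x[1]/100,best.x[2]]),best.fun
BW={"wide":(80,62),"middle":(60,42),"narrow":(42,24)}
def board(n):
    w,s=BW[n];return [box(-.026,.026,-w/2e3,w/2e3,0,.004),box(-.006,.018,-s/2e3,s/2e3,.004,.022)]
BAR=[box(-.007,.007,-.14,.14,0,.016)]
def net(cam,name,near=None,rad=40):
    o=viewer.outline_of(cam,name)
    for d in o:
        b=d["bbox"];c=np.array([b[0]+b[2]/2,b[1]+b[3]/2])
        if near is None or np.linalg.norm(c-near)<rad:return d["pixels"]
    return None
def st():
    s=r.get_state();return s
E
python3 - <<'E'
from h import *
for n,uv,z in [("hinge top",(182.5,221),.229),("foot",(204,232),.02),("stud top",(256,235.5),.264),("lens",(287.5,244),.21),("narrow",(360,252),.004),("wide",(360,307),.004),("mid",(411,299),.004),("bar",(277,310),.016),("holderL",(251,255),.05),("holderR",(331,244),.05),("tape",(384,200),.048)]:
    print(n,onz("top",uv,z).round(4))
print(tri((256,235.5),(276,170)),tri((182.5,221),(247,131)), tri((287.5,244),(291,212)))
print(proj("top",[.197,.593,.25]),proj("side",[.197,.593,.25]))
E
python3 - <<'E'
import sys;sys.path.insert(0,'.')
from h import *
t=cv2.imread("pics/top0.png")[:,:,::-1];s=cv2.imread("pics/side0.png")[:,:,::-1]
crop(t,245,235,150,80,5.3,"pics/tc2.png");crop(s,280,200,130,140,4.2,"pics/sc2.png")
E
```

```text
hinge top [0.663  0.2659 0.229 ]
foot [0.6615 0.2671 0.02  ]
stud top [0.6176 0.0773 0.264 ]
lens [0.6005 0.0054 0.21  ]
narrow [ 0.5914 -0.1969  0.004 ]
wide [ 0.428  -0.1913  0.004 ]
mid [ 0.4478 -0.3434  0.004 ]
bar [0.4259 0.0535 0.016 ]
holderL [0.587 0.123 0.05 ]
holderR [ 0.6132 -0.1093  0.05  ]
tape [ 0.7391 -0.2683  0.048 ]
(array([0.62025803, 0.07584065, 0.2641145 ]), array([ 0.56706615, -1.11568382]), array([-1.48928155,  0.22889413])) (array([0.66578165, 0.26599894, 0.22521847]), array([ 0.44206172, -0.87883121]), array([-1.07038945,  0.1424436 ])) (array([0.6026492 , 0.00391834, 0.21287686]), array([ 0.5073936, -0.9907484]), array([-1.39004461,  0.22675803]))
[[ 39.40635731 419.33936061]] [[-11.13731044 132.56812729]]
```

View pics/tc2.png

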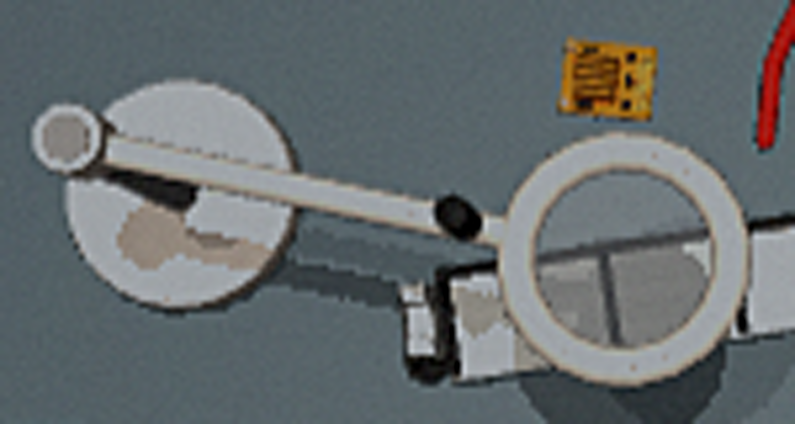

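View pics/sc2.png

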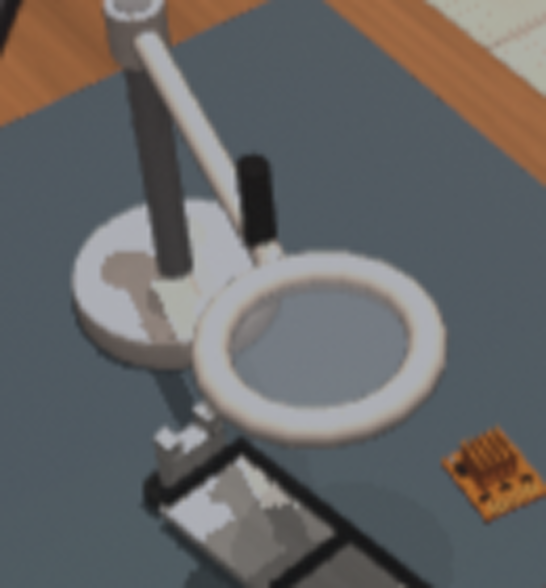

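```bash
cat > to.py <<'E'
from h import *
import sys
def to(x=None,y=None,z=None,ang=None):
    """target TCP world xyz and world angle (deg) of tool y axis -> shift cm, yaw deg in present tool axes"""
    s=r.get_state();M=R.from_quat(s["eef_rot"]).as_matrix();p=s["tool_pos"]
    t=np.array([p[i] if v is None else v for i,v in enumerate((x,y,z))])
    d=M.T@(t-p)*100
    a=np.degrees(np.arctan2(M[1,1],M[0,1]))
    w=0 if ang is None else -((ang-a+90)%180-90)
    w2=0 if ang is None else -((ang-a+180)%360-180)
    print("shift",d.round(2),"yaw",round(w,1),"(same way round %.1f)"%w2,"| now",p.round(4),"ang %.1f"%a,"tilt",(M[:2,2]).round(3),"q7 %.2f"%s["q"][6],"open %.3f"%s["opening"],"F",s["contact_force"].round(1),"t %.1f"%s["clock"])
if __name__=="__main__":
    to(*[None if a=='-' else float(a) for a in sys.argv[1:]])
E
python3 to.py .619 .077 .36 -13.5
```

```text
shift [-56.32 -35.67 -10.73] yaw 85.1 (same way round 85.1) | now [0.1971 0.5931 0.2528] ang 71.6 tilt [0. 0.] q7 -0.22 open 1.001 F [-0.3 -0.3  1.2] t 1.5
```

```bash
python3 -m inch '[[0.6,[0,0,-10.7],0],[0.6,[0,0,-10.7],0],[0.6,[0,0,-10.7],0],[0.6,[-56.3,-35.7,-10.7],85],[0.6,[-56.3,-35.7,-10.7],85],[0.6,[-56.3,-35.7,-10.7],85],[0.6,[-56.3,-35.7,-10.7],85],[0.6,[-56.3,-35.7,-10.7],85],[0.6,[-56.3,-35.7,-10.7],85],[0.6,[-56.3,-35.7,-10.7],85],[0.6,[-56.3,-35.7,-10.7],85],[0.6,[-56.3,-35.7,-10.7],85],[0.6,[-56.3,-35.7,-10.7],85],[0.6,[-56.3,-35.7,-10.7],85],[0.6,[-56.3,-35.7,-10.7],85],[0.6,[-56.3,-35.7,-10.7],85],[0.6,[-56.3,-35.7,-10.7],85],[0.6,[-56.3,-35.7,-10.7],85],[0.6,[-56.3,-35.7,-10.7],85],[0.6,[-56.3,-35.7,-10.7],85]]' 10; python3 to.py .619 .077 .241 -13.5
python3 - <<'E'
from h import *
snap("top","top1");s=snap("side","side1")
E
```

```text
clock: 3.5
tool_pos: [0.6177, 0.0796, 0.3595]
eef_rot: [0.784, 0.621, 0.0, -0.001]
contact_force: [0.6, -0.4, -0.3]
opening: 0.398
shift [-0.24  0.21 11.85] yaw 0.3 (same way round 0.3) | now [0.6177 0.0796 0.3595] ang -13.2 tilt [-0.001  0.002] q7 -0.31 open 0.398 F [ 0.6 -0.4 -0.3] t 3.5
```

View pics/side1.png

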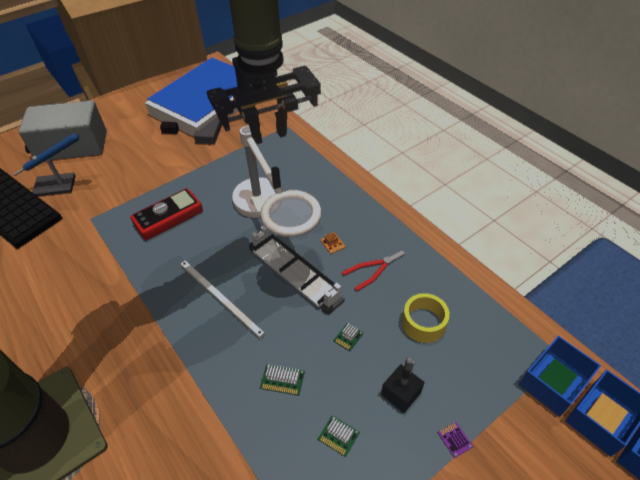

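View pics/top1.png

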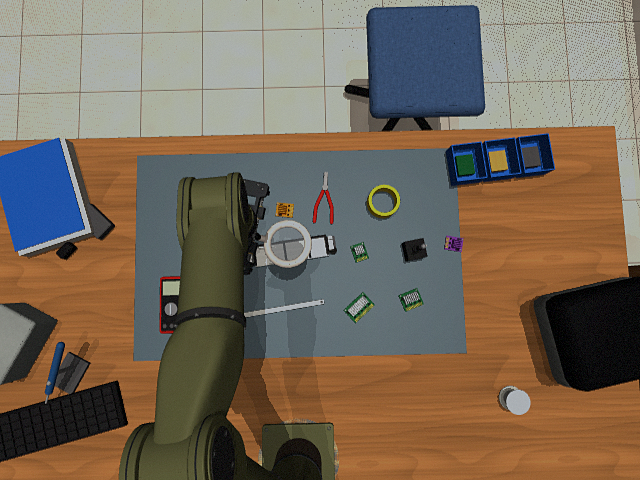

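```bash
python3 -m inch '[[0.6,[-0.2,0.2,3],0],[0.6,[-0.2,0.2,6],0],[0.6,[-0.2,0.2,9],0],[0.6,[-0.2,0.2,10.5],0],[0.6,[-0.2,0.2,11.7],0],[0.6,[-0.2,0.2,11.7],0],[0.7,[-0.2,0.2,11.7],0],[0.7,[-0.2,0.2,11.7],0],[0.7,[-0.2,0.2,11.7],0]]' 10
python3 - <<'E'
from h import *
s=snap("side");crop(s,277,170,100,80,6,"pics/sc3.png")
import numpy as np
# swing plan
H=np.array([.664,.266]);p=r.get_state()["tool_pos"][:2];v=p-H;print(np.linalg.norm(v),np.degrees(np.arctan2(v[1],v[0])))
M=R.from_quat(r.get_state()["eef_rot"]).as_matrix()
v=v/np.linalg.norm(v)*.1925
for a in np.arange(8,85,8):
    c,s_=np.cos(np.radians(-a)),np.sin(np.radians(-a));w=H+np.array([c*v[0]-s_*v[1],s_*v[0]+c*v[1]])
    print(a,(M.T@np.r_[w-p,0]*100).round(1))
E
```

```text
clock: 4.5
tool_pos: [0.6209, 0.0745, 0.2438]
eef_rot: [0.785, 0.62, 0.001, 0.0]
contact_force: [-0.1, 0.0, 0.6]
opening: 0.297
0.19634800711190253 -102.72580445746708
8 [ 0.5 -2.7 -0. ]
16 [ 1.1 -5.3 -0. ]
24 [ 2.  -7.9 -0. ]
32 [  3.2 -10.2  -0. ]
40 [  4.7 -12.4  -0. ]
48 [  6.6 -14.4  -0. ]
56 [  8.7 -16.1  -0. ]
64 [ 11.  -17.4  -0. ]
72 [ 13.5 -18.5  -0. ]
80 [ 16.1 -19.1  -0. ]
```

View pics/sc3.png

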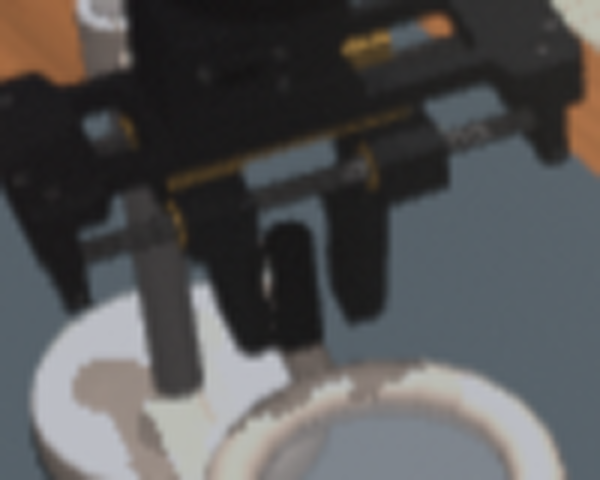

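```bash
python3 -m inch '[[0.7,[0.3,-1.3,0],2],[0.7,[0.5,-2.7,0],4],[0.7,[0.8,-4.0,0],6],[0.7,[1.1,-5.3,0],8],[0.7,[1.5,-6.6,0],10],[0.7,[2.0,-7.9,0],12],[0.7,[2.6,-9.1,0],14],[0.7,[3.2,-10.2,0],16],[0.7,[4.0,-11.3,0],18],[0.7,[4.7,-12.4,0],20],[0.7,[5.6,-13.4,0],22],[0.7,[6.6,-14.4,0],24],[0.7,[7.6,-15.3,0],26],[0.7,[8.7,-16.1,0],28],[0.7,[9.8,-16.8,0],30],[0.7,[11,-17.4,0],32],[0.7,[12.2,-18,0],34],[0.7,[13.5,-18.5,0],36],[0.7,[14.8,-18.8,0],38],[0.7,[14.8,-18.8,0],38]]' 10; python3 -m inch '[[0.7,[0,0,0],0],[0.5,[0,0,0],0],[0.5,[0,0,-3],0],[0.5,[0,0,-8],0],[0.5,[0,0,-12],0],[0.5,[0,0,-12],0]]';python3 - <<'E'
from h import *
s=snap("side","side2");snap("top","top2")
E
```

```text
clock: 6.55
tool_pos: [0.4716, 0.264, 0.2429]
eef_rot: [0.943, 0.332, 0.001, -0.001]
contact_force: [0.5, 0.5, 0.3]
opening: 0.301
clock: 7.15
tool_pos: [0.4749, 0.2616, 0.3682]
eef_rot: [0.944, 0.33, 0.006, -0.001]
contact_force: [0.7, 0.1, 0.8]
opening: 0.503
```

View pics/side2.png

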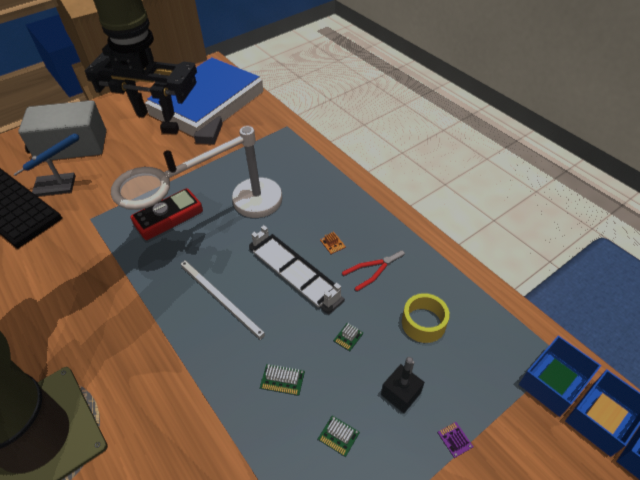

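View pics/top2.png

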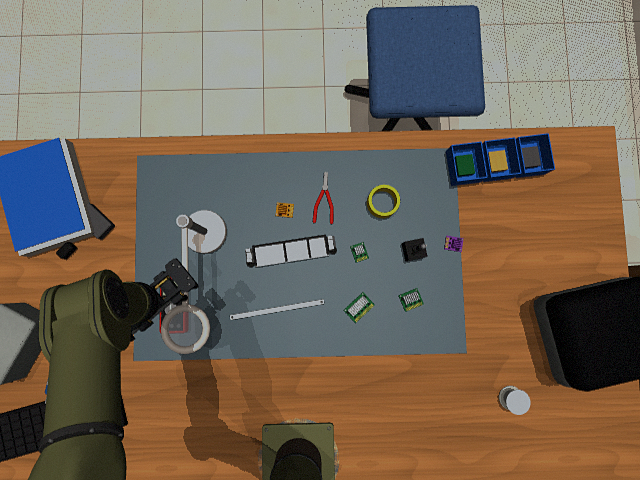

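Run:
```python
from h import *
t=cv2.imread("pics/top2.png")[:,:,::-1];s=cv2.imread("pics/side2.png")[:,:,::-1]
crop(t,291,251,104,50,7.6,"pics/tc4.png");crop(s,296,267,104,90,6.5,"pics/sc4.png")
```

```text
(no output)
```

View pics/tc4.png

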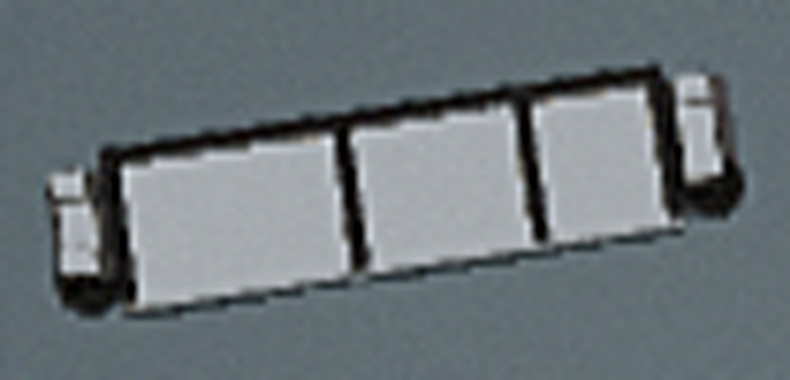

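View pics/sc4.png

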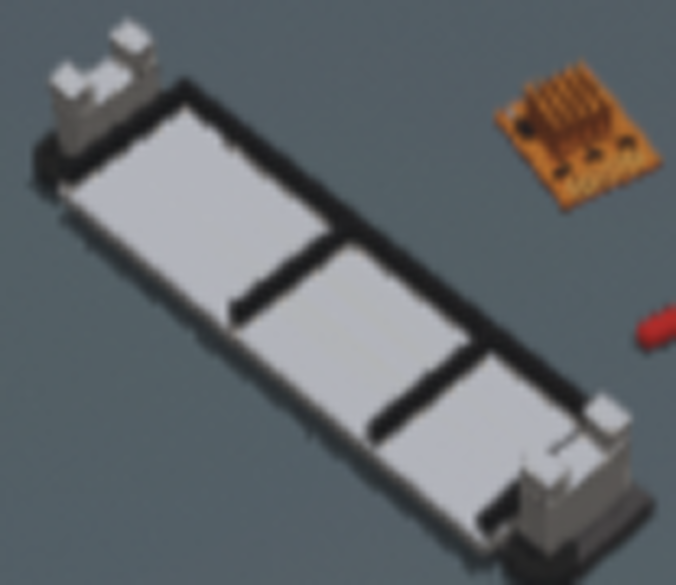

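```bash
cat > fitp.py <<'E'
from h import *
def rect(x0,x1,y0,y1,z):return np.array([[x0,y0,z],[x0,y1,z],[x1,y1,z],[x1,y0,z]],float)
def m_board(n):
    w,s=BW[n];w/=2e3;s/=2e3;st=w-.005
    return [("pcb",box(-.026,.026,-w,w,0,.004)),("gold",rect(-.0255,-.0165,-st,st,.004)),("side",box(-.006,.018,-s,s,.004,.022)),("top",rect(-.006,.018,-s,s,.022))]
def m_bar():return [("side",box(-.007,.007,-.14,.14,0,.016)),("top",rect(-.007,.007,-.14,.14,.016))]
def m_holder(xf=-.0285,tw=.006):
    L=[("front",box(xf,.0285+tw,-.1105,.1105,0,.02))]
    for y0,y1 in((.0195,.1045),(-.0515,.0135),(-.1045,-.0575)):L.append(("fl",rect(xf,.0285,y0,y1,.02)))
    L.append(("rib",box(.0285,.0285+tw,-.1105,.1105,.02,.03)))
    for y in(.1075,.0165,-.0545,-.1075):L.append(("rib",box(xf+.003,.03,y-.003,y+.003,.02,.03)))
    return L
def labels(cam,model,pose,z,S,u0,v0,w,h):
    classes=["mat"]+sorted({c for c,_ in model});m=np.zeros((h*S,w*S),np.uint8)
    for c,P in model:
        q=((hull(cam,place(P,*pose,z))+0.5-[u0,v0])*S*16).round().astype(np.int32)
        cv2.fillConvexPoly(m,q,classes.index(c),shift=4)
    return np.stack([cv2.resize((m==i).astype(np.float32),(w,h),interpolation=cv2.INTER_AREA).ravel() for i in range(len(classes))],1)
def fitpose(model,ims,p0,z=0,pad=6,S=6,exclude=None,verbose=True):
    rois={}
    for c,im in ims.items():
        P=np.vstack([place(P,*p0,z) for _,P in model]);q=proj(c,P)
        u0,v0=np.floor(q.min(0)-pad).astype(int);u1,v1=np.ceil(q.max(0)+pad).astype(int)
        wt=np.ones((v1-v0,u1-u0),np.float32)
        hm=np.zeros_like(wt,dtype=np.uint8)
        cv2.fillConvexPoly(hm,(cv2.convexHull(q.astype(np.float32))[:,0]-[u0,v0]).round().astype(np.int32),1)
        wt=cv2.dilate(hm,np.ones((2*pad-3,2*pad-3),np.uint8)).astype(np.float32)
        if exclude and c in exclude:
            for (a,b,cc,d) in exclude[c]:wt[max(b-v0,0):max(d-v0,0),max(a-u0,0):max(cc-u0,0)]=0
        rois[c]=(u0,v0,u1-u0,v1-v0,im[v0:v1,u0:u1].reshape(-1,3).astype(float),wt.ravel()>0)
    def f(p):
        e=0
        for c,(u0,v0,w,h,I,wt) in rois.items():
            A=labels(c,model,(p[0]/100,p[1]/100,p[2]),z,S,u0,v0,w,h)[wt];J=I[wt]
            X=np.linalg.lstsq(A,J,rcond=None)[0];e+=np.minimum(np.abs(A@X-J),80).mean()
        return e
    best=None
    for dyw in(0,.12,-.12):
        s0=np.array([p0[0]*100,p0[1]*100,p0[2]+dyw])
        o=minimize(f,s0,method="Nelder-Mead",options=dict(initial_simplex=np.array([s0,s0+[.5,0,0],s0+[0,.5,0],s0+[0,0,.1]]),xatol=.004,fatol=1e-3))
        if best is None or o.fun<best.fun:best=o
    return np.array([best.x[0]/100,best.x[1]/100,best.x[2]]),best.fun
def lines(model,pose,cam,z=0):return [hull(cam,place(P,*pose,z)) for _,P in model]
E
cat > m1.py <<'E'
from fitp import *
t=cv2.imread("pics/top2.png")[:,:,::-1];s=cv2.imread("pics/side2.png")[:,:,::-1];I={"top":t,"side":s}
init={"wide":(.428,-.191,np.radians(-35+ 0)),"middle":(.448,-.343,np.radians(0)),"narrow":(.591,-.197,0)}
for n in init:
    best=None
    for a in np.radians([-40,-20,0,20,40]):
        p,f=fitpose(m_board(n),I,(init[n][0],init[n][1],a),pad=8)
        if best is None or f<best[1]:best=(p,f)
    out=[best]+[fitpose(m_board(n),{c:I[c]},best[0],pad=8) for c in I]
    for (p,f),k in zip(out,("both","top","side")):print(n,k,(p[:2]*1000).round(1),np.degrees(p[2]).round(1),round(f,2))
    for c,cc in(("top",(9,)),("side",(8,))):
        q=proj(c,np.r_[best[0][:2],0])[0];crop(I[c],q[0],q[1],50,50,8,f"pics/f_{n}_{c}.png",lines(m_board(n),best[0],c))
p0=(.426,.0535,np.radians(10))
for k in(I,{"top":t},{"side":s}):
    p,f=fitpose(m_bar(),k,p0,pad=8);print("bar",list(k),(p[:2]*1000).round(1),np.degrees(p[2]).round(1),round(f,2))
E
python3 m1.py; cd pics
python3 - <<'E'
import cv2,numpy as np
A=np.vstack([np.hstack([cv2.resize(cv2.imread(f"f_{n}_{c}.png"),(266,266)) for n in("wide","middle","narrow")]) for c in("top","side")]);cv2.imwrite("f_all.png",A)
E
```

```text
wide both [ 430.6 -188.9] 41.7 16.85
wide top [ 428.3 -187.3] 41.2 7.03
wide side [ 431.4 -188.8] 41.4 7.15
middle both [ 449.9 -343.8] 20.9 18.19
middle top [ 446.9 -342.1] 20.5 8.18
middle side [ 450.5 -344.1] 20.7 6.19
narrow both [ 594.6 -195.1] 17.0 14.11
narrow top [ 592.1 -193.6] 17.7 7.04
narrow side [ 596.3 -195.2] 17.1 3.98
bar ['top', 'side'] [430.9  53.3] 8.4 19.53
bar ['top'] [429.   54.4] 8.1 10.29
bar ['side'] [431.8  52.9] 8.3 6.81
```

View pics/f_all.png

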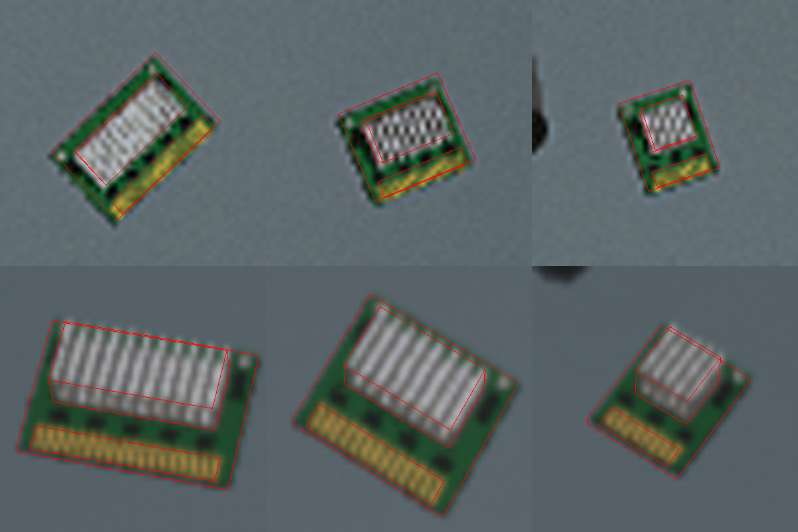

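```bash
cat > m2.py <<'E'
from fitp import *
t=cv2.imread("pics/top2.png")[:,:,::-1];s=cv2.imread("pics/side2.png")[:,:,::-1];I={"top":t,"side":s}
ex={"top":[(240,240,254,280),(327,225,345,258)],"side":[(246,220,271,252),(318,275,350,320)]}
best=None
for xf in(-.026,-.028,-.030,-.033):
  for tw in(.004,.006,.008):
    m=m_holder(xf,tw);o=[]
    for k in I:
        p,f=fitpose(m,{k:I[k]},(.605,.007,np.radians(6.5)),pad=5,exclude=ex,S=4);o.append((p,f))
    print(xf,tw,[((p[:2]*1000).round(1),np.degrees(p[2]).round(2),round(f,2)) for p,f in o])
    tot=o[0][1]+o[1][1]
    if best is None or tot<best[0]:best=(tot,m,o)
for c,(p,f) in zip(I,best[2]):
    q=proj(c,np.r_[p[:2],0.02])[0];crop(I[c],q[0],q[1],110,90,7,f"pics/f_h_{c}.png",lines(best[1],p,c))
E
python3 m2.py
```

```text
-0.026 0.004 [(array([598.7,  11.5]), np.float64(7.36), np.float64(9.24)), (array([599.3,   9.9]), np.float64(6.92), np.float64(10.36))]
-0.026 0.006 [(array([597.8,  11.4]), np.float64(7.32), np.float64(9.15)), (array([599.7,  10.1]), np.float64(6.83), np.float64(9.33))]
-0.026 0.008 [(array([597.1,  11.2]), np.float64(7.3), np.float64(10.52)), (array([598.9,   9.9]), np.float64(7.2), np.float64(8.5))]
-0.028 0.004 [(array([598.7,  11.4]), np.float64(7.36), np.float64(9.19)), (array([600.7,  10.2]), np.float64(7.39), np.float64(8.23))]
-0.028 0.006 [(array([597.3,  11.3]), np.float64(7.38), np.float64(8.36)), (array([600.7,  10.2]), np.float64(7.42), np.float64(7.29))]
-0.028 0.008 [(array([597.1,  11.2]), np.float64(7.32), np.float64(9.3)), (array([599.9,  10.2]), np.float64(7.45), np.float64(7.25))]
-0.03 0.004 [(array([598.7,  11.5]), np.float64(7.31), np.float64(7.48)), (array([601.9,   9.9]), np.float64(7.63), np.float64(7.51))]
-0.03 0.006 [(array([597.9,  11.3]), np.float64(7.35), np.float64(7.82)), (array([601.4,  10.2]), np.float64(7.66), np.float64(7.09))]
-0.03 0.008 [(array([598. ,  11.3]), np.float64(7.25), np.float64(9.55)), (array([601.4,  10.2]), np.float64(7.81), np.float64(7.64))]
-0.033 0.004 [(array([599. ,  11.5]), np.float64(7.18), np.float64(11.22)), (array([603.7,  10.4]), np.float64(8.01), np.float64(9.84))]
-0.033 0.006 [(array([597.8,  11.4]), np.float64(7.3), np.float64(11.77)), (array([603.8,  10.4]), np.float64(8.0), np.float64(10.42))]
-0.033 0.008 [(array([597.6,  11.2]), np.float64(7.26), np.float64(13.28)), (array([603.6,  10.6]), np.float64(8.21), np.float64(11.15))]
```

```bash
cd pics
python3 - <<'E'
import cv2,numpy as np
a,b=cv2.imread("f_h_top.png"),cv2.imread("f_h_side.png");print(a.shape,b.shape)
h=290
cv2.imwrite("f_h.png",np.vstack([a[150:480],b[30:-30]])[:, :770][:880])
E
python3 -c "
import cv2;a=cv2.imread('pics/f_h.png');print(a.shape);cv2.imwrite('pics/f_h.png',cv2.resize(a,None,fx=.67,fy=.67))"
```

```text
(630, 770, 3) (630, 770, 3)
(880, 770, 3)
```

View pics/f_h.png

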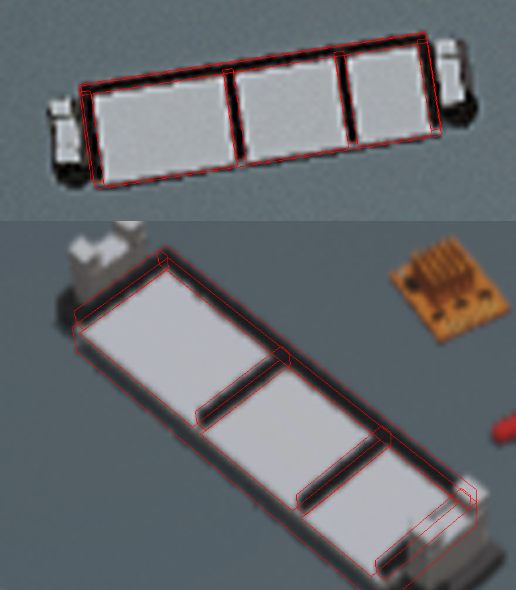

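```bash
cat > poses.json <<'E'
{}
E
python3 - <<'E'
import numpy as np
B={"wide":(429.9,-188.1,41.3),"middle":(448.7,-343.1,20.6),"narrow":(594.2,-194.4,17.4)}
for n,(x,y,a) in B.items():
    c,s=np.cos(np.radians(a)),np.sin(np.radians(a));print(n,"sink",(x+6*c),(y+6*s))
x,y,a=599.6,10.7,7.4;c,s=np.cos(np.radians(a)),np.sin(np.radians(a))
for n,by in(("wide",62),("middle",-19),("narrow",-81)):
    print(n,"bay origin",x-s*by,y+c*by,"sink",x+6*c-s*by,y+6*s+c*by)
print("bar",x+6*c,y+6*s)
E
python3 to.py .4344 -.1841 .20 41.3
```

```text
wide sink 434.407584801021 -184.13998999223438
middle sink 454.3163572144338 -340.9889501095718
narrow sink 599.9254419710977 -192.60575524646347
wide bay origin 591.6146730121911 72.1836120677516 sink 597.5646999864897 72.95638564721698
middle bay origin 602.0471163349737 -8.141752085278718 sink 607.9971433092722 -7.368978505813342
narrow bay origin 610.0324433227826 -69.62536415303032 sink 615.9824702970811 -68.85259057356495
bar 605.5500269742986 11.472773579465375
shift [-30.74  32.49  16.27] yaw 87.3 (same way round -92.7) | now [0.4719 0.2613 0.3633] ang -51.4 tilt [0.001 0.001] q7 -1.20 open 0.499 F [-1.2 -0.5 -0.7] t 7.2
```

```bash
python3 -m inch '[[0,[-30.7,32.5,3],-92.7],[0,[-30.7,32.5,3],-92.7],[0,[-30.7,32.5,3],-92.7],[0,[-30.7,32.5,3],-92.7],[0,[-30.7,32.5,3],-92.7],[0,[-30.7,32.5,3],-92.7],[0,[-30.7,32.5,3],-92.7],[0,[-30.7,32.5,3],-92.7],[0,[-30.7,32.5,3],-92.7],[0,[-30.7,32.5,3],-92.7],[0,[-30.7,32.5,10],-92.7],[0,[-30.7,32.5,16],-92.7],[0,[-30.7,32.5,20],-92.7],[0,[-30.7,32.5,25],-92.7],[0,[-30.7,32.5,25],-92.7],[0,[-30.7,32.5,25],-92.7]]' 10; python3 to.py .4344 -.1841 .027 41.3
python3 - <<'E'
from h import *
s=snap("side","side3");crop(s,283,350,160,140,5,"pics/sc5.png")
E
```

```text
clock: 8.85
tool_pos: [0.4312, -0.1825, 0.1091]
eef_rot: [0.412, 0.911, -0.0, -0.005]
contact_force: [0.2, 0.4, 0.9]
opening: 1.0
shift [-0.4   0.17  8.21] yaw 0.0 (same way round 0.0) | now [ 0.4312 -0.1825  0.1091] ang 41.3 tilt [-0.009  0.004] q7 1.13 open 1.000 F [0.2 0.4 0.9] t 8.8
```

View pics/sc5.png

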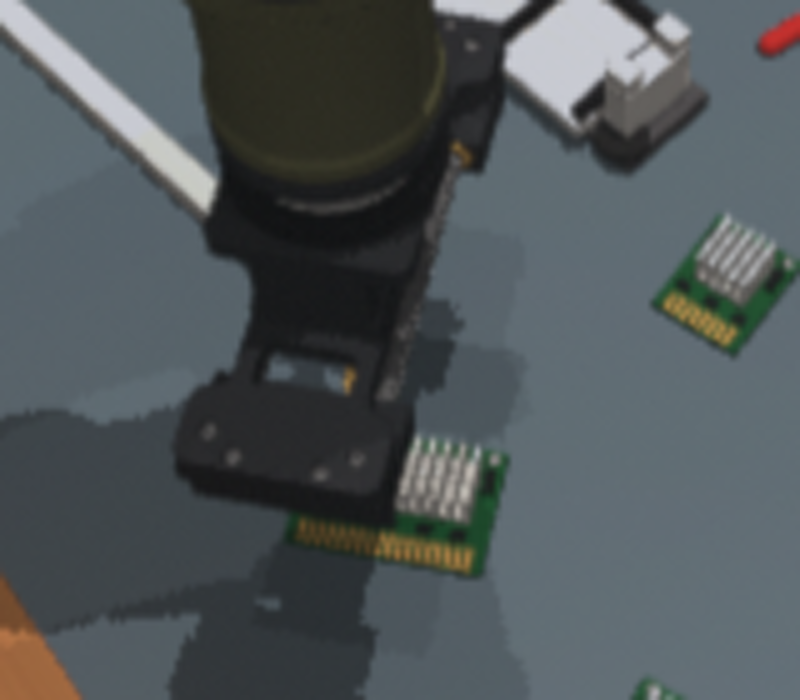

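```bash
python3 to.py .4344 -.1841 .027 41.3
```

```text
shift [-0.24  0.1   8.4 ] yaw 0.0 (same way round 0.0) | now [ 0.4325 -0.1831  0.111 ] ang 41.3 tilt [-0.005  0.002] q7 1.13 open 1.000 F [-0.2  0.1 -0.2] t 8.9
```

```bash
python3 -m inch '[[0,[-0.1,0.05,4],0],[0,[-0.1,0.05,7],0],[0,[-0.1,0.05,8.4],0],[0,[-0.1,0.05,8.6],0],[0,[-0.1,0.05,8.6],0],[0,[-0.1,0.05,8.6],0],[0,[-0.1,0.05,8.6],0]]' 10; python3 to.py .4344 -.1841 .026 41.3
```

```text
clock: 9.6
tool_pos: [0.4363, -0.1843, 0.0279]
eef_rot: [0.412, 0.911, 0.0, 0.001]
contact_force: [0.7, -0.8, -0.3]
opening: 1.003
shift [ 0.14 -0.13  0.19] yaw 0.0 (same way round 0.0) | now [ 0.4363 -0.1843  0.0279] ang 41.3 tilt [ 0.002 -0.001] q7 1.13 open 1.003 F [ 0.7 -0.8 -0.3] t 9.6
```

```bash
python3 -m inch '[[0.5,[0.1,-0.1,0.2],0],[0.8,[0.1,-0.1,0.2],0],[0.8,[0.1,-0.1,0.2],0],[0.8,[0.1,-0.1,0.2],0],[0.8,[0.1,-0.1,0.2],0],[0.8,[0.1,-0.1,0.2],0]]' 20; python3 to.py
python3 - <<'E'
from fitp import *
s=snap("side","side4");crop(s,283,360,110,100,6,"pics/sc6.png",lines(m_board("wide"),(.4314,-.1888,np.radians(41.4)),"side"))
E
```

```text
clock: 10.2
tool_pos: [0.4342, -0.1839, 0.0247]
eef_rot: [0.412, 0.911, 0.0, -0.0]
contact_force: [-0.1, -0.3, -0.3]
opening: 0.481
shift [0. 0. 0.] yaw 0 (same way round 0.0) | now [ 0.4342 -0.1839  0.0247] ang 41.3 tilt [-0.  0.] q7 1.13 open 0.481 F [-0.1 -0.3 -0.3] t 10.2
```

View pics/sc6.png

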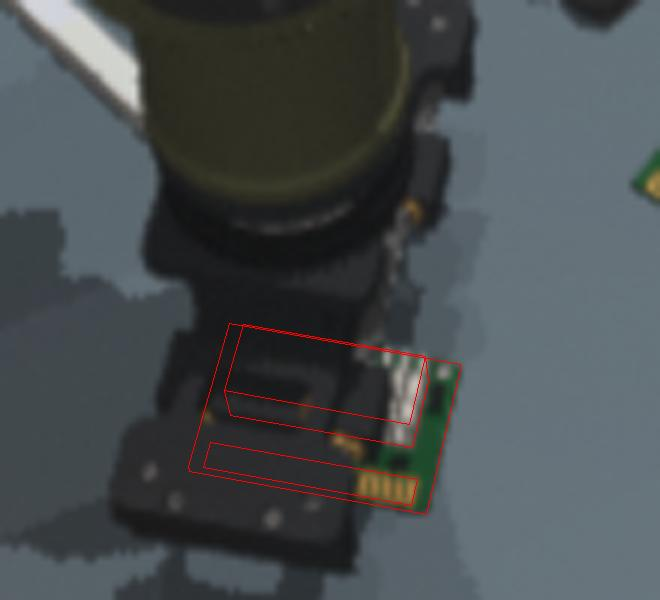

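```bash
python3 -m inch '[[0.9,[0,0,-0.1],0],[0.9,[0,0,-0.1],0],[0.9,[0,0,-0.1],0],[0.9,[0,0,-0.1],0],[0.9,[0,0,-0.1],0]]' 20; python3 to.py
python3 - <<'E'
from fitp import *
s=snap("side","side4");crop(s,283,360,110,100,6,"pics/sc6.png",lines(m_board("wide"),(.4314,-.1888,np.radians(41.4)),"side"))
E
```

```text
clock: 10.75
tool_pos: [0.4343, -0.1839, 0.0258]
eef_rot: [0.412, 0.911, 0.0, 0.0]
contact_force: [-0.5, -0.5, 2.5]
opening: 0.268
shift [0. 0. 0.] yaw 0 (same way round 0.0) | now [ 0.4343 -0.1839  0.0258] ang 41.3 tilt [0. 0.] q7 1.13 open 0.268 F [-0.5 -0.5  2.5] t 10.8
```

View pics/sc6.png

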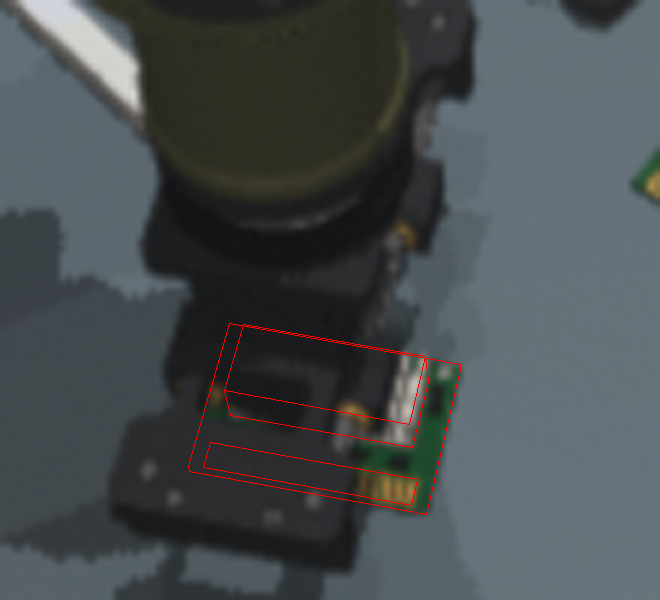

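```bash
python3 to.py .5976 .0730 .11 7.4
```

```text
shift [ 8.51 29.23 -8.42] yaw 33.9 (same way round 33.9) | now [ 0.4343 -0.1839  0.0258] ang 41.3 tilt [0. 0.] q7 1.13 open 0.270 F [0.4 0.5 2.1] t 10.8
```

```bash
python3 -m inch '[[0.9,[0,0,-2],0],[0.9,[0,0,-5],0],[0.9,[0,0,-8.4],0],[0.9,[1.4,4.9,-8.4],6],[0.9,[2.8,9.8,-8.4],12],[0.9,[4.2,14.6,-8.4],18],[0.9,[5.7,19.5,-8.4],24],[0.9,[7,24,-8.4],30],[0.9,[8.5,29.2,-8.4],33.9],[0.9,[8.5,29.2,-8.4],33.9],[0.9,[8.5,29.2,-8.4],33.9],[0.9,[8.5,29.2,-8.4],33.9]]' 25
python3 - <<'E'
from fitp import *
t=snap("top","top5");s=snap("side","side5");crop(s,285,240,130,120,6,"pics/sc7.png");crop(t,280,245,130,90,6,"pics/tc7.png")
E
python3 to.py .5976 .0730 .07 7.4
```

```text
clock: 12.0
tool_pos: [0.5963, 0.0708, 0.1094]
eef_rot: [0.66, 0.751, -0.001, -0.0]
contact_force: [-0.4, -0.2, -0.3]
opening: 0.27
shift [0.28 0.15 3.98] yaw -0.2 (same way round -0.2) | now [0.5965 0.0701 0.1098] ang 7.2 tilt [-0.001 -0.001] q7 0.38 open 0.270 F [-0.2  0.6 -0.4] t 12.1
```

View pics/sc7.png

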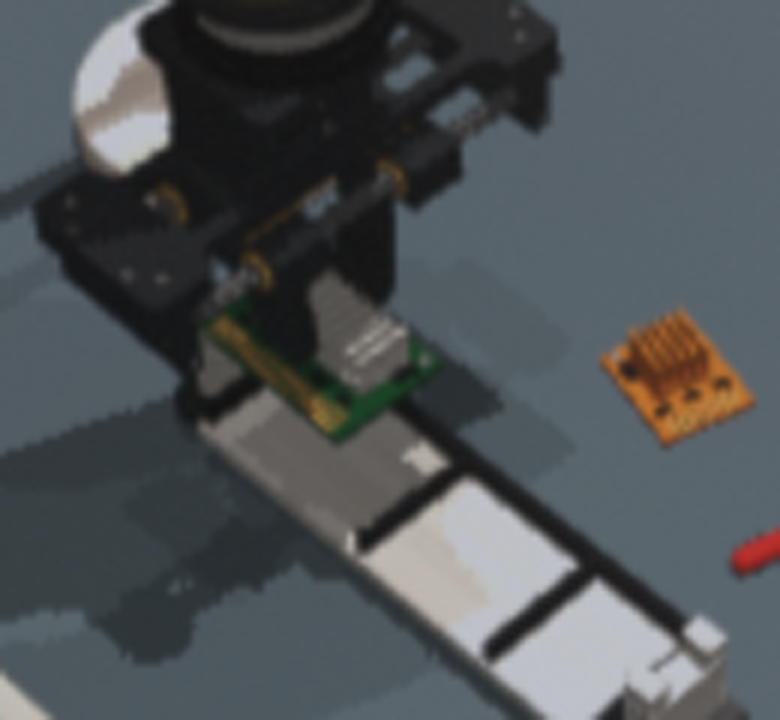

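View pics/tc7.png

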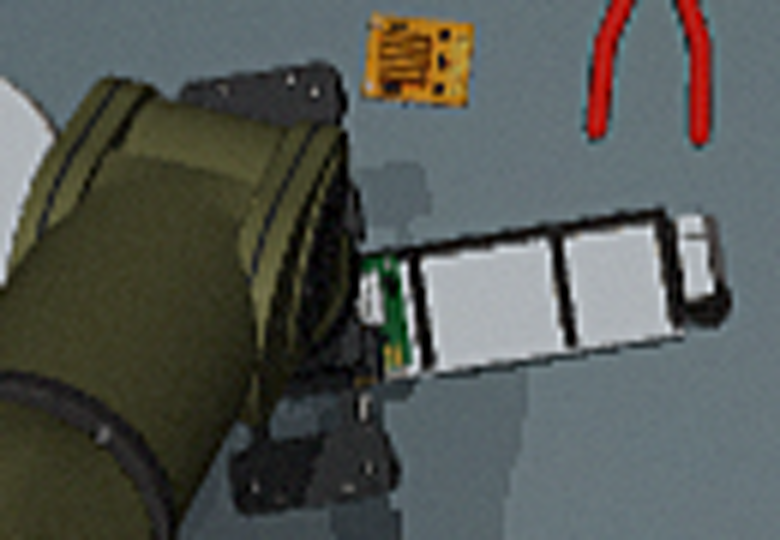

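```bash
python3 -m inch '[[0.9,[0.3,0.1,1],0],[0.9,[0.3,0.1,2.5],0],[0.9,[0.3,0.1,4],0],[0.9,[0.3,0.1,4],0],[0.9,[0.3,0.1,4],0],[0.9,[0.3,0.1,4],0]]' 25;python3 to.py .5976 .0730 .053 7.4;  python3 - <<'E'
from fitp import *
s=snap("side","side6")
pose=r.get_state()["tool_pos"];a=np.radians(7.4)
ob=(.5991,.0712,a) # bay origin in side cam (side bias +1.5,-0.9)
print("bay origin side-cam", )
crop(s,275,240,90,90,8,"pics/sc8.png")
I={"side":s}
for z in(.043,):
    p0=(.592,.0725,a)
    pp,f=fitpose(m_board("wide"),I,p0,z=pose[2]-.0258,pad=3,exclude={"side":[(0,0,265,480),(0,0,640,225)]});print((pp*1000).round(1),f)
E
```

```text
clock: 12.7
tool_pos: [0.5982, 0.0756, 0.0698]
eef_rot: [0.66, 0.751, 0.0, 0.0]
contact_force: [0.2, -0.4, -0.8]
opening: 0.265
shift [-0.25 -0.1   1.68] yaw 0.0 (same way round 0.0) | now [0.5982 0.0756 0.0698] ang 7.4 tilt [ 0. -0.] q7 0.39 open 0.265 F [ 0.2 -0.4 -0.8] t 12.7
bay origin side-cam
[ 610.3   77.9 -626. ] 18.27891287378061
```

View pics/sc8.png

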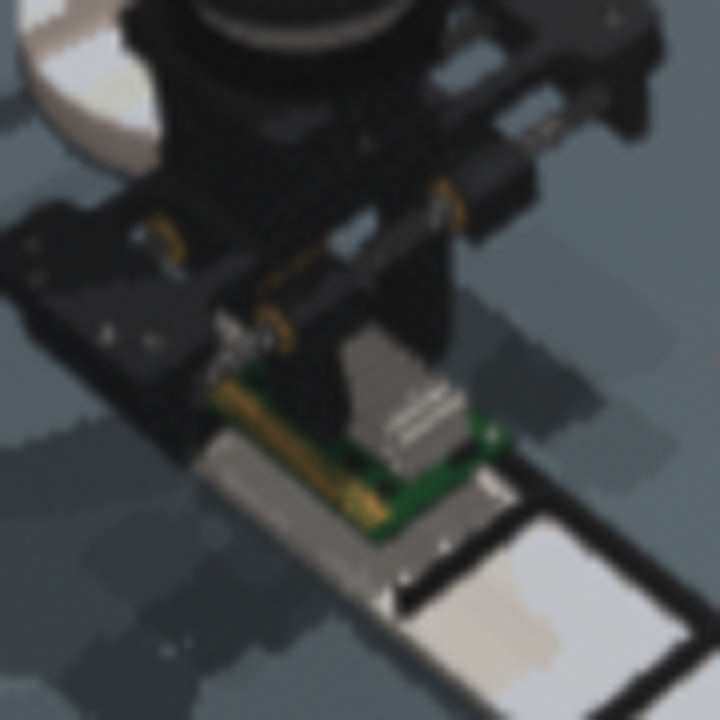

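```bash
python3 -m inch '[[0.9,[-0.25,-0.1,0.6],0],[0.9,[-0.25,-0.1,1.1],0],[0.9,[-0.25,-0.1,1.1],0],[0.9,[-0.25,-0.1,1.1],0],[0.9,[-0.25,-0.1,1.1],0],[0.9,[-0.25,-0.1,1.1],0],[0.9,[-0.25,-0.1,1.1],0],[0.9,[-0.25,-0.1,1.1],0]]' 25;python3 to.py .5976 .0730 .045 7.4;  cat > ov.py <<'E'
from fitp import *
import sys
# overlay gripped board: name, board y offset of sink wrt tcp (mm), zgrasp
n=sys.argv[1];off=float(sys.argv[2])/1e3;zg=float(sys.argv[3]);fn=sys.argv[4]
S=r.get_state();p=S["tool_pos"];M=R.from_quat(S["eef_rot"]).as_matrix();a=np.arctan2(M[1,1],M[0,1])
a=(a+np.pi/2)%np.pi-np.pi/2
o=p[:2]-.006*np.array([np.cos(a),np.sin(a)])+off*np.array([-np.sin(a),np.cos(a)])
H=(.5996,.0107,np.radians(7.4));bias={"top":(-.0017,.0007),"side":(.0017,-.0007)}
c,s_=np.cos(H[2]),np.sin(H[2]);d=o-np.array(H[:2]);print("board in holder frame mm",(d@np.array([[c,-s_],[s_,c]])*1e3).round(1),"dyaw",np.degrees(a-H[2]).round(2),"z",round(p[2]-zg,4))
for cam in("side","top"):
    im=snap(cam);b=bias[cam];q=proj(cam,np.r_[o,.03])[0]
    L=lines(m_board(n),(o[0]+b[0],o[1]+b[1],a),cam,z=p[2]-zg)+lines(m_holder(-.029,.005),(H[0]+b[0],H[1]+b[1],H[2]),cam)
    crop(im,q[0],q[1],70,70,8,f"pics/{fn}_{cam}.png",L)
a,b=[cv2.imread(f"pics/{fn}_{c}.png") for c in("side","top")];cv2.imwrite(f"pics/{fn}.png",cv2.resize(np.hstack([a,b]),None,fx=.71,fy=.71))
E
python3 ov.py wide -0.25 .0258 ov1
```

```text
clock: 13.55
tool_pos: [0.5974, 0.0733, 0.0588]
eef_rot: [0.66, 0.751, 0.0, 0.0]
contact_force: [-0.3, 0.5, -1.6]
opening: 0.271
shift [-0.03  0.01  1.38] yaw 0.0 (same way round 0.0) | now [0.5974 0.0733 0.0588] ang 7.4 tilt [0. 0.] q7 0.40 open 0.271 F [-0.3  0.5 -1.6] t 13.6
board in holder frame mm [-0.1 62.1] dyaw 0.02 z 0.033
```

View pics/ov1.png

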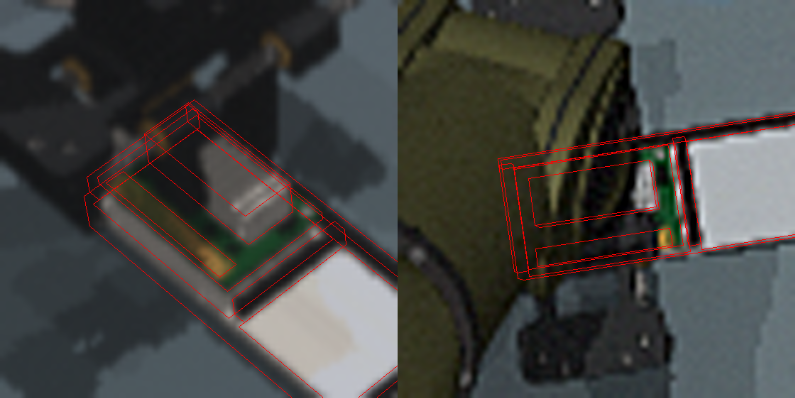

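```bash
python3 -m inch '[[0.9,[0,0,0.3],0],[0.9,[0,0,0.6],0],[0.9,[0,0,0.9],0],[0.9,[0,0,1.1],0],[0.9,[0,0,1.25],0],[0.9,[0,0,1.25],0],[0.9,[0,0,1.25],0],[0.9,[0,0,1.25],0],[0.9,[0,0,1.25],0]]' 25;python3 to.py .5976 .0730 .0458 7.4;python3 ov.py wide -0.25 .0258 ov2
```

```text
clock: 14.55
tool_pos: [0.5974, 0.0732, 0.0463]
eef_rot: [0.66, 0.751, 0.0, 0.0]
contact_force: [1.0, -0.3, -0.8]
opening: 0.271
shift [-0.02  0.02  0.05] yaw 0.0 (same way round 0.0) | now [0.5974 0.0732 0.0463] ang 7.4 tilt [0. 0.] q7 0.41 open 0.271 F [ 1.  -0.3 -0.8] t 14.6
board in holder frame mm [-0.1 62. ] dyaw 0.02 z 0.0205
```

View pics/ov2.png

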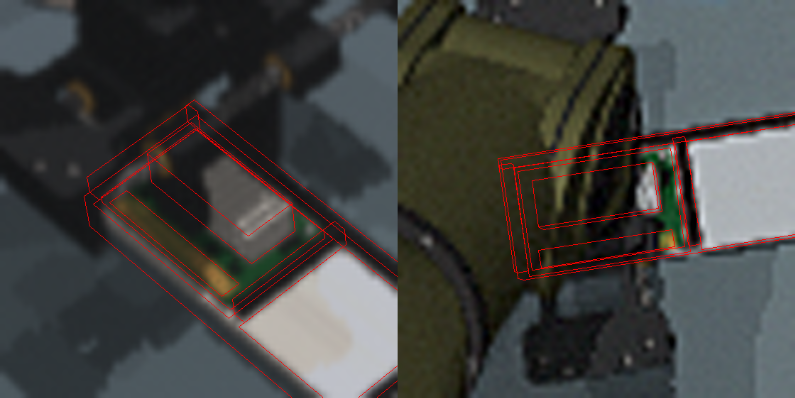

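```bash
python3 -m inch '[[0.6,[0,0,0],0],[0.6,[0,0,0],0],[0.6,[0,0,0],0],[0.6,[0,0,-1.5],0],[0.6,[0,0,-4],0],[0.3,[0,0,-8],0],[0.3,[0,0,-12],0],[0.3,[0,0,-15],0],[0.3,[0,0,-15],0],[0.3,[0,0,-15],0],[0.3,[0,0,-15],0]]' 25;python3 to.py .5999 -.1926 .14 17.4
```

```text
clock: 15.75
tool_pos: [0.5964, 0.0735, 0.1954]
eef_rot: [0.66, 0.751, -0.001, -0.001]
contact_force: [0.6, -0.7, -0.5]
opening: 0.702
shift [-26.43  -3.08   5.54] yaw -10.0 (same way round -10.0) | now [0.5964 0.0735 0.1954] ang 7.4 tilt [-0.002  0.   ] q7 0.33 open 0.702 F [ 0.6 -0.7 -0.5] t 15.8
```

```bash
python3 -m inch '[[0.2,[-5,-0.6,0],-2],[0.2,[-10,-1.2,0],-4],[0.2,[-15,-1.8,0],-6],[0.2,[-20,-2.4,0],-8],[0.2,[-26.4,-3.1,3],-10],[0.2,[-26.4,-3.1,5.5],-10],[0.2,[-26.4,-3.1,5.5],-10],[0.2,[-26.4,-3.1,5.5],-10],[0.2,[-26.4,-3.1,5.5],-10],[0.2,[-26.4,-3.1,5.5],-10],[0.2,[-26.4,-3.1,5.5],-10]]' 25;python3 to.py .5999 -.1926 .0262 17.4
python3 - <<'E'
from fitp import *
s=snap("side","side7");t=snap("top","top7")
p,f=fitpose(m_board("wide"),{"side":s},(.593,.0715,np.radians(7.4)),z=.02,pad=3);print((p[:2]*1000).round(1),np.degrees(p[2]),f,"expect",591.6+1.7,72.2-.7)
for n,p0 in(("middle",(.4505,-.3441,.36)),):
    p,f=fitpose(m_board(n),{"side":s},p0);print(n,(p[:2]*1000).round(1),np.degrees(p[2]),f)
E
```

```text
clock: 16.85
tool_pos: [0.6016, -0.1912, 0.1422]
eef_rot: [0.591, 0.807, 0.001, 0.001]
contact_force: [0.1, 0.1, 0.4]
opening: 0.801
shift [-0.08 -0.22 11.6 ] yaw 0.1 (same way round 0.1) | now [ 0.6016 -0.1912  0.1422] ang 17.5 tilt [0.002 0.   ] q7 0.85 open 0.801 F [0.1 0.1 0.4] t 16.9
[592.8  71.5] 7.227972363704845 15.462344168365235 expect 593.3000000000001 71.5
middle [ 450.5 -344.1] 20.61307155023691 8.741466696755074
```

View pics/side7.png

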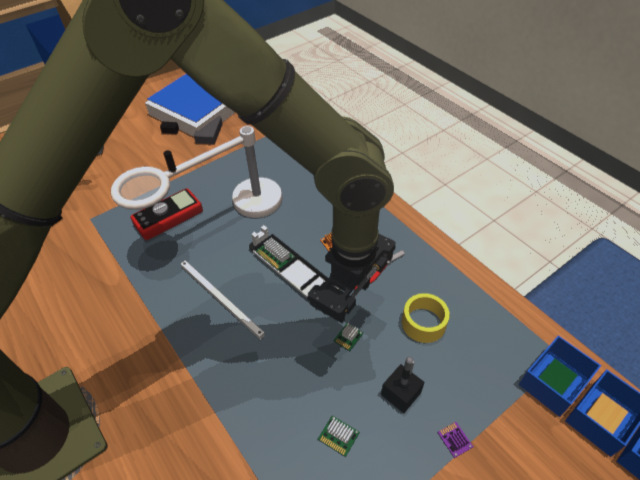

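```bash
python3 -m inch '[[0.2,[-0.05,-0.1,4],0],[0.2,[-0.05,-0.1,7],0],[0.2,[-0.05,-0.1,10],0],[0.2,[-0.05,-0.1,11.6],0],[0.2,[-0.05,-0.1,11.6],0],[0.2,[-0.05,-0.1,11.6],0],[0.2,[-0.05,-0.1,11.6],0],[0.2,[-0.05,-0.1,11.6],0]]' 25;python3 to.py .5999 -.1926 .0262 17.4
```

```text
clock: 17.75
tool_pos: [0.6009, -0.1938, 0.0267]
eef_rot: [0.592, 0.806, 0.0, 0.001]
contact_force: [0.3, 0.2, -0.4]
opening: 0.801
shift [ 0.14 -0.06  0.05] yaw 0.0 (same way round 0.0) | now [ 0.6009 -0.1938  0.0267] ang 17.4 tilt [ 0.002 -0.001] q7 0.89 open 0.801 F [ 0.3  0.2 -0.4] t 17.8
```

```bash
python3 -m inch '[[0.6,[0.14,0,0.05],0],[0.6,[0.14,0,0.05],0],[0.6,[0.14,0,0.05],0],[0.6,[0.14,0,0.05],0],[0.9,[0.14,0,0.05],0],[0.9,[0.14,0,0.05],0],[0.9,[0.14,0,0.05],0],[0.9,[0.14,0,0.05],0],[0.9,[0.14,0,0.05],0],[0.9,[0.14,0,0.05],0]]' 25;python3 to.py .5999 -.1926 .0262 17.4;python3 - <<'E'
from fitp import *
s=snap("side","side8");t=snap("top","top8")
n="narrow";crop(s,348,336,60,60,10,"pics/sc9.png",lines(m_board(n),(.5959,-.1951,np.radians(17.4)),"side"))
E
```

```text
clock: 18.75
tool_pos: [0.5995, -0.1921, 0.0246]
eef_rot: [0.592, 0.806, 0.0, 0.0]
contact_force: [0.6, 0.1, -0.7]
opening: 0.271
shift [-0.06  0.02 -0.16] yaw 0.0 (same way round 0.0) | now [ 0.5995 -0.1921  0.0246] ang 17.4 tilt [0. 0.] q7 0.89 open 0.271 F [ 0.6  0.1 -0.7] t 18.8
```

View pics/sc9.png

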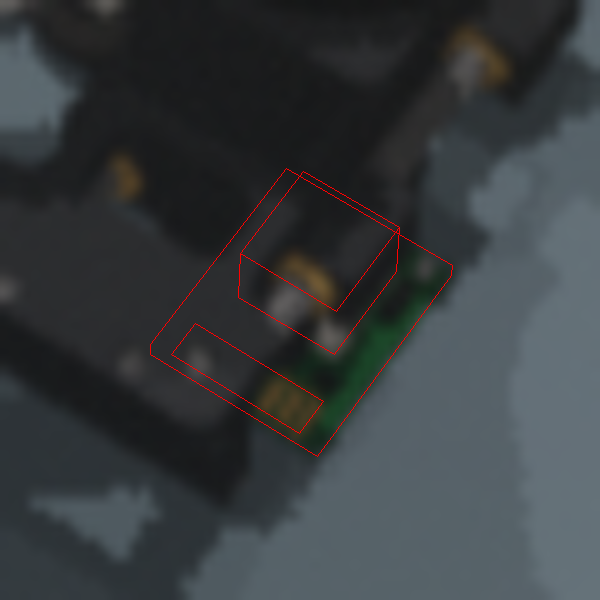

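```bash
python3 to.py .6159 -.0683 .10 7.4
```

```text
shift [11.32  5.27 -7.54] yaw 10.0 (same way round 10.0) | now [ 0.5995 -0.1921  0.0246] ang 17.4 tilt [-0.  0.] q7 0.89 open 0.268 F [-0.3 -0.4  0.7] t 18.9
```

```bash
python3 -m inch '[[0.9,[0,0,-1.5],0],[0.9,[0,0,-4.5],0],[0.9,[0,0,-7.5],0],[0.9,[3,1.3,-7.5],3],[0.9,[6,2.6,-7.5],6],[0.9,[9,4,-7.5],8],[0.9,[11.3,5.3,-7.5],10],[0.9,[11.3,5.3,-7.5],10],[0.9,[11.3,5.3,-6],10],[0.9,[11.3,5.3,-4.5],10],[0.9,[11.3,5.3,-3.2],10],[0.9,[11.3,5.3,-3.2],10],[0.9,[11.3,5.3,-3.2],10],[0.9,[11.3,5.3,-3.2],10],[0.9,[11.3,5.3,-3.2],10],[0.9,[11.3,5.3,-3.2],10],[0.9,[11.3,5.3,-3.2],10]]' 25;python3 to.py .6159 -.0683 .0452 7.4; python3 ov.py narrow -0.6 .0246 ov3
```

```text
clock: 20.55
tool_pos: [0.6165, -0.0683, 0.0571]
eef_rot: [0.66, 0.751, 0.0, 0.0]
contact_force: [-0.1, 0.7, -0.4]
opening: 0.267
shift [ 0.   -0.06  1.19] yaw 0.0 (same way round 0.0) | now [ 0.6165 -0.0683  0.0571] ang 7.4 tilt [0.001 0.   ] q7 0.61 open 0.267 F [-0.1  0.7 -0.4] t 20.6
board in holder frame mm [  0.5 -81.1] dyaw 0.03 z 0.0325
```

View pics/ov3.png

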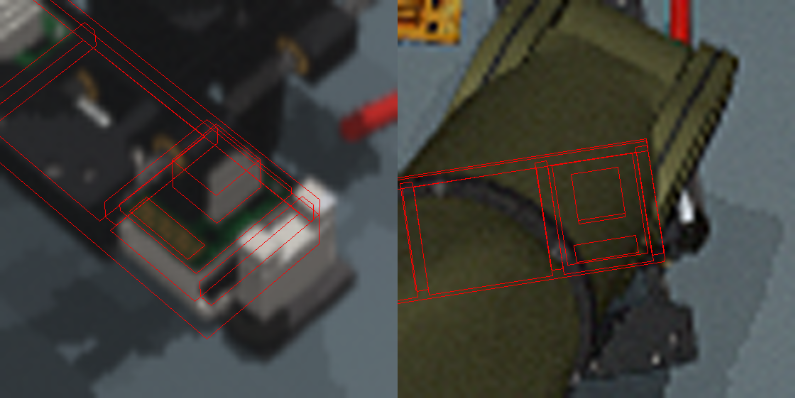

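```bash
python3 -m inch '[[0.9,[0,-0.05,0.3],0],[0.9,[0,-0.05,0.6],0],[0.9,[0,-0.05,0.9],0],[0.9,[0,-0.05,1.15],0],[0.9,[0,-0.05,1.15],0],[0.9,[0,-0.05,1.15],0],[0.9,[0,-0.05,1.15],0],[0.9,[0,-0.05,1.15],0]]' 25;python3 to.py .6159 -.0683 .0446 7.4; python3 ov.py narrow -0.6 .0246 ov4
```

```text
clock: 21.45
tool_pos: [0.6158, -0.0684, 0.0453]
eef_rot: [0.66, 0.751, 0.0, 0.0]
contact_force: [0.1, -0.2, -1.1]
opening: 0.268
shift [0.01 0.01 0.07] yaw 0.0 (same way round 0.0) | now [ 0.6158 -0.0684  0.0453] ang 7.4 tilt [0. 0.] q7 0.61 open 0.268 F [ 0.1 -0.2 -1.1] t 21.4
board in holder frame mm [ -0.2 -81.1] dyaw 0.02 z 0.0207
```

View pics/ov4.png

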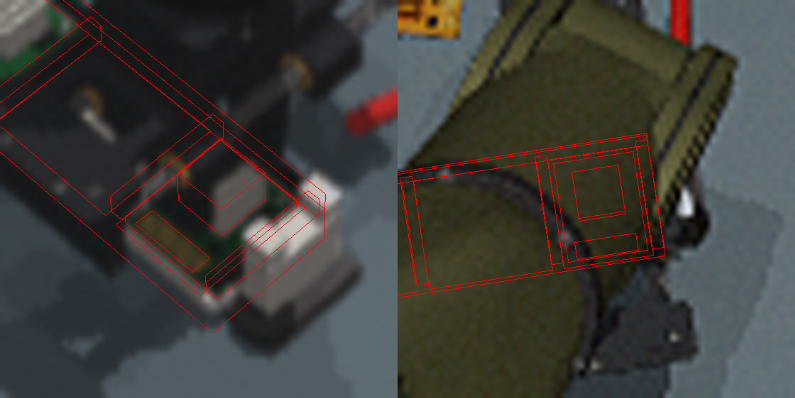

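```bash
python3 -m inch '[[0.6,[0,0,0],0],[0.6,[0,0,0],0],[0.6,[0,0,0],0],[0.6,[0,0,-1.5],0],[0.6,[0,0,-4],0],[0.3,[0,0,-8],0],[0.3,[0,0,-10],0],[0.3,[0,0,-10],0],[0.3,[0,0,-10],0],[0.3,[0,0,-10],0],[0.3,[0,0,-10],0]]' 25;python3 to.py .4543 -.3410 .11 20.6
```

```text
clock: 22.65
tool_pos: [0.615, -0.0682, 0.1441]
eef_rot: [0.66, 0.751, -0.001, -0.001]
contact_force: [0.1, -0.2, -0.1]
opening: 0.705
shift [-24.98 -19.45   3.43] yaw -13.2 (same way round -13.2) | now [ 0.615  -0.0682  0.1441] ang 7.4 tilt [-0.002  0.   ] q7 0.57 open 0.705 F [ 0.1 -0.2 -0.1] t 22.6
```

```bash
python3 -m inch '[[0.2,[-4,-3.1,0],-2],[0.2,[-8,-6.2,0],-4],[0.2,[-12,-9.3,0],-6],[0.2,[-16,-12.4,0],-8],[0.2,[-20,-15.6,0],-11],[0.2,[-25,-19.5,2],-13.2],[0.2,[-25,-19.5,3.4],-13.2],[0.2,[-25,-19.5,3.4],-13.2],[0.2,[-25,-19.5,3.4],-13.2],[0.2,[-25,-19.5,3.4],-13.2],[0.2,[-25,-19.5,3.4],-13.2],[0.2,[-25,-19.5,3.4],-13.2]]' 25;python3 to.py .4543 -.3410 .0262 20.6
python3 - <<'E'
from fitp import *
s=snap("side","side9");t=snap("top","top9")
for n,by,p0 in(("wide",0,(.5933,.0715,.129)),("narrow",0,(.6117,-.0703,.129))):
    p,f=fitpose(m_board(n),{"side":s},p0,z=.02,pad=3);print(n,(p[:2]*1000).round(1),np.degrees(p[2]),f,"expect",p0)
E
```

```text
clock: 23.85
tool_pos: [0.4558, -0.3404, 0.1117]
eef_rot: [0.568, 0.823, 0.0, 0.0]
contact_force: [0.3, 0.5, 0.3]
opening: 0.802
shift [-0.   -0.17  8.55] yaw 0.2 (same way round 0.2) | now [ 0.4558 -0.3404  0.1117] ang 20.8 tilt [0.001 0.   ] q7 1.20 open 0.802 F [0.3 0.5 0.3] t 23.9
wide [611.3  63.6] -2.8994376954803185 1.3431056483759902 expect (0.5933, 0.0715, 0.129)
narrow [603.2 -59.5] -19.025788850693218 4.972684478019825 expect (0.6117, -0.0703, 0.129)
```

View pics/side9.png

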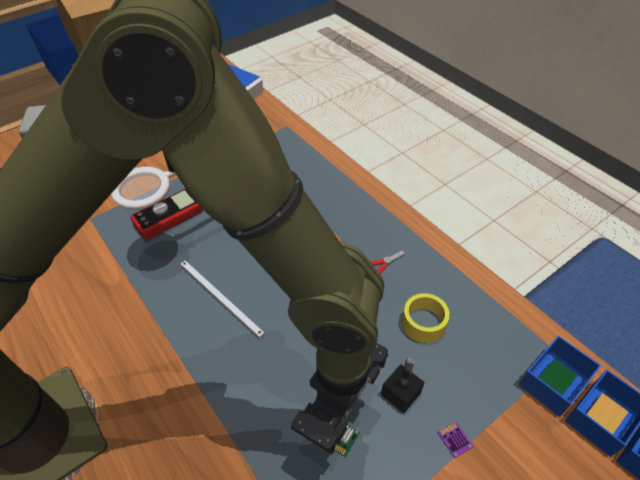

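Holder is hidden behind the arm here (fits meaningless); the middle board shows under the gripper at (345,440). Descend.

```bash
python3 -m inch '[[0.2,[0,-0.1,4],0],[0.2,[0,-0.1,7],0],[0.2,[0,-0.1,8.5],0],[0.2,[0,-0.1,8.5],0],[0.2,[0,-0.1,8.5],0],[0.2,[0,-0.1,8.5],0],[0.6,[0,-0.1,8.5],0],[0.6,[0,-0.1,8.5],0],[0.6,[0,-0.1,8.5],0],[0.6,[0,-0.1,8.5],0],[0.9,[0,-0.1,8.5],0],[0.9,[0,-0.1,8.5],0],[0.9,[0,-0.1,8.5],0],[0.9,[0,-0.1,8.5],0],[0.9,[0,-0.1,8.5],0],[0.9,[0,-0.1,8.5],0]]' 25;python3 to.py .4543 -.3410 .0262 20.6
python3 - <<'E'
from fitp import *
s=snap("side","side10");t=snap("top","top10")
n="middle";crop(s,340,436,70,60,9,"pics/sc10.png",lines(m_board(n),(.4505,-.3441,np.radians(20.6)),"side"))
E
```

```text
clock: 25.55
tool_pos: [0.4538, -0.3418, 0.0262]
eef_rot: [0.569, 0.822, 0.0, 0.0]
contact_force: [0.3, -0.2, 0.4]
opening: 0.27
shift [ 0.06  0.08 -0.  ] yaw 0.0 (same way round 0.0) | now [ 0.4538 -0.3418  0.0262] ang 20.6 tilt [0. 0.] q7 1.23 open 0.270 F [ 0.3 -0.2  0.4] t 25.6
```

View pics/sc10.png

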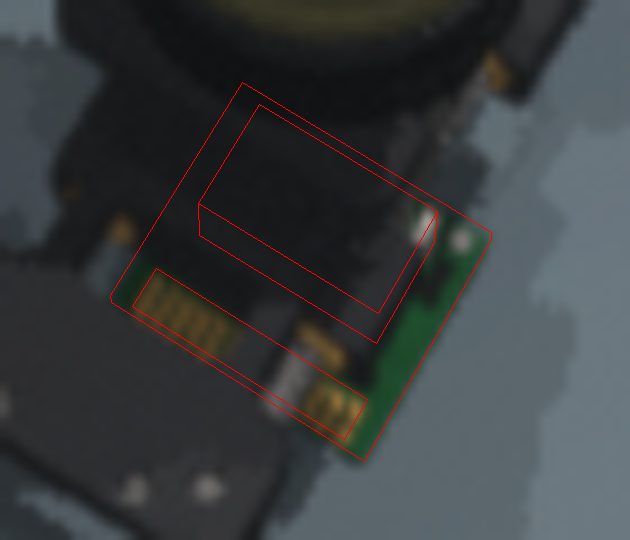

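```bash
python3 to.py .6081 -.0079 .12 7.4
```

```text
shift [25.82 26.21 -9.38] yaw 13.2 (same way round 13.2) | now [ 0.4538 -0.3418  0.0262] ang 20.6 tilt [0. 0.] q7 1.23 open 0.272 F [1.7 0.6 0.2] t 25.6
```

```bash
python3 -m inch '[[0.9,[0,0,-1.5],0],[0.9,[0,0,-5],0],[0.9,[0,0,-9.4],0],[0.9,[3.2,3.3,-9.4],2],[0.9,[6.5,6.6,-9.4],4],[0.9,[9.7,9.8,-9.4],6],[0.9,[12.9,13.1,-9.4],8],[0.9,[16.1,16.4,-9.4],10],[0.9,[19.4,19.7,-9.4],12],[0.9,[22.6,22.9,-9.4],13.2],[0.9,[25.8,26.2,-9.4],13.2],[0.9,[25.8,26.2,-9.4],13.2],[0.9,[25.8,26.2,-8],13.2],[0.9,[25.8,26.2,-6],13.2],[0.9,[25.8,26.2,-4],13.2],[0.9,[25.8,26.2,-3.2],13.2],[0.9,[25.8,26.2,-3.2],13.2],[0.9,[25.8,26.2,-3.2],13.2],[0.9,[25.8,26.2,-3.2],13.2],[0.9,[25.8,26.2,-3.2],13.2]]' 25;python3 -m inch '[[0.9,[0,0,0],0],[0.9,[0,0,0],0]]'; python3 to.py .6081 -.0079 .0462 7.4; python3 ov.py middle 0.57 .0262 ov5
```

```text
clock: 27.65
tool_pos: [0.6086, -0.0083, 0.0591]
eef_rot: [0.66, 0.751, 0.0, 0.001]
contact_force: [-0.1, 0.6, -0.6]
opening: 0.269
clock: 27.85
tool_pos: [0.6083, -0.008, 0.0586]
eef_rot: [0.66, 0.751, 0.0, 0.0]
contact_force: [-0.0, 0.3, -0.6]
opening: 0.272
shift [ 0.01 -0.02  1.24] yaw 0.0 (same way round 0.0) | now [ 0.6083 -0.008   0.0586] ang 7.4 tilt [0.001 0.   ] q7 0.57 open 0.272 F [-0.   0.3 -0.6] t 27.9
board in holder frame mm [  0.2 -19.1] dyaw 0.03 z 0.0324
```

View pics/ov5.png

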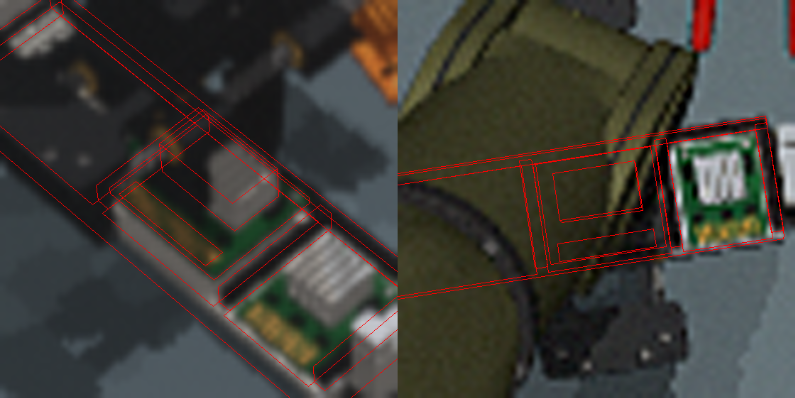

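```bash
python3 -m inch '[[0.9,[0,0,0.3],0],[0.9,[0,0,0.6],0],[0.9,[0,0,0.9],0],[0.9,[0,0,1.2],0],[0.9,[0,0,1.2],0],[0.9,[0,0,1.2],0],[0.9,[0,0,1.2],0],[0.9,[0,0,1.2],0],[0.9,[0,0,1.2],0]]' 25;python3 to.py .6081 -.0079 .0462 7.4; python3 ov.py middle 0.57 .0262 ov6
```

```text
clock: 28.85
tool_pos: [0.608, -0.0082, 0.0462]
eef_rot: [0.66, 0.751, -0.0, -0.0]
contact_force: [-0.2, -0.3, 0.8]
opening: 0.269
shift [ 0.03  0.01 -0.  ] yaw 0.0 (same way round 0.0) | now [ 0.608  -0.0082  0.0462] ang 7.4 tilt [-0. -0.] q7 0.57 open 0.269 F [-0.2 -0.3  0.8] t 28.9
board in holder frame mm [ -0.1 -19.3] dyaw 0.02 z 0.02
```

View pics/ov6.png

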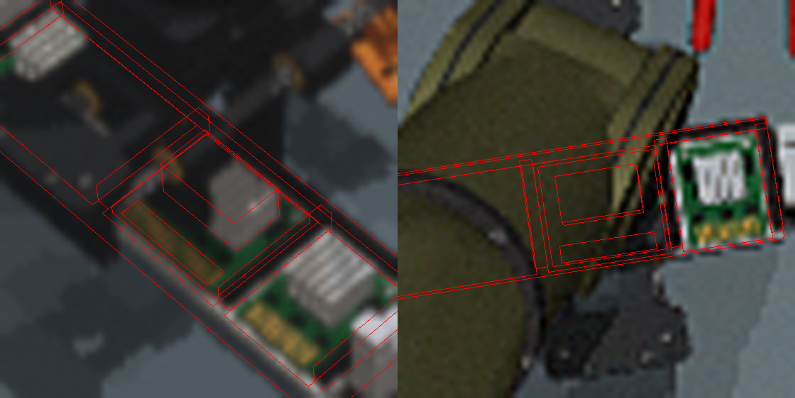

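```bash
python3 -m inch '[[0.6,[0,0,0],0],[0.6,[0,0,0],0],[0.6,[0,0,0],0],[0.6,[0,0,-1.5],0],[0.6,[0,0,-4],0],[0.3,[0,0,-8],0],[0.3,[0,0,-10],0],[0.3,[0,0,-10],0],[0.3,[0,0,-10],0],[0.3,[0,0,-10],0],[0.3,[0,0,-10],0]]' 25;python3 to.py .4304 .0537 .11 8.2
```

```text
clock: 30.05
tool_pos: [0.6073, -0.008, 0.1451]
eef_rot: [0.66, 0.751, -0.001, -0.001]
contact_force: [-0.7, -0.7, 0.1]
opening: 0.702
shift [  8.4  -16.73   3.55] yaw -0.8 (same way round -0.8) | now [ 0.6073 -0.008   0.1451] ang 7.4 tilt [-0.002  0.   ] q7 0.52 open 0.702 F [-0.7 -0.7  0.1] t 30.1
```

```bash
python3 -m inch '[[0.3,[2.1,-4.2,0],0],[0.3,[4.2,-8.4,0],0],[0.3,[6.3,-12.5,0],0],[0.3,[8.4,-16.7,2],-0.8],[0.3,[8.4,-16.7,3.5],-0.8],[0.3,[8.4,-16.7,3.5],-0.8],[0.3,[8.4,-16.7,3.5],-0.8],[0.3,[8.4,-16.7,3.5],-0.8],[0.3,[8.4,-16.7,3.5],-0.8],[0.3,[8.4,-16.7,3.5],-0.8]]' 25;python3 to.py .4304 .0537 .0185 8.2
python3 - <<'E'
from fitp import *
s=snap("side","side11");t=snap("top","top11")
for n,p0 in(("wide",(.5933,.0715,.129)),("middle",(.6037,-.0088,.129)),("narrow",(.6117,-.0703,.129))):
    p,f=fitpose(m_board(n),{"side":s},p0,z=.02,pad=3);print(n,(p[:2]*1000).round(1),np.degrees(p[2]).round(1),round(f,1),"expect",p0)
for k,b in(("side",s),("top",t)):
    p,f=fitpose(m_bar(),{k:b},(.431,.0535,.145),pad=8);print(k,(p[:2]*1000).round(1),np.degrees(p[2]).round(1),round(f,1))
crop(s,300,270,150,130,5,"pics/sc12.png")
E
```

```text
clock: 31.05
tool_pos: [0.4324, 0.0534, 0.1115]
eef_rot: [0.655, 0.756, 0.0, 0.001]
contact_force: [0.6, -0.1, -0.0]
opening: 0.703
shift [ 0.06 -0.21  9.3 ] yaw -0.0 (same way round -0.0) | now [0.4324 0.0534 0.1115] ang 8.2 tilt [ 0.001 -0.   ] q7 0.58 open 0.703 F [ 0.6 -0.1 -0. ] t 31.1
wide [592.8  71.5] 7.4 14.0 expect (0.5933, 0.0715, 0.129)
middle [603.3  -9.2] 7.1 15.3 expect (0.6037, -0.0088, 0.129)
narrow [611.5 -70.3] 9.9 21.4 expect (0.6117, -0.0703, 0.129)
side [453.9 -95.3] 8.5 26.6
top [446.2  87.5] 26.0 33.8
```

View pics/sc12.png

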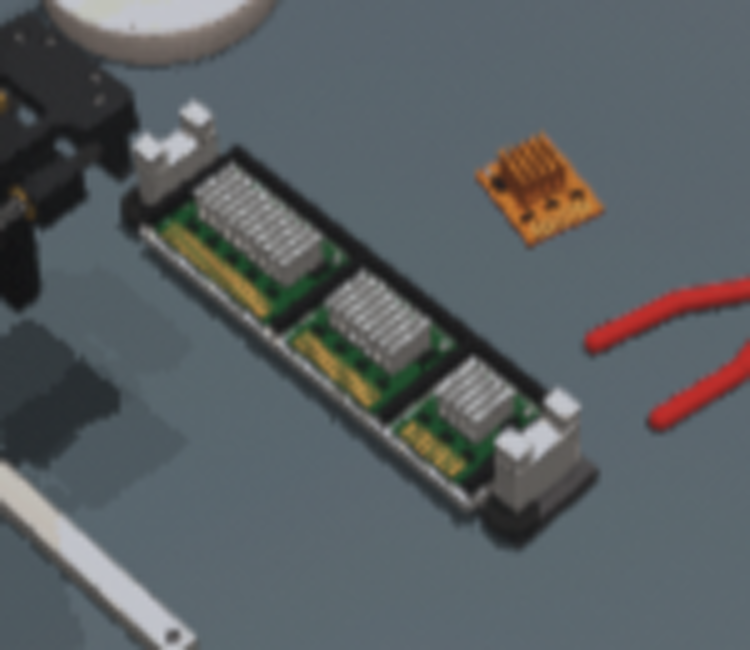

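View pics/top11.png

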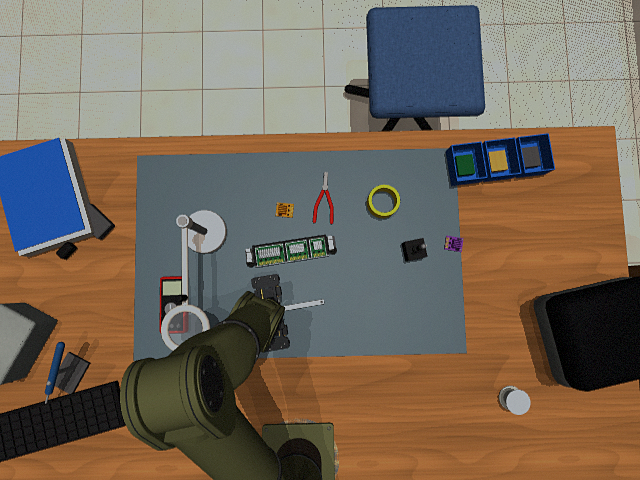

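```bash
python3 -m inch '[[0.3,[0,-0.15,4],0],[0.3,[0,-0.15,7],0],[0.3,[0,-0.15,9.2],0],[0.3,[0,-0.15,9.2],0],[0.3,[0,-0.15,9.2],0],[0.3,[0,-0.15,9.2],0],[0.6,[0,-0.15,9.2],0],[0.6,[0,-0.15,9.2],0],[0.6,[0,-0.15,9.2],0],[0.9,[0,-0.15,9.2],0],[0.9,[0,-0.15,9.2],0],[0.9,[0,-0.15,9.2],0],[0.9,[0,-0.15,9.2],0],[0.9,[0,-0.15,9.2],0],[0.9,[0,-0.15,9.2],0],[0.9,[0,-0.15,9.2],0]]' 30;python3 -m inch '[[1,[0,0,0],0],[1,[0,0,0],0],[1,[0,0,0],0]]' 40; python3 to.py .4304 .0537 .0185 8.2
```

```text
clock: 32.75
tool_pos: [0.4366, 0.0543, 0.0306]
eef_rot: [0.655, 0.756, -0.011, -0.012]
contact_force: [-11.3, -2.6, 30.0]
opening: 0.102
clock: 33.05
tool_pos: [0.4466, 0.0557, 0.0311]
eef_rot: [0.655, 0.756, -0.005, -0.005]
contact_force: [5.1, 2.3, 17.1]
opening: 0.009
shift [ 0.04 -1.62  1.29] yaw 0.0 (same way round 0.0) | now [0.4466 0.0557 0.0311] ang 8.2 tilt [-0.014 -0.002] q7 0.92 open 0.009 F [ 5.1  2.3 17.1] t 33.0
```

```bash
python3 -m inch '[[0.9,[0,0,-3],0],[0.6,[0,0,-8],0],[0.4,[0,0,-12],0],[0.3,[10,0,-15],0],[0.3,[15,0,-15],0],[0.3,[20,0,-15],0],[0.3,[20,0,-15],0],[0.3,[20,0,-15],0]]' 20;python3 - <<'E'
from fitp import *
s=snap("side","side12");t=snap("top","top12")
E
```

```text
clock: 33.85
tool_pos: [0.4165, 0.2608, 0.1786]
eef_rot: [0.65, 0.76, -0.007, -0.009]
contact_force: [0.2, -0.4, 0.6]
opening: 0.693
```

View pics/top12.png

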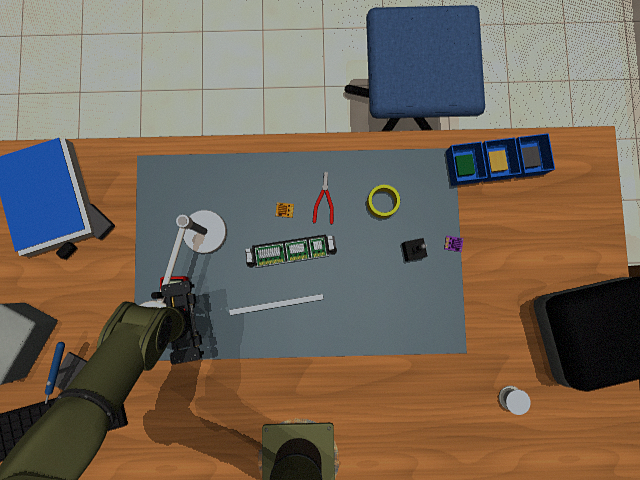

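View pics/side12.png

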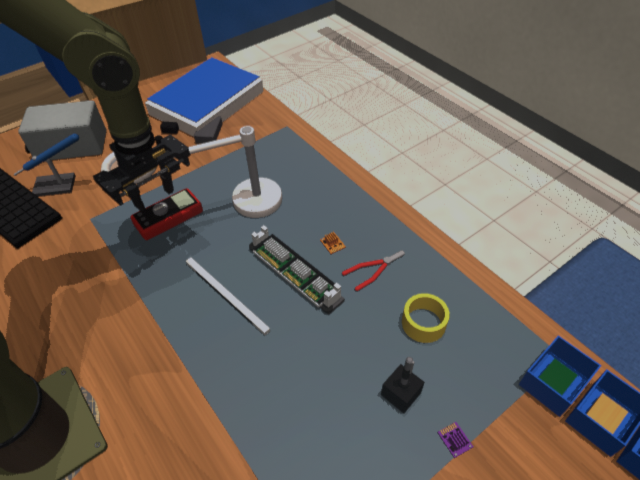

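```bash
python3 -m inch '[[0.3,[-5,0,0],0],[0.3,[-10,0,0],0],[0.3,[-15,0,0],0],[0.3,[-20,0,0],0],[0.3,[-20,0,-10],0],[0.3,[-20,0,-15],0],[0.3,[-20,15,-15],0],[0.3,[-20,15,-15],0],[0.3,[-20,15,-15],0],[0.3,[-20,15,-15],0],[0.3,[-20,15,-15],0],[0.3,[-20,15,-15],0]]' 20;python3 to.py;python3 - <<'E'
from fitp import *
s=snap("side","side13");t=snap("top","top13")
crop(s,228,295,110,100,6,"pics/sc13.png");crop(t,277,304,110,60,7,"pics/tc13.png")
s0=cv2.imread("pics/side2.png")[:,:,::-1];crop(s0,222,298,110,100,6,"pics/sc13b.png")
E
```

```text
clock: 35.15
tool_pos: [0.5964, 0.075, 0.3245]
eef_rot: [0.656, 0.755, -0.01, -0.009]
contact_force: [-0.5, 0.2, 0.6]
opening: 0.7
shift [0. 0. 0.] yaw 0 (same way round 0.0) | now [0.5964 0.075  0.3245] ang 8.0 tilt [-0.026 -0.003] q7 0.46 open 0.700 F [-0.5  0.2  0.6] t 35.1
```

View pics/sc13.png

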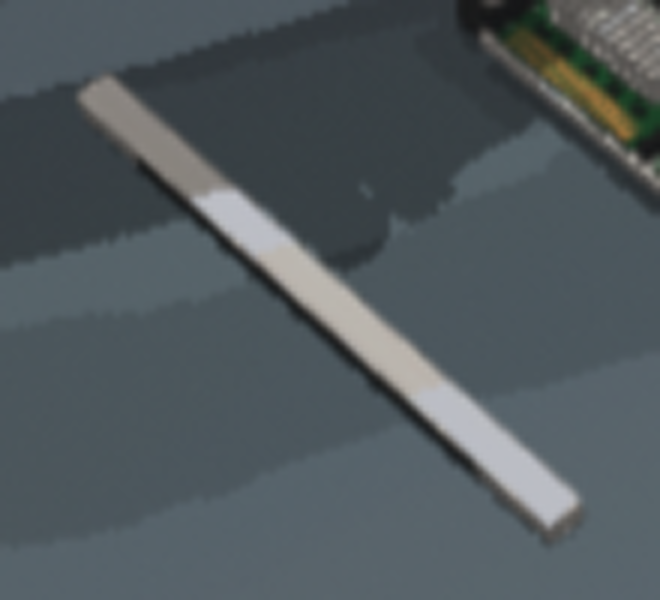

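View pics/sc13b.png

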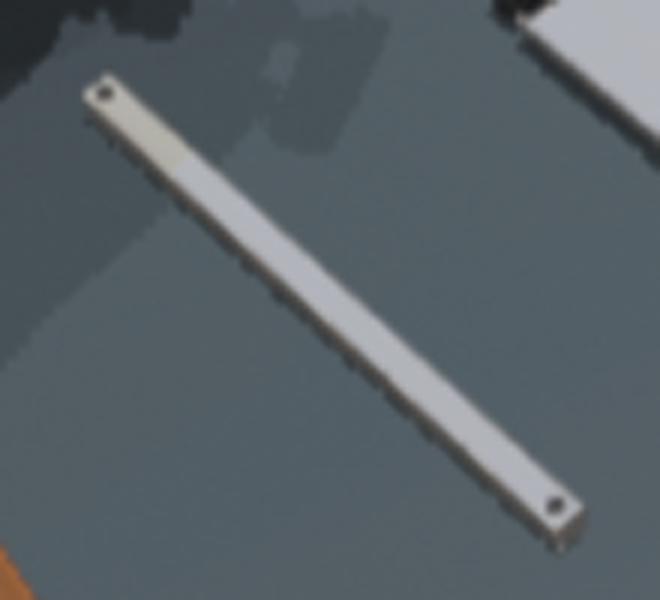

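View pics/tc13.png

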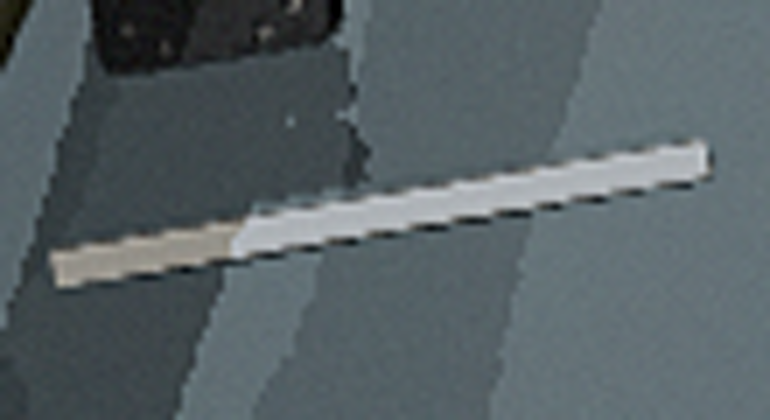

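View pics/top13.png

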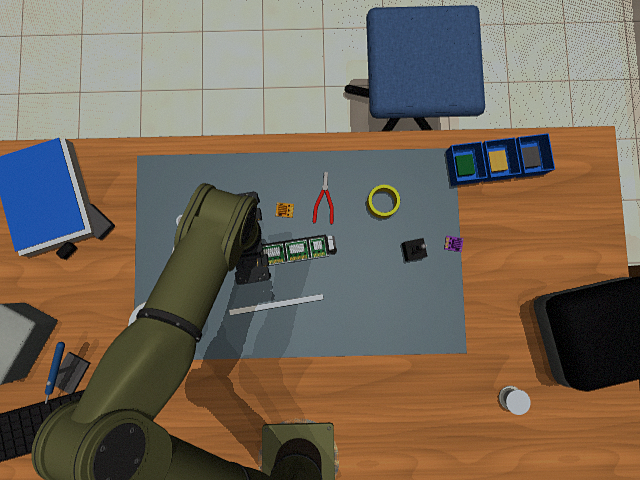

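Run:
```python
from fitp import *
s=cv2.imread("pics/side11.png")[:,:,::-1];t=cv2.imread("pics/top11.png")[:,:,::-1]
L=lambda c,b:lines(m_bar(),(.4304+b[0],.0537+b[1],np.radians(8.2)),c)
crop(s,222,298,120,110,6,"pics/sc14.png",L("side",(.0017,-.0007)));crop(t,277,310,120,90,6,"pics/tc14.png",L("top",(-.0017,.0007)))
```

```text
(no output)
```

View pics/sc14.png

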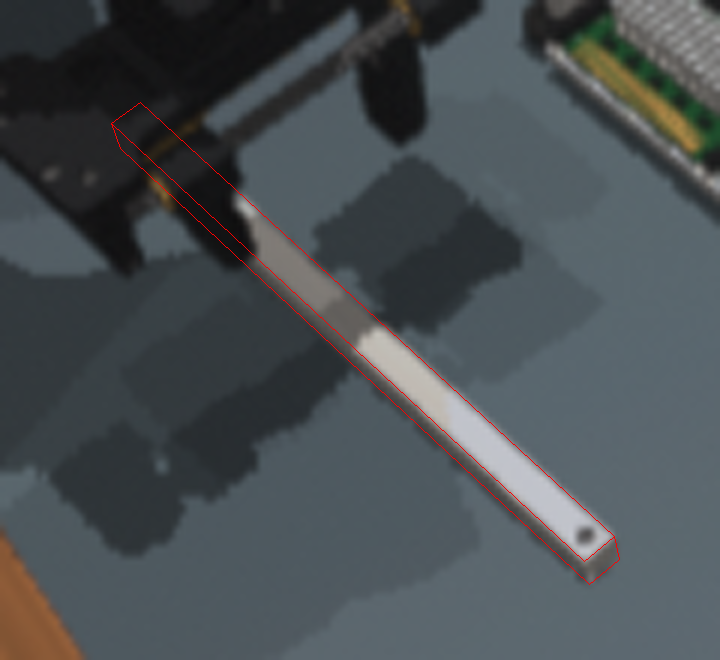

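View pics/tc14.png

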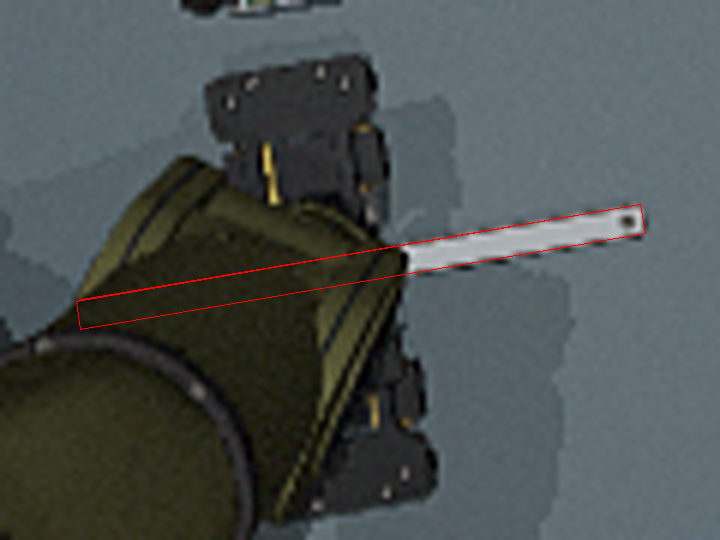

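```bash
python3 -m inch '[[0.3,[-5,0,0],0],[0.3,[-10,0,0],0],[0.3,[-15,0,0],0],[0.3,[-20,0,0],0],[0.3,[-25,0,0],0],[0.3,[-30,0,0],0],[0.3,[-35,0,0],0],[0.3,[-35,0,0],0],[0.3,[-35,0,0],0],[0.3,[-35,0,0],0],[0.3,[-35,0,0],0]]' 20;python3 to.py;python3 - <<'E'
from fitp import *
s=snap("side","side14");t=snap("top","top14")
def mb(w,h):return [("side",box(-w/2,w/2,-.14,.14,0,h)),("top",rect(-w/2,w/2,-.14,.14,h))]
for k,im in(("side",s),("top",t)):
  for w,h in((.014,.016),(.016,.014)):
    p,f=fitpose(mb(w,h),{k:im},(.445,.0535,.14),pad=8);print(k,w,(p[:2]*1000).round(1),np.degrees(p[2]).round(1),round(f,2))
E
```

```text
clock: 36.35
tool_pos: [0.6487, -0.2666, 0.3251]
eef_rot: [0.653, 0.757, -0.008, -0.008]
contact_force: [-0.3, -0.3, -0.5]
opening: 0.701
shift [0. 0. 0.] yaw 0 (same way round 0.0) | now [ 0.6487 -0.2666  0.3251] ang 8.4 tilt [-0.023 -0.001] q7 0.87 open 0.701 F [-0.3 -0.3 -0.5] t 36.4
side 0.014 [445.3  53.6] 8.3 13.3
side 0.016 [446.2  55.4] 8.3 13.4
top 0.014 [452.7   6. ] 9.8 21.24
top 0.016 [450.    4.1] 9.0 21.09
```

View pics/top14.png

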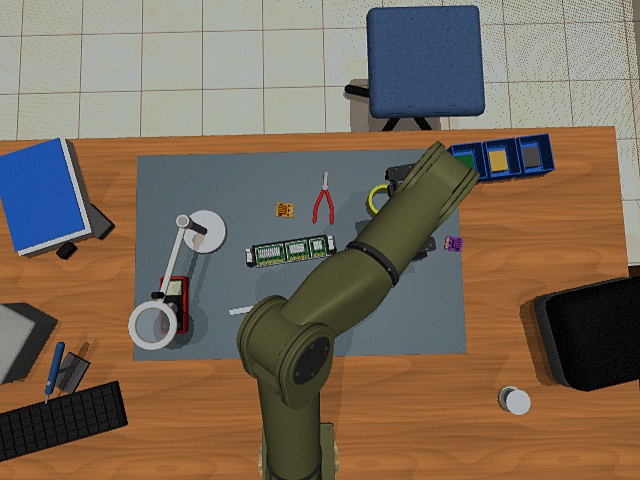

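View pics/side14.png

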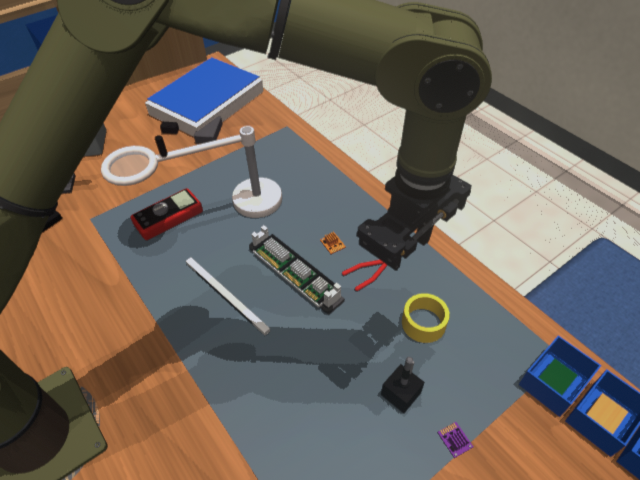

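```bash
python3 to.py .4445 .0545 .12 8.3; python3 -c "
from plant import r;print(r.get_state()['q'].round(2))"
```

```text
shift [ 34.76 -15.05  20.93] yaw 0.1 (same way round 0.1) | now [ 0.6487 -0.2671  0.3253] ang 8.4 tilt [-0.023 -0.002] q7 0.87 open 0.701 F [-0.5  0.3  0.1] t 36.5
[ 0.02  0.85  0.73  1.2  -0.53  1.3   0.87]
```

```bash
python3 -m inch '[[0.3,[4.6,-2,0],0],[0.3,[9.2,-4,0],0],[0.3,[13.8,-6,0],0],[0.3,[18.4,-8,2],0],[0.3,[23,-10,5],0],[0.3,[27.6,-12,9],0],[0.3,[32,-14,13],0],[0.3,[34.8,-15,17],0],[0.3,[34.8,-15,20.9],0],[0.3,[34.8,-15,20.9],0],[0.3,[34.8,-15,20.9],0],[0.3,[34.8,-15,20.9],0],[0.3,[34.8,-15,20.9],0],[0.3,[34.8,-15,20.9],0]]' 20;python3 to.py .4445 .0545 .05 8.3; python3 -c "
from plant import r;print(r.get_state()['q'].round(2))
from h import *
snap('side','side15');snap('top','top15')"
```

```text
clock: 37.85
tool_pos: [0.4465, 0.0527, 0.121]
eef_rot: [0.655, 0.756, -0.008, -0.007]
contact_force: [0.2, -0.1, -0.5]
opening: 0.699
shift [ 0.21 -0.03  7.11] yaw -0.1 (same way round -0.1) | now [0.4465 0.0527 0.121 ] ang 8.2 tilt [-0.02  -0.003] q7 0.87 open 0.699 F [ 0.2 -0.1 -0.5] t 37.9
[-0.48  0.78  0.43  2.2  -0.92  0.38  0.87]
```

View pics/top15.png

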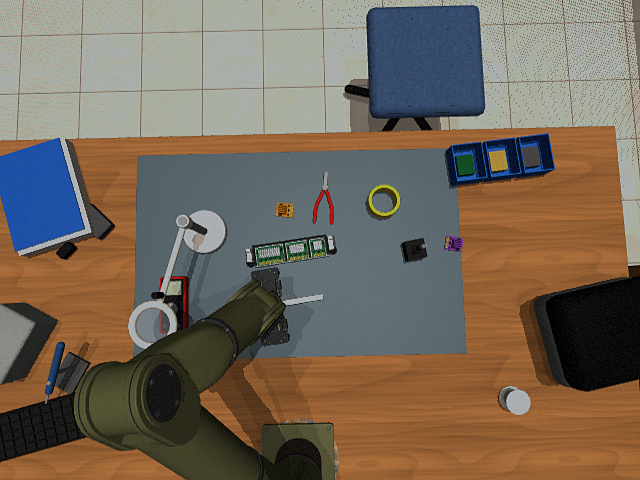

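```bash
python3 -m inch '[[0.3,[0.1,0,2],0],[0.3,[0.1,0,4],0],[0.3,[0.1,0,6],0],[0.3,[0.1,0,7],0],[0.3,[0.1,0,7],0],[0.3,[0.1,0,7],0],[0.3,[0.1,0,7],0]]' 20;python3 to.py .4445 .0545 .022 8.3; python3 -c "
from plant import r;print(r.get_state()['q'].round(2))"
```

```text
clock: 38.65
tool_pos: [0.444, 0.054, 0.0505]
eef_rot: [0.655, 0.756, -0.008, -0.007]
contact_force: [0.0, -1.0, 1.1]
opening: 0.703
shift [0.05 0.12 2.85] yaw -0.1 (same way round -0.1) | now [0.444  0.054  0.0505] ang 8.2 tilt [-0.022 -0.003] q7 0.89 open 0.703 F [ 0.  -1.   1.1] t 38.6
[-0.3   0.89  0.12  2.21 -0.97  0.12  0.89]
```

```bash
python3 -m inch '[[0,[0,1,0],0],[0,[0,2.6,0],0],[0,[0,2.6,0],0],[0,[0,2.6,0],0],[0,[0,2.6,0],0],[0,[0,2.6,1.5],0],[0,[0,2.6,2.5],0],[0,[0,2.6,2.5],0],[0,[0,2.6,2.5],0],[0,[0,2.6,2.5],0]]' 20;python3 to.py .4445 .0545 .022 8.3; python3 -c "
from plant import r;print(r.get_state()['q'].round(2))
from h import *
s=snap('side');crop(s,228,290,120,110,6,'pics/sc16.png')"
```

```text
clock: 39.65
tool_pos: [0.4686, 0.0576, 0.0247]
eef_rot: [0.655, 0.756, -0.009, -0.008]
contact_force: [-0.3, 1.0, -0.0]
opening: 0.998
shift [ 0.04 -2.42  0.33] yaw -0.1 (same way round -0.1) | now [0.4686 0.0576 0.0247] ang 8.2 tilt [-0.023 -0.003] q7 0.87 open 0.998 F [-0.3  1.  -0. ] t 39.6
[-0.3   0.95  0.13  2.14 -0.95  0.14  0.87]
```

View pics/sc16.png

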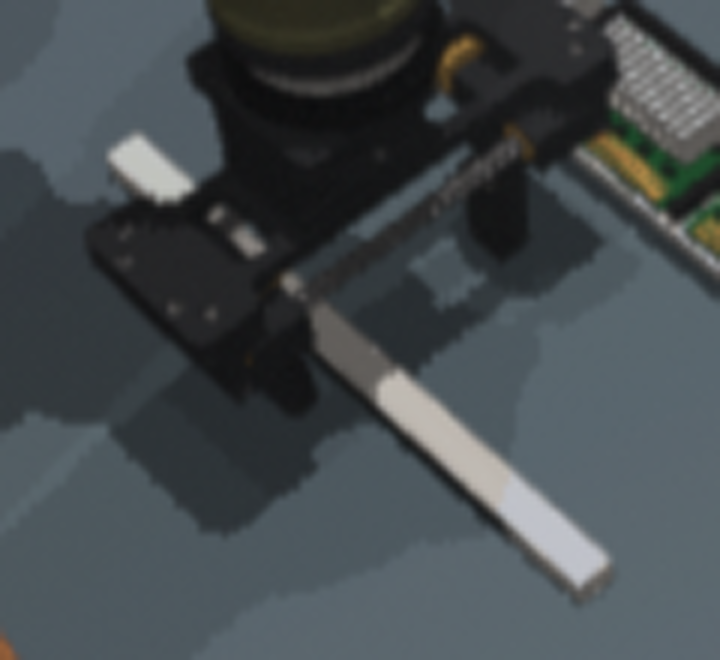

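```bash
python3 -m inch '[[0,[0,0,0.4],0],[0,[0,0,0.5],0],[0,[0,0,0.5],0],[0,[0,0,0.5],0],[0.4,[0,0,0.5],0],[0.5,[0,0,0.5],0],[0.6,[0,0,0.5],0],[0.7,[0,0,0.5],0],[0.8,[0,0,0.5],0],[0.8,[0,0,0.5],0],[0.9,[0,0,0.5],0],[0.9,[0,0,0.5],0],[0.9,[0,0,0.5],0]]' 25;python3 to.py; python3 -c "
from plant import r;print(r.get_state()['q'].round(2))
from h import *
s=snap('side');crop(s,228,290,120,110,6,'pics/sc17.png')"
```

```text
clock: 41.0
tool_pos: [0.4683, 0.0577, 0.0193]
eef_rot: [0.655, 0.756, -0.009, -0.008]
contact_force: [-2.4, -0.5, 3.8]
opening: 0.208
shift [0. 0. 0.] yaw 0 (same way round 0.0) | now [0.4683 0.0577 0.0193] ang 8.2 tilt [-0.023 -0.003] q7 0.87 open 0.208 F [-2.4 -0.5  3.8] t 41.0
[-0.29  0.96  0.12  2.14 -0.95  0.12  0.87]
```

View pics/sc17.png

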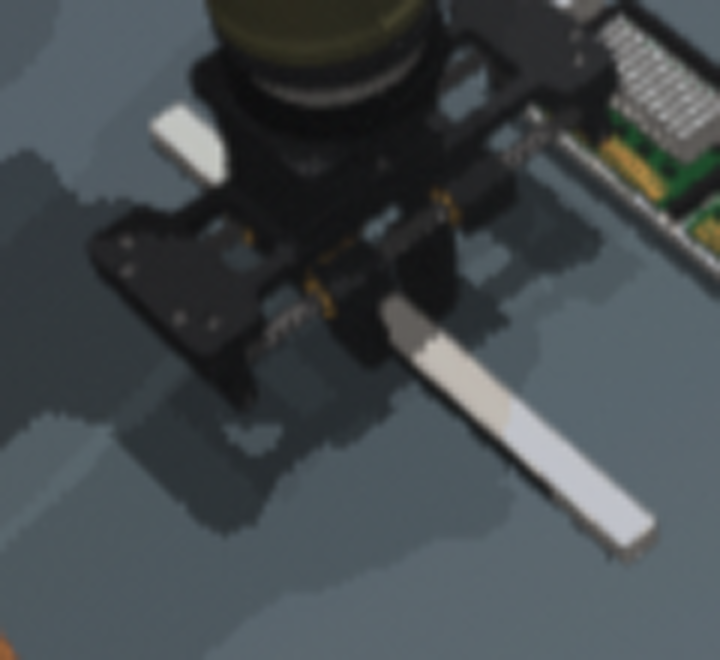

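```bash
python3 -m inch '[[0.95,[0,0,0],0],[0.95,[0,0,0],0],[0.95,[0,0,-1],0],[0.95,[0,0,-3],0],[0.95,[0,0,-6],0],[0.95,[0,0,-8],0],[0.95,[0,0,-8],0],[0.95,[0,0,-8],0],[0.95,[0,0,-8],0],[0.95,[0,0,-8],0]]' 30;python3 to.py; python3 -c "
from plant import r;print(r.get_state()['q'].round(2))
from h import *
s=snap('side');crop(s,228,260,120,110,6,'pics/sc18.png')"
```

```text
clock: 42.05
tool_pos: [0.4701, 0.0578, 0.0982]
eef_rot: [0.655, 0.756, -0.009, -0.008]
contact_force: [-0.9, 0.0, -2.1]
opening: 0.175
shift [0. 0. 0.] yaw 0 (same way round 0.0) | now [0.4701 0.0578 0.0982] ang 8.2 tilt [-0.024 -0.003] q7 0.79 open 0.175 F [-0.9  0.  -2.1] t 42.0
[-0.44  0.83  0.37  2.13 -0.85  0.36  0.79]
```

View pics/sc18.png

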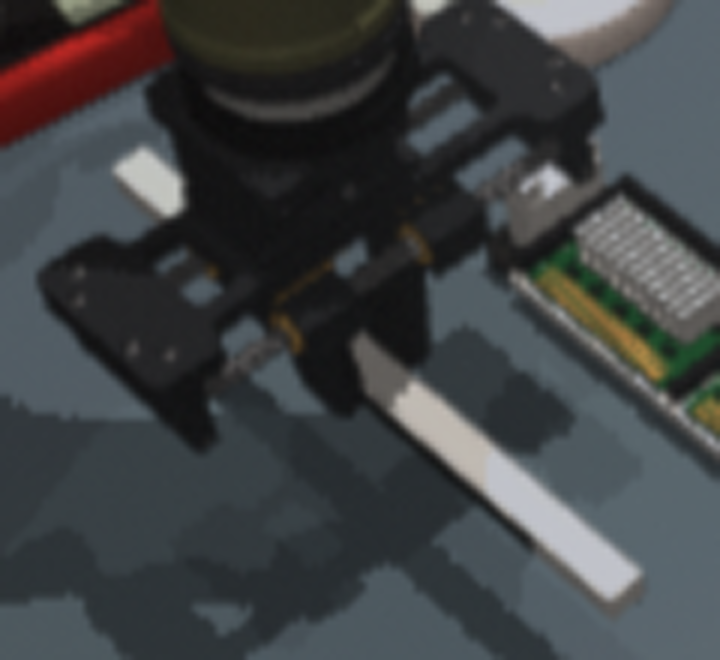

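```bash
python3 -m inch '[[0.95,[0,3,-4],0],[0.95,[0,3,-4],8],[0.95,[0,3,-4],16],[0.95,[0,3,-4],24],[0.95,[0,3,-4],32],[0.95,[0,3,-4],40],[0.95,[0,3,-4],48],[0.95,[0,3,-4],56],[0.95,[0,3,-4],64],[0.95,[0,3,-4],72],[0.95,[0,3,-4],80],[0.95,[0,3,-4],88],[0.95,[0,3,-4],90],[0.95,[0,3,-4],90],[0.95,[0,3,-4],90]]' 30;python3 to.py; python3 -c "
from plant import r;print(r.get_state()['q'].round(2))
from h import *
s=snap('side');crop(s,245,225,150,130,5,'pics/sc19.png')"
```

```text
clock: 43.6
tool_pos: [0.5007, 0.0623, 0.1381]
eef_rot: [0.997, 0.072, -0.012, 0.001]
contact_force: [0.2, -0.2, -2.2]
opening: 0.175
shift [0. 0. 0.] yaw 0 (same way round 0.0) | now [0.5007 0.0623 0.1381] ang -81.7 tilt [-0.024 -0.003] q7 -0.64 open 0.175 F [ 0.2 -0.2 -2.2] t 43.6
[-0.63  0.87  0.75  2.03 -0.98  0.67 -0.64]
```

View pics/sc19.png

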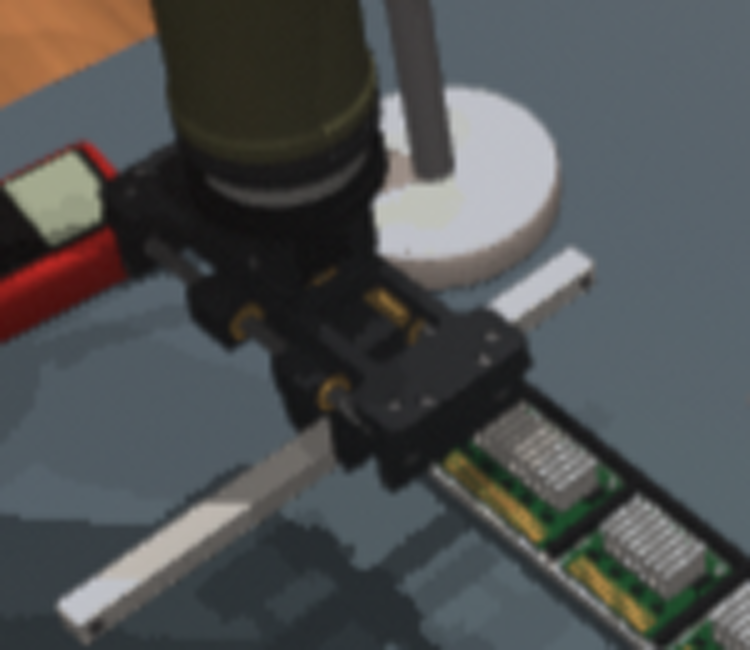

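```bash
python3 to.py .49 .055 .0215 8.2
```

```text
shift [-0.89  0.57 11.69] yaw -89.9 (same way round -89.9) | now [0.5008 0.0622 0.1382] ang -81.7 tilt [-0.024 -0.003] q7 -0.64 open 0.178 F [ 0.5  0.6 -1.5] t 43.6
```

```bash
python3 -m inch '[[0.95,[-0.9,0.6,0],-8],[0.95,[-0.9,0.6,0],-16],[0.95,[-0.9,0.6,0],-24],[0.95,[-0.9,0.6,0],-32],[0.95,[-0.9,0.6,0],-40],[0.95,[-0.9,0.6,0],-48],[0.95,[-0.9,0.6,0],-56],[0.95,[-0.9,0.6,0],-64],[0.95,[-0.9,0.6,0],-72],[0.95,[-0.9,0.6,0],-80],[0.95,[-0.9,0.6,0],-88],[0.95,[-0.9,0.6,3],-89.9],[0.95,[-0.9,0.6,6],-89.9],[0.95,[-0.9,0.6,8],-89.9],[0.95,[-0.9,0.6,9],-89.9],[0.95,[-0.9,0.6,9],-89.9],[0.95,[-0.9,0.6,9],-89.9],[0.95,[-0.9,0.6,9],-89.9]]' 30;python3 to.py .49 .055 .0205 8.2; python3 -c "
from plant import r;print(r.get_state()['q'].round(2))"
```

```text
clock: 45.45
tool_pos: [0.4916, 0.0548, 0.0497]
eef_rot: [0.655, 0.755, -0.008, -0.007]
contact_force: [0.5, 0.3, -1.8]
opening: 0.172
shift [ 0.04 -0.09  2.92] yaw -0.1 (same way round -0.1) | now [0.4916 0.0548 0.0497] ang 8.1 tilt [-0.021 -0.003] q7 0.53 open 0.172 F [ 0.5  0.3 -1.8] t 45.5
[-0.3   0.9   0.16  2.08 -0.6   0.23  0.53]
```

```bash
python3 -m inch '[[0.95,[0,0,1.5],0],[0.95,[0,0,2.5],0],[0.95,[0,0,2.9],0],[0.95,[0,0,2.9],0],[0.95,[0,0,2.9],0],[0.95,[0,0,2.9],0],[0.7,[0,0,2.9],0],[0.5,[0,0,2.9],0],[0.5,[0,0,2.9],0],[0.5,[0,0,0],0],[0.5,[0,0,-3],0],[0.5,[0,0,-3],0],[0.5,[0,0,-3],0],[0.5,[0,0,-3],0]]' 30;python3 to.py
python3 - <<'E'
from fitp import *
s=snap("side","side20");t=snap("top","top20")
def mb(w,h):return [("side",box(-w/2,w/2,-.14,.14,0,h)),("top",rect(-w/2,w/2,-.14,.14,h))]
p,f=fitpose(mb(.016,.014),{"side":s},(.4917,.0543,.14),pad=4);print((p[:2]*1000).round(1),np.degrees(p[2]).round(1),round(f,2))
crop(s,245,275,120,110,6,'pics/sc20.png',lines(mb(.016,.014),p,"side"))
E
```

```text
clock: 46.85
tool_pos: [0.4911, 0.0551, 0.0781]
eef_rot: [0.655, 0.755, -0.009, -0.008]
contact_force: [0.1, 0.3, 0.1]
opening: 0.5
shift [0. 0. 0.] yaw 0 (same way round 0.0) | now [0.4911 0.0551 0.0781] ang 8.1 tilt [-0.024 -0.003] q7 0.52 open 0.500 F [0.1 0.3 0.1] t 46.9
[516.8 -93.8] 8.1 26.47
```

View pics/sc20.png

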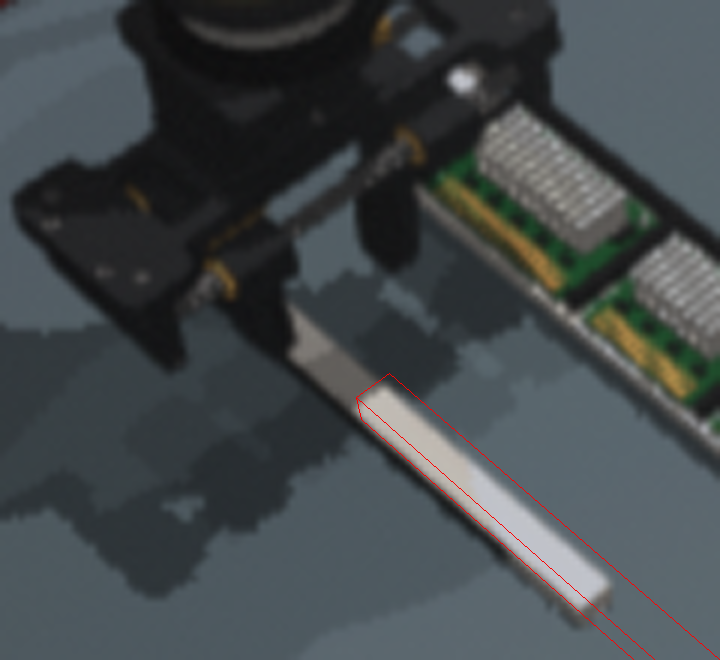

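```bash
python3 -m inch '[[0.5,[0,1.8,0],0],[0.5,[0,1.8,2],0],[0.5,[0,1.8,4],0],[0.5,[0,1.8,4.7],0],[0.5,[0,1.8,4.7],0],[0.5,[0,1.8,4.7],0],[0.5,[0,1.8,4.7],0],[0.5,[0,1.8,4.7],0]]' 30;python3 to.py
python3 - <<'E'
from fitp import *
s=snap("side","side21")
crop(s,245,275,90,90,8,'pics/sc21.png')
E
```

```text
clock: 47.75
tool_pos: [0.5087, 0.0573, 0.032]
eef_rot: [0.655, 0.755, -0.008, -0.007]
contact_force: [-0.9, -0.2, 0.0]
opening: 0.498
shift [0. 0. 0.] yaw 0 (same way round 0.0) | now [0.5087 0.0573 0.032 ] ang 8.1 tilt [-0.022 -0.003] q7 0.53 open 0.498 F [-0.9 -0.2  0. ] t 47.8
```

View pics/sc21.png

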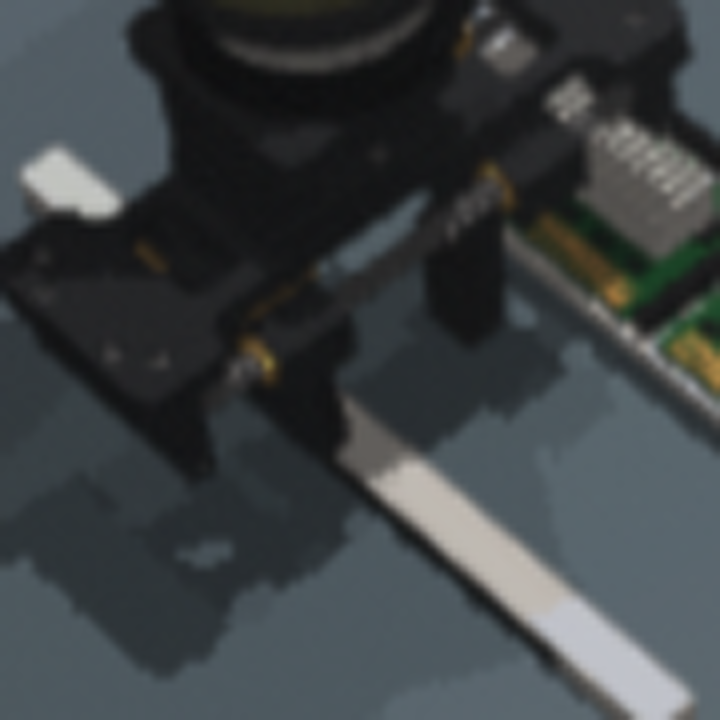

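```bash
python3 -m inch '[[0.5,[0,0,0.3],0],[0.5,[0,0,0.6],0],[0.5,[0,0,0.8],0],[0.5,[0,0,0.8],0],[0.5,[0,0,0.8],0]]' 30;python3 to.py
```

```text
clock: 48.3
tool_pos: [0.5086, 0.0574, 0.0274]
eef_rot: [0.656, 0.755, -0.007, -0.008]
contact_force: [-3.6, 0.8, 44.2]
opening: 0.501
shift [0. 0. 0.] yaw 0 (same way round 0.0) | now [0.5086 0.0574 0.0274] ang 8.1 tilt [-0.021 -0.001] q7 0.54 open 0.501 F [-3.6  0.8 44.2] t 48.3
```

```bash
python3 -m inch '[[0.5,[0,0,-0.2],0],[0.5,[0,-0.2,-0.2],0],[0.5,[0,-0.4,-0.15],0],[0.5,[0,-0.6,-0.08],0]]' 30;python3 to.py
python3 - <<'E'
from fitp import *
s=snap("side","side22")
crop(s,245,275,90,90,8,'pics/sc22.png')
E
```

```text
clock: 48.7
tool_pos: [0.5068, 0.0571, 0.0277]
eef_rot: [0.655, 0.755, -0.005, -0.004]
contact_force: [2.6, 1.8, 37.9]
opening: 0.502
shift [0. 0. 0.] yaw 0 (same way round 0.0) | now [0.5068 0.0571 0.0277] ang 8.1 tilt [-0.013 -0.001] q7 0.54 open 0.502 F [ 2.6  1.8 37.9] t 48.7
```

View pics/sc22.png

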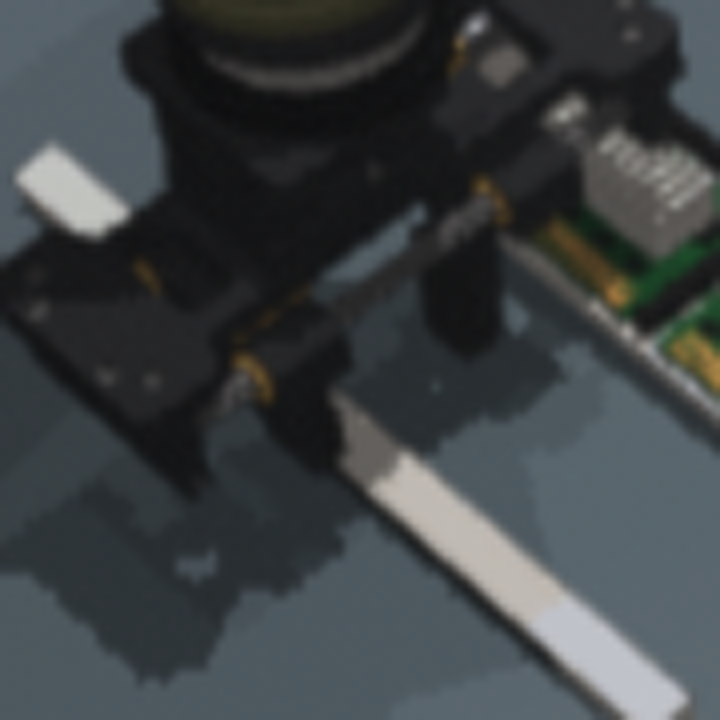

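```bash
python3 -m inch '[[0.5,[0,-0.2,0],0],[0.5,[0,-0.4,0],0],[0.5,[0,-0.5,0.1],0],[0.5,[0,-0.5,0.1],0]]' 30;python3 to.py
python3 - <<'E'
from fitp import *
s=snap("side","side23")
crop(s,245,275,90,90,8,'pics/sc23.png')
E
```

```text
clock: 49.15
tool_pos: [0.4949, 0.0554, 0.0234]
eef_rot: [0.655, 0.755, -0.01, -0.009]
contact_force: [-2.6, -0.3, 2.3]
opening: 0.499
shift [0. 0. 0.] yaw 0 (same way round 0.0) | now [0.4949 0.0554 0.0234] ang 8.1 tilt [-0.027 -0.003] q7 0.55 open 0.499 F [-2.6 -0.3  2.3] t 49.1
```

View pics/sc23.png

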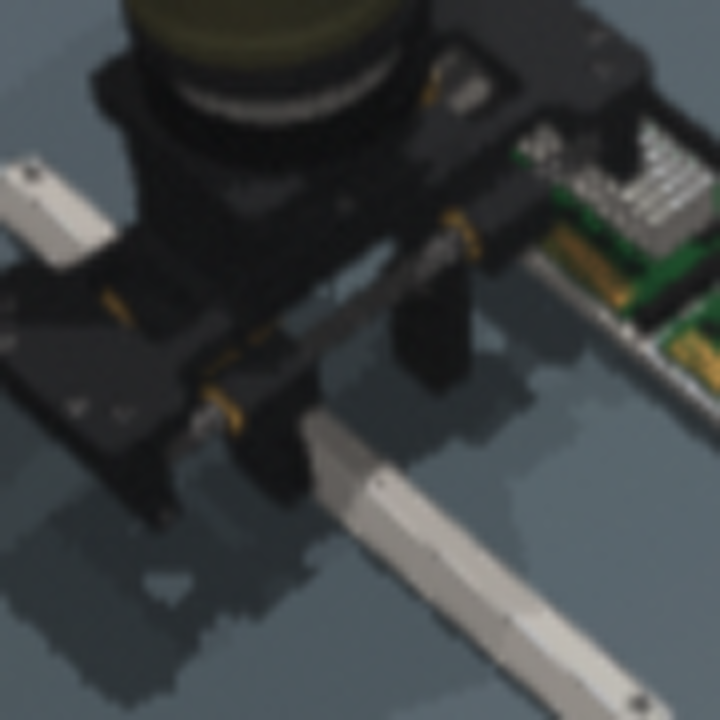

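```bash
python3 -m inch '[[0.5,[0,-0.5,0],0],[0.5,[0,-1.0,0],0],[0.5,[0,-1.5,0],0],[0.5,[0,-1.5,0],0],[0.5,[0,-1.5,0],0],[0.5,[0,-1.5,-2],0],[0.5,[0,-1.5,-5],0],[0.5,[0,-1.5,-5],0],[0.5,[0,-1.5,-5],0]]' 30;python3 to.py
python3 - <<'E'
from fitp import *
s=snap("side","side24")
crop(s,235,275,120,110,6,'pics/sc24.png')
E
```

```text
clock: 50.1
tool_pos: [0.4843, 0.054, 0.0741]
eef_rot: [0.655, 0.756, -0.008, -0.007]
contact_force: [-0.4, -0.4, -0.1]
opening: 0.5
shift [0. 0. 0.] yaw 0 (same way round 0.0) | now [0.4843 0.054  0.0741] ang 8.1 tilt [-0.021 -0.003] q7 0.53 open 0.500 F [-0.4 -0.4 -0.1] t 50.1
```

View pics/sc24.png

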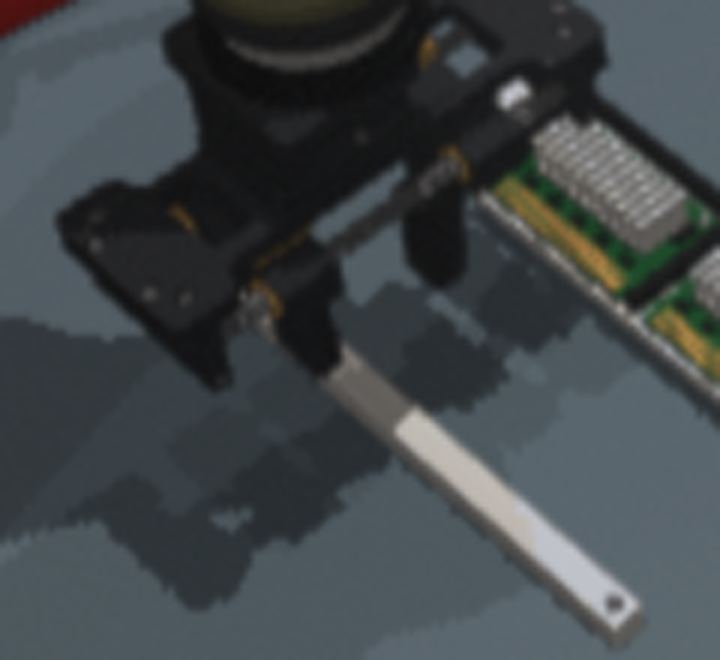

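```bash
python3 - <<'E'
from fitp import *
s=cv2.imread("pics/side24.png")[:,:,::-1];t=snap("top","top24")
for p0 in((.470,.054,.143),(.478,.053,.143),(.462,.056,.143)):
    p,f=fitpose(m_bar(),{"side":s},p0,pad=7,exclude={"side":[(0,0,242,480),(0,0,640,285)]});print((p[:2]*1000).round(1),np.degrees(p[2]).round(1),round(f,2))
crop(s,245,280,120,110,6,'pics/sc25.png',lines(m_bar(),p,"side"))
E
python3 to.py
```

```text
[477.1  53.4] 8.4 9.3
[477.1  53.6] 8.4 9.61
[476.2  57.4] 8.5 9.7
shift [0. 0. 0.] yaw 0 (same way round 0.0) | now [0.4834 0.0539 0.0732] ang 8.1 tilt [-0.024 -0.003] q7 0.53 open 0.499 F [-0.1 -0.7 -0.9] t 50.2
```

View pics/sc25.png

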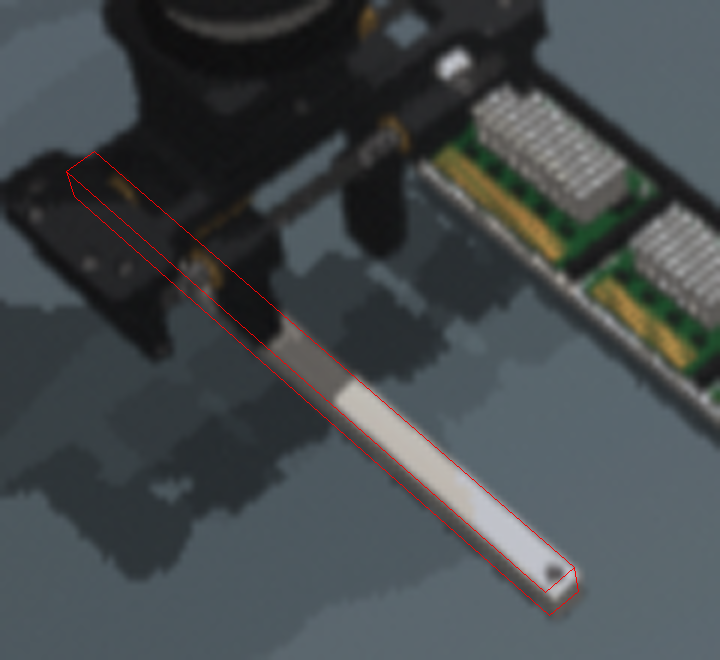

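```bash
python3 -m inch '[[0,[0.1,-0.3,0],0],[0,[0.1,-0.3,0],0],[0,[0.1,-0.3,0],0],[0,[0.1,-0.3,2],0],[0,[0.1,-0.3,4],0],[0,[0.1,-0.3,5.5],0],[0,[0.1,-0.3,5.5],0],[0,[0.1,-0.3,5.5],0],[0,[0.1,-0.3,5.5],0]]' 30;python3 to.py; python3 -c "
from plant import r;print(r.get_state()['q'].round(2))"
```

```text
clock: 51.1
tool_pos: [0.4795, 0.0541, 0.0194]
eef_rot: [0.655, 0.755, -0.008, -0.007]
contact_force: [-0.3, 0.2, 0.1]
opening: 1.003
shift [0. 0. 0.] yaw 0 (same way round 0.0) | now [0.4795 0.0541 0.0194] ang 8.1 tilt [-0.022 -0.003] q7 0.56 open 1.003 F [-0.3  0.2  0.1] t 51.1
[-0.26  0.96  0.09  2.11 -0.63  0.13  0.56]
```

```bash
python3 -m inch '[[0.2,[0,0,0],0],[0.3,[0,0,0],0],[0.4,[0,0,0],0],[0.5,[0,0,0],0],[0.6,[0,0,0],0],[0.7,[0,0,0],0],[0.8,[0,0,0],0],[0.85,[0,0,0],0],[0.95,[0,0,0],0],[0.95,[0,0,0],0],[0.95,[0,0,0],0]]' 30;python3 to.py;python3 - <<'E'
from fitp import *
s=snap("side","side26")
p=r.get_state()["tool_pos"]
crop(s,245,280,120,110,6,'pics/sc26.png',lines(m_bar(),(p[0]+.0017,p[1]+.0015-.0007,np.radians(8.3)),"side"))
E
```

```text
clock: 52.2
tool_pos: [0.4782, 0.0541, 0.0189]
eef_rot: [0.655, 0.755, -0.009, -0.009]
contact_force: [-2.3, 0.4, 3.1]
opening: 0.152
shift [0. 0. 0.] yaw 0 (same way round 0.0) | now [0.4782 0.0541 0.0189] ang 8.1 tilt [-0.025 -0.003] q7 0.56 open 0.152 F [-2.3  0.4  3.1] t 52.2
```

View pics/sc26.png

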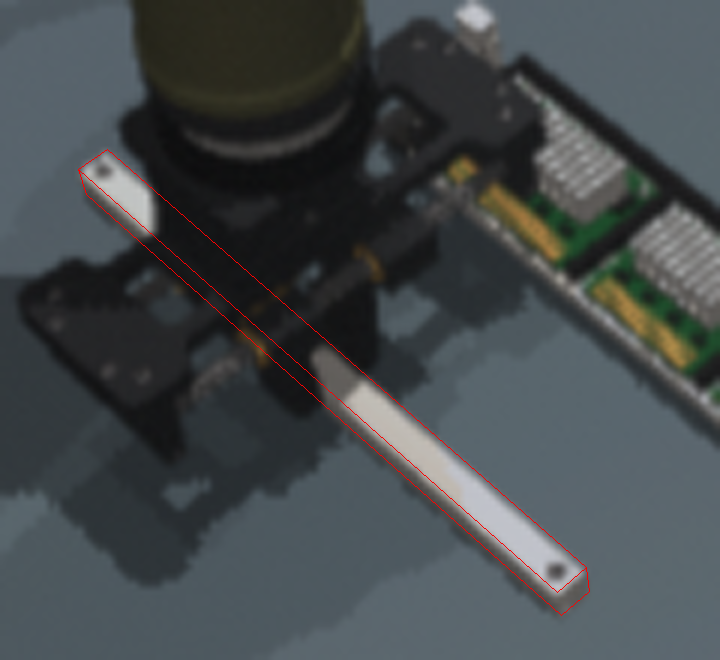

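```bash
python3 -m inch '[[0.95,[0,0,-1],0],[0.95,[0,0,-3],0],[0.95,[0,0,-6],0],[0.95,[0,0,-9],0],[0.95,[0,0,-9],0],[0.95,[0,0,-9],0],[0.95,[0,0,-9],0],[0.95,[0,0,-9],0]]' 40;python3 to.py .6058 .0100 .10 7.4
```

```text
clock: 53.05
tool_pos: [0.4806, 0.0544, 0.1078]
eef_rot: [0.655, 0.755, -0.009, -0.009]
contact_force: [0.2, 0.3, -3.0]
opening: 0.153
shift [-6.17 11.79  0.48] yaw 0.7 (same way round 0.7) | now [0.4806 0.0544 0.1078] ang 8.1 tilt [-0.025 -0.003] q7 0.52 open 0.153 F [ 0.2  0.3 -3. ] t 53.0
```

```bash
python3 -m inch '[[0.95,[-1,2,0],0.2],[0.95,[-2,4,0],0.4],[0.95,[-3,6,0],0.7],[0.95,[-4,8,0],0.7],[0.95,[-5,10,0],0.7],[0.95,[-6.2,11.8,0.5],0.7],[0.95,[-6.2,11.8,1],0.7],[0.95,[-6.2,11.8,1.5],0.7],[0.95,[-6.2,11.8,1.5],0.7],[0.95,[-6.2,11.8,1.5],0.7],[0.95,[-6.2,11.8,1.5],0.7],[0.95,[-6.2,11.8,1.5],0.7],[0.95,[-6.2,11.8,1.5],0.7]]' 40;python3 to.py .6058 .0100 .078 7.4
cat > ovb.py <<'E'
from fitp import *
import sys
fn=sys.argv[1];S=r.get_state();p=S["tool_pos"];M=R.from_quat(S["eef_rot"]).as_matrix();a=np.arctan2(M[1,1],M[0,1]);a=(a+np.pi/2)%np.pi-np.pi/2
o=p[:2]+.0015*np.array([-np.sin(a),np.cos(a)]);z=p[2]-.0189
H=(.5996,.0107,np.radians(7.4));c,s_=np.cos(H[2]),np.sin(H[2]);print("bar in seat frame",((o-np.array(H[:2]))@np.array([[c,-s_],[s_,c]])*1e3-[6,0]).round(1),"dyaw",np.degrees(a-H[2]).round(2),"z",round(z,4))
bias={"top":(-.0017,.0007),"side":(.0017,-.0007)}
for cam in("side","top"):
    im=snap(cam);b=bias[cam];q=proj(cam,np.r_[o,.04])[0]
    L=lines(m_bar(),(o[0]+b[0],o[1]+b[1],a),cam,z=z)
    for y in(-.120,.120):L+= [hull(cam,place(rect(-.0095+.006,.0095+.006,y-.007,y+.007,.0435),H[0]+b[0],H[1]+b[1],H[2]))]
    crop(im,q[0],q[1],115,95,6.5,f"pics/{fn}_{cam}.png",L)
E
python3 ovb.py ob1
```

```text
clock: 54.35
tool_pos: [0.6064, 0.0098, 0.0914]
eef_rot: [0.66, 0.751, -0.008, -0.008]
contact_force: [0.1, 0.5, -1.8]
opening: 0.157
shift [ 0.02 -0.03  1.34] yaw 0.0 (same way round 0.0) | now [0.6064 0.0098 0.0914] ang 7.4 tilt [-0.023 -0.003] q7 0.50 open 0.157 F [ 0.1  0.5 -1.8] t 54.4
bar in seat frame [ 0.7 -0.2] dyaw 0.03 z 0.0725
```

View pics/ob1_side.png

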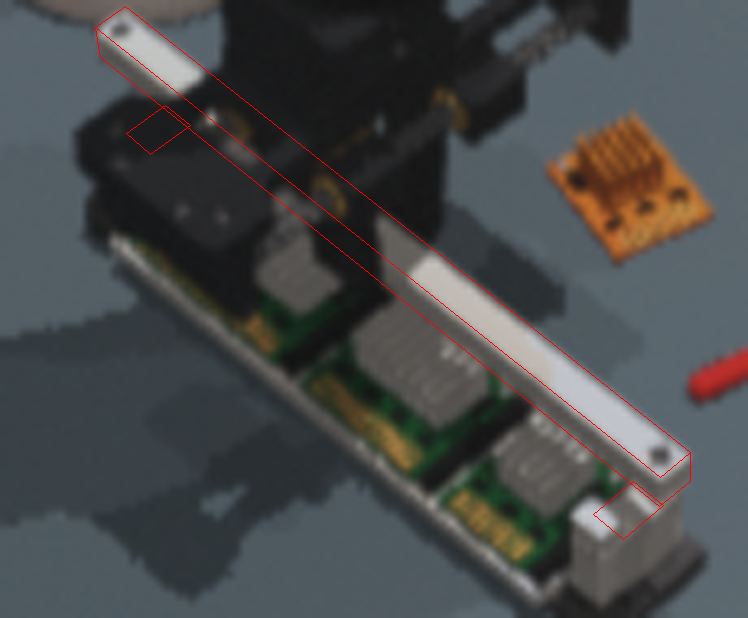

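View pics/ob1_top.png

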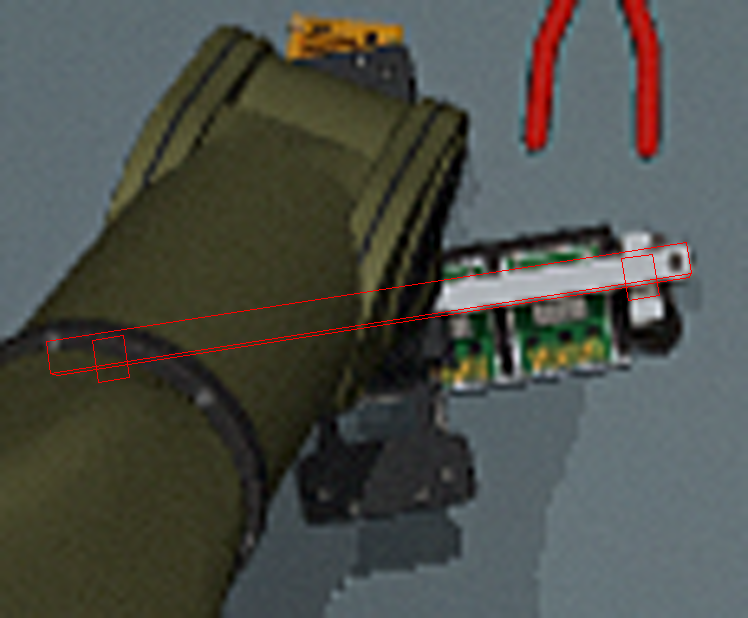

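```bash
python3 -m inch '[[0.95,[0,-0.05,0.6],0],[0.95,[0,-0.05,1.2],0],[0.95,[0,-0.05,1.7],0],[0.95,[0,-0.05,2.1],0],[0.95,[0,-0.05,2.5],0],[0.95,[0,-0.05,2.5],0],[0.95,[0,-0.05,2.5],0],[0.95,[0,-0.05,2.5],0],[0.95,[0,-0.05,2.5],0]]' 40;python3 to.py .6058 .0100 .0624 7.4;python3 ovb.py ob2
```

```text
clock: 55.35
tool_pos: [0.6055, 0.0095, 0.0663]
eef_rot: [0.66, 0.751, -0.008, -0.008]
contact_force: [0.1, 0.2, -2.4]
opening: 0.151
shift [0.04 0.04 0.39] yaw 0.0 (same way round 0.0) | now [0.6055 0.0095 0.0663] ang 7.4 tilt [-0.023 -0.003] q7 0.52 open 0.151 F [ 0.1  0.2 -2.4] t 55.4
bar in seat frame [-0.3 -0.4] dyaw 0.02 z 0.0474
```

View pics/ob2_side.png

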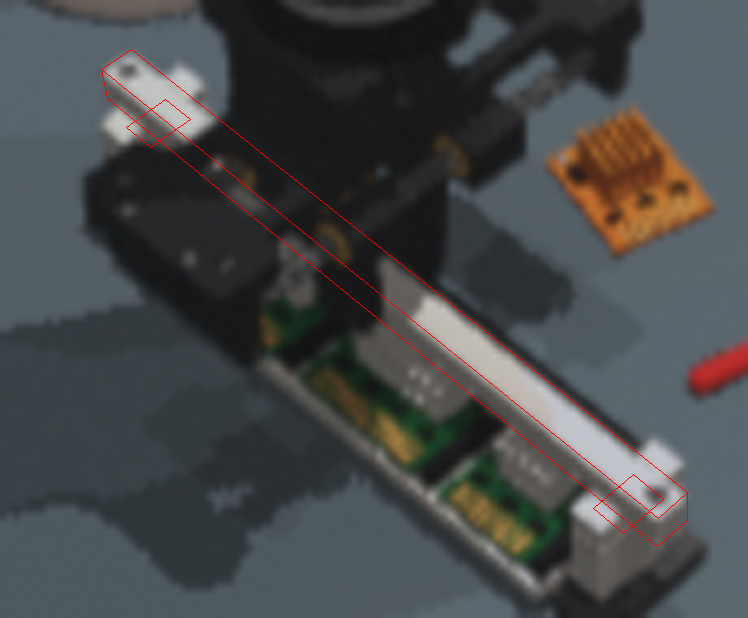

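```bash
python3 -m inch '[[0.95,[0,0,0.2],0],[0.95,[0,0,0.35],0],[0.95,[0,0,0.35],0],[0.95,[0,0,0.35],0],[0.95,[0,0,0.35],0],[0.7,[0,0,0.35],0],[0.6,[0,0,0.35],0],[0.6,[0,0,0.35],0],[0.6,[0,0,-1],0],[0.6,[0,0,-3],0],[0.6,[0,0,-7],0],[0.6,[0,0,-10],0],[0.6,[-10,0,-10],0],[0.6,[-20,0,-10],0],[0.6,[-28,0,-10],0],[0.6,[-28,0,-10],0],[0.6,[-28,0,-10],0],[0.6,[-28,0,-10],0]]' 30;python3 to.py;python3 - <<'E'
from fitp import *
s=snap("side","side30");t=snap("top","top30")
p,f=fitpose(m_bar(),{"side":s},(.6073,.0108,.129),z=.0435,pad=4);print("bar side",(p[:2]*1000).round(1),np.degrees(p[2]).round(2),round(f,1),"expect 607.3 10.8 7.4")
p,f=fitpose(m_bar(),{"top":t},(.6039,.0122,.129),z=.0435,pad=4);print("bar top",(p[:2]*1000).round(1),np.degrees(p[2]).round(2),round(f,1),"expect 603.9 12.2")
crop(s,300,265,120,100,6.2,"pics/sc30.png");crop(t,290,250,120,60,6.5,"pics/tc30.png")
E
```

```text
clock: 57.25
tool_pos: [0.6428, -0.2739, 0.1677]
eef_rot: [0.662, 0.75, -0.01, -0.006]
contact_force: [0.3, -0.6, 0.2]
opening: 0.4
shift [0. 0. 0.] yaw 0 (same way round 0.0) | now [ 0.6428 -0.2739  0.1677] ang 7.2 tilt [-0.022 -0.007] q7 0.76 open 0.400 F [ 0.3 -0.6  0.2] t 57.2
bar side [605.2  12.6] 7.45 20.8 expect 607.3 10.8 7.4
bar top [602.3  10.8] 7.34 23.9 expect 603.9 12.2
```

View pics/sc30.png

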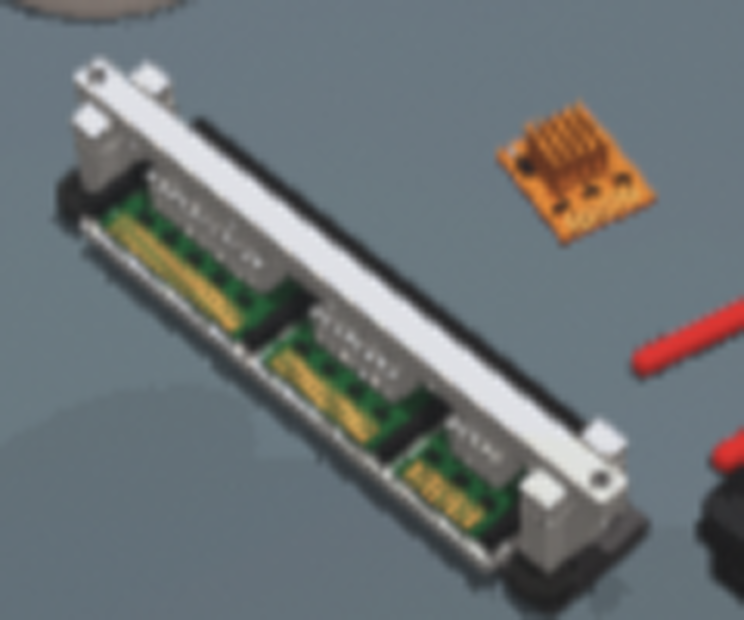

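View pics/tc30.png

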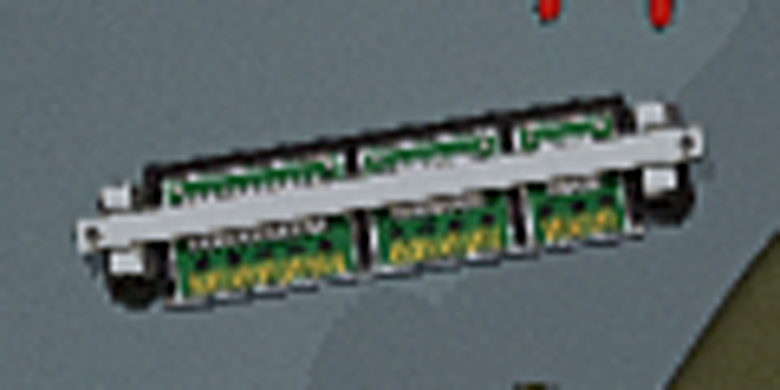

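```bash
cat >> fitp.py <<'E'
def cyl(rad,z0,z1,n=24):
    a=np.linspace(0,2*np.pi,n,endpoint=False);return np.vstack([np.c_[rad*np.cos(a),rad*np.sin(a),np.full(n,z)] for z in(z0,z1)])
def m_stand():return [("blk",box(-.028,.028,-.028,.028,0,.05)),("btop",rect(-.028,.028,-.028,.028,.05)),("blk",cyl(.011,.05,.056)),("pen",cyl(.0065,.056,.145))]
E
python3 - <<'E'
from fitp import *
t=cv2.imread("pics/top2.png")[:,:,::-1];s=cv2.imread("pics/side2.png")[:,:,::-1];I={"top":t,"side":s}
crop(t,414,250,50,50,10,"pics/tp.png");crop(s,404,382,70,70,10,"pics/sp.png")
print(tri((423.5,245.8),(409.6,360.9)))
for k in I:
  b=None
  for a in(0,.2,-.2,.4,-.4):
    p,f=fitpose(m_stand(),{k:I[k]},(.595,-.345,a),pad=7)
    if b is None or f<b[1]:b=(p,f)
  p,f=b;print(k,(p[:2]*1000).round(1),np.degrees(p[2]).round(1),round(f,2))
  q=proj(k,np.r_[p[:2],.05])[0];crop(I[k],q[0],q[1],70,60,9,f"pics/st_{k}.png",lines(m_stand(),p,k))
E
```

```text
(array([ 0.59507181, -0.3563684 ,  0.14092589]), array([ 0.43327267, -0.6577212 ]), array([-1.20790886,  0.19056421]))
top [ 592.9 -353.1] 10.0 7.62
side [ 596.5 -355.6] 11.1 4.86
```

View pics/st_top.png

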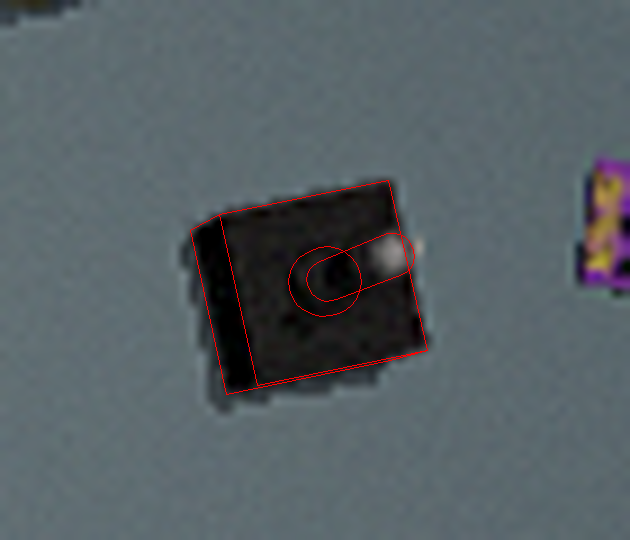

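View pics/st_side.png

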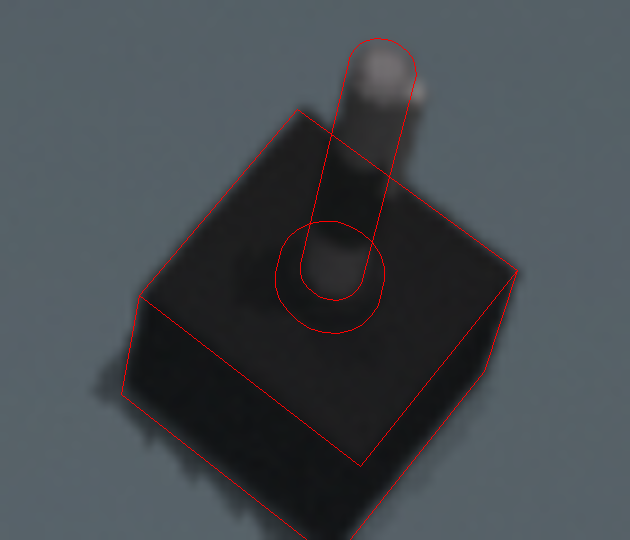

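```bash
python3 to.py .5947 -.3544 .185 -82.6
```

```text
shift [-7.24 -5.71 -1.57] yaw 89.6 (same way round 89.6) | now [ 0.6422 -0.2758  0.1675] ang 7.0 tilt [-0.022 -0.009] q7 0.76 open 0.399 F [ 0.4 -0.2  0.1] t 57.4
```

```bash
python3 -m inch '[[0.5,[0,0,-1.8],8],[0.5,[-1,-1,-1.8],16],[0.5,[-2,-2,-1.8],24],[0.5,[-3,-3,-1.8],32],[0.5,[-4,-4,-1.8],40],[0.5,[-5,-5,-1.8],48],[0.5,[-6,-5.5,-1.8],56],[0.5,[-7.2,-5.7,-1.8],64],[0.5,[-7.2,-5.7,-1.8],72],[0.5,[-7.2,-5.7,-1.8],80],[0.5,[-7.2,-5.7,-1.8],88],[0.5,[-7.2,-5.7,-1.8],89.6],[0.5,[-7.2,-5.7,-1.8],89.6],[0.5,[-7.2,-5.7,-1.8],89.6],[0.5,[-7.2,-5.7,-1.8],89.6],[0.5,[-7.2,-5.7,-1.8],89.6]]' 30;python3 to.py .5947 -.3544 .101 -82.6
python3 - <<'E'
from fitp import *
print(r.get_state()['q'].round(2))
s=snap("side","side31");t=snap("top","top31")
crop(s,400,345,100,100,6,"pics/sc31.png")
E
```

```text
clock: 58.95
tool_pos: [0.597, -0.3465, 0.1854]
eef_rot: [0.998, 0.069, -0.011, 0.0]
contact_force: [0.3, 0.1, -0.2]
opening: 0.498
shift [-0.14  0.76  8.44] yaw 0.5 (same way round 0.5) | now [ 0.597  -0.3465  0.1854] ang -82.1 tilt [-0.023 -0.002] q7 -0.38 open 0.498 F [ 0.3  0.1 -0.2] t 59.0
[ 0.1   1.    0.81  1.42 -0.75  1.07 -0.38]
```

View pics/sc31.png

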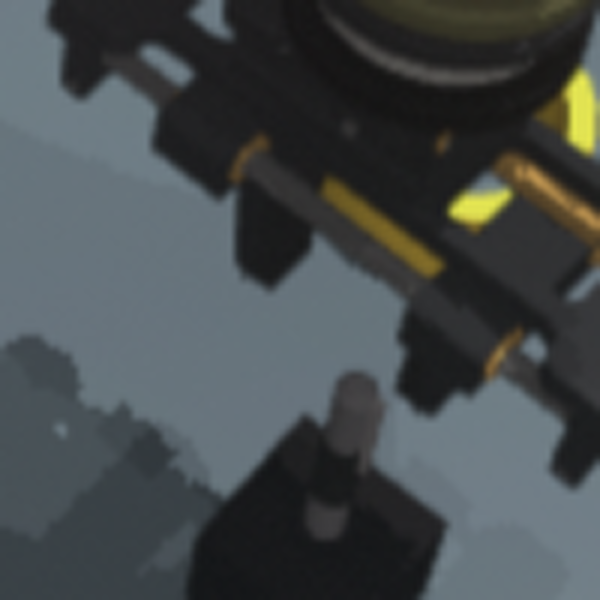

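View pics/side31.png

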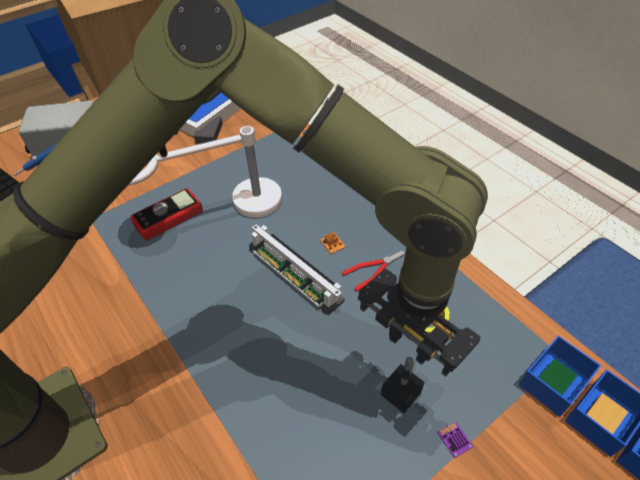

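```bash
python3 -m inch '[[0.5,[-0.1,0.6,0],0.4],[0.5,[-0.1,0.6,0],0.4],[0.5,[-0.1,0.6,0],0.4],[0.5,[-0.1,0.6,0],0.4],[0.5,[-0.1,0.6,0],0.4]]' 30;python3 to.py .5947 -.3544 .101 -82.6
```

```text
clock: 59.55
tool_pos: [0.5969, -0.3525, 0.1852]
eef_rot: [0.998, 0.065, -0.012, 0.001]
contact_force: [-0.8, -0.0, 0.1]
opening: 0.503
shift [-0.05  0.16  8.43] yaw 0.0 (same way round 0.0) | now [ 0.5969 -0.3525  0.1852] ang -82.6 tilt [-0.023 -0.003] q7 -0.39 open 0.503 F [-0.8 -0.   0.1] t 59.5
```

```bash
python3 -m inch '[[0.5,[-0.05,0.15,2],0],[0.5,[-0.05,0.15,4],0],[0.5,[-0.05,0.15,6],0],[0.5,[-0.05,0.15,7.5],0],[0.5,[-0.05,0.15,8.4],0],[0.5,[-0.05,0.15,8.4],0],[0.5,[-0.05,0.15,8.4],0],[0.5,[-0.05,0.15,8.4],0],[0.5,[-0.05,0.15,8.4],0]]' 30;python3 to.py .5947 -.3544 .101 -82.6
python3 - <<'E'
from fitp import *
s=snap("side","side32");crop(s,400,365,80,80,8,"pics/sc32.png")
E
```

```text
clock: 60.45
tool_pos: [0.595, -0.3548, 0.1023]
eef_rot: [0.998, 0.065, -0.011, 0.001]
contact_force: [0.4, -0.7, -0.4]
opening: 0.496
shift [-0.03 -0.04  0.13] yaw 0.0 (same way round 0.0) | now [ 0.595  -0.3548  0.1023] ang -82.6 tilt [-0.022 -0.004] q7 -0.33 open 0.496 F [ 0.4 -0.7 -0.4] t 60.5
```

View pics/sc32.png

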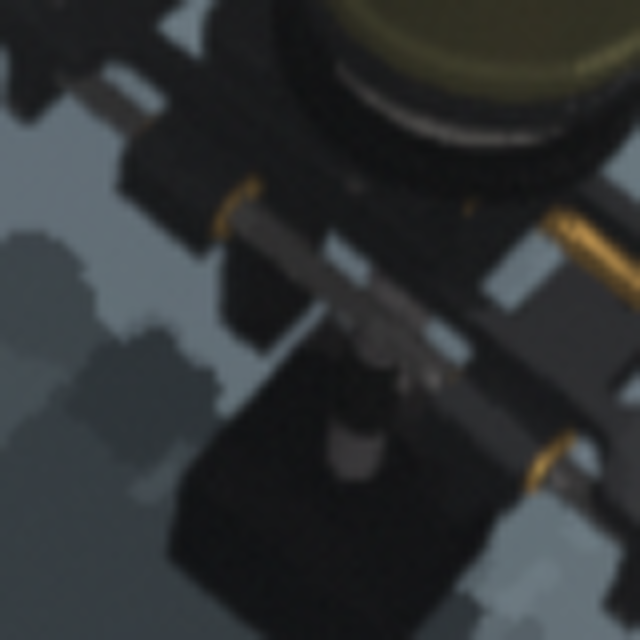

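```bash
python3 -m inch '[[0.6,[0,0,0.05],0],[0.7,[0,0,0.05],0],[0.8,[0,0,0.05],0],[0.85,[0,0,0.05],0],[0.95,[0,0,0.05],0],[1,[0,0,0.05],0],[1,[0,0,0.05],0],[1,[0,0,0.05],0],[1,[0,0,0.05],0]]' 40;python3 to.py
python3 - <<'E'
from fitp import *
s=snap("side","side33");crop(s,400,365,80,80,8,"pics/sc33.png")
E
```

```text
clock: 61.4
tool_pos: [0.5946, -0.3544, 0.1009]
eef_rot: [0.998, 0.065, -0.012, 0.001]
contact_force: [-0.2, 0.9, -0.9]
opening: 0.134
shift [0. 0. 0.] yaw 0 (same way round 0.0) | now [ 0.5946 -0.3544  0.1009] ang -82.6 tilt [-0.023 -0.003] q7 -0.33 open 0.134 F [-0.2  0.9 -0.9] t 61.4
```

View pics/sc33.png

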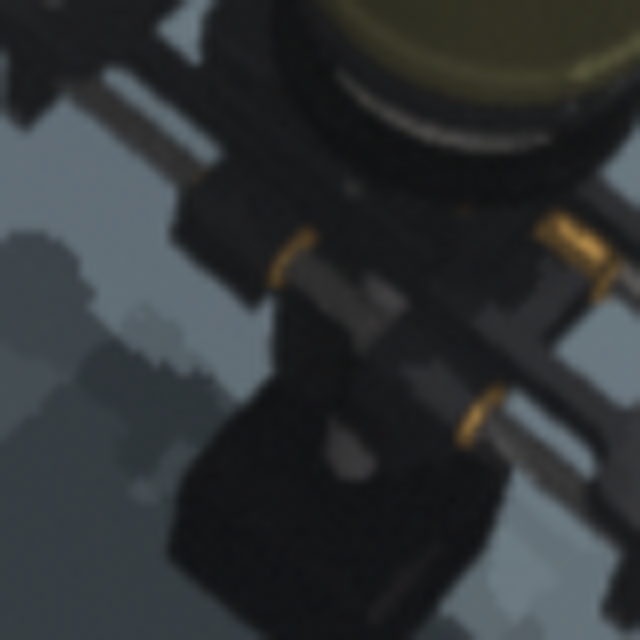

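```bash
python3 to.py .5946 -.3544 .175 -82.6
```

```text
shift [-0.17 -0.   -7.42] yaw 0.0 (same way round 0.0) | now [ 0.5946 -0.3544  0.1008] ang -82.6 tilt [-0.023 -0.003] q7 -0.33 open 0.135 F [-1.1 -0.1 -0.4] t 61.5
```

```bash
python3 -m inch '[[1,[-0.02,0,-1],0],[1,[-0.05,0,-2],0],[1,[-0.07,0,-3],0],[1,[-0.1,0,-4],0],[1,[-0.12,0,-5],0],[1,[-0.15,0,-6],0],[1,[-0.17,0,-7.4],0],[1,[-0.17,0,-7.4],0],[1,[-0.17,0,-7.4],0],[1,[-0.17,0,-7.4],0],[1,[-0.17,0,-7.4],0],[1,[-0.17,0,-7.4],0]]' 40;python3 to.py
python3 - <<'E'
from fitp import *
s=snap("side","side34");t=snap("top","top34")
p=r.get_state()["tool_pos"];N=p-[0,0,.0969]
for c,b in(("side",(.0017,-.0007)),("top",(-.0017,.0007))):
    print(c,proj(c,N+[b[0],b[1],0])[0].round(1))
q=proj("side",N+[.0017,-.0007,0])[0]
crop(s,q[0],q[1]-10,70,70,9,"pics/sc34.png",[hull("side",place(cyl(.002,0,.012),N[0]+.0017,N[1]-.0007,0,N[2])),hull("side",place(cyl(.011,.046,.052),N[0]+.0017,N[1]-.0007,0,N[2])),hull("side",place(cyl(.0065,.0,.08),N[0]+.0017,N[1]-.0007,0,N[2]))])
E
```

```text
clock: 62.65
tool_pos: [0.5944, -0.3542, 0.1743]
eef_rot: [0.998, 0.065, -0.012, 0.0]
contact_force: [-0.7, -0.6, -0.7]
opening: 0.138
shift [0. 0. 0.] yaw 0 (same way round 0.0) | now [ 0.5944 -0.3542  0.1743] ang -82.6 tilt [-0.024 -0.002] q7 -0.38 open 0.138 F [-0.7 -0.6 -0.7] t 62.6
side [404.3 376.3]
top [417.7 248.1]
```

View pics/sc34.png

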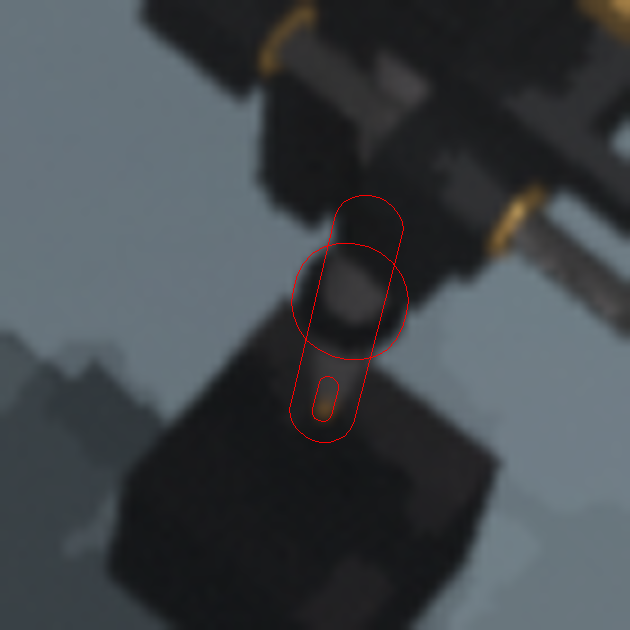

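```bash
python3 to.py .5665 .1022 .185 -82.6; python3 -c "
from plant import r;print(r.get_state()['q'].round(2))"
```

```text
shift [  3.09 -45.63  -1.1 ] yaw 0.0 (same way round 0.0) | now [ 0.5945 -0.3543  0.1745] ang -82.6 tilt [-0.024 -0.003] q7 -0.38 open 0.130 F [ 0.1 -0.4 -0.7] t 62.8
[ 0.11  1.02  0.8   1.42 -0.76  1.05 -0.38]
```

```bash
python3 -m inch '[[1,[0,0,-1.1],0],[1,[0.2,-3,-1.1],0],[1,[0.4,-6,-1.1],0],[1,[0.7,-10,-1.1],0],[1,[1,-14,-1.1],0],[1,[1.3,-18,-1.1],0],[1,[1.6,-22,-1.1],0],[1,[1.9,-26,-1.1],0],[1,[2.2,-30,-1.1],0],[1,[2.4,-34,-1.1],0],[1,[2.7,-38,-1.1],0],[1,[2.9,-42,-1.1],0],[1,[3.1,-44.6,-1.1],0],[1,[3.1,-45.6,-1.1],0],[1,[3.1,-45.6,-1.1],0],[1,[3.1,-45.6,-1.1],0],[1,[3.1,-45.6,-1.1],0],[1,[3.1,-45.6,-1.1],0]]' 40;python3 to.py .5665 .1022 .14 -82.6
python3 - <<'E'
from fitp import *
print(r.get_state()['q'].round(2))
s=snap("side","side35");t=snap("top","top35")
E
```

```text
clock: 64.55
tool_pos: [0.5669, 0.0999, 0.1855]
eef_rot: [0.998, 0.063, -0.011, 0.001]
contact_force: [-0.0, 0.8, -0.5]
opening: 0.135
shift [ 0.09 -0.24  4.55] yaw -0.1 (same way round -0.1) | now [0.5669 0.0999 0.1855] ang -82.7 tilt [-0.023 -0.003] q7 -0.87 open 0.135 F [-0.   0.8 -0.5] t 64.5
[-0.7   0.9   0.88  1.79 -0.86  0.91 -0.87]
```

View pics/side35.png

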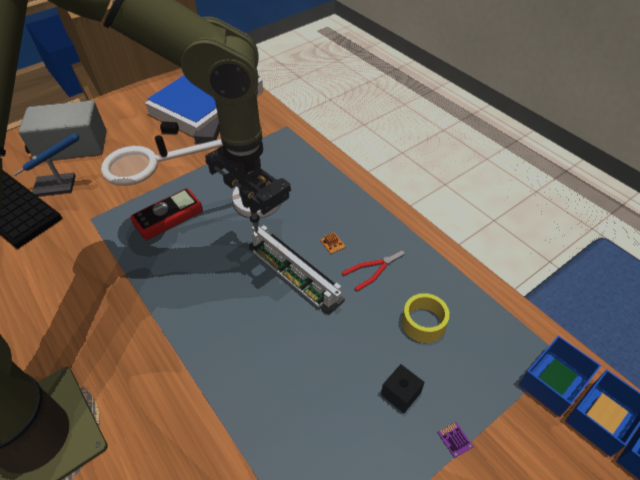

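```bash
python3 -m inch '[[1,[0.05,-0.1,1.5],0],[1,[0.09,-0.1,3],0],[1,[0.09,-0.1,4.5],0],[1,[0.09,-0.1,5],0],[1,[0.09,-0.1,5],0],[1,[0.09,-0.1,5],0],[1,[0.09,-0.1,5],0],[1,[0.09,-0.1,5],0]]' 40;python3 to.py .5665 .1022 .127 -82.6
cat > ovp.py <<'E'
from fitp import *
import sys
fn=sys.argv[1];p=r.get_state()["tool_pos"];N=p-[0,0,.0969]
H=(.5996,.0107,np.radians(7.4));c,s_=np.cos(H[2]),np.sin(H[2]);print("nib in holder frame",((N[:2]-np.array(H[:2]))@np.array([[c,-s_],[s_,c]])*1e3).round(1),"z",round(N[2],4))
bias={"top":(-.0017,.0007),"side":(.0017,-.0007)}
for cam in("side",):
    im=snap(cam);b=bias[cam];q=proj(cam,N)[0]
    L=[hull(cam,place(cyl(.002,0,.010),N[0]+b[0],N[1]+b[1],0,N[2])),hull(cam,place(cyl(.0065,.02,.046),N[0]+b[0],N[1]+b[1],0,N[2]))]
    for bn,by in(("wide",62),("middle",-19.2),("narrow",-81)):
        w=BW[bn][0]/2e3
        L.append(hull(cam,place(rect(-.0255,-.0165,by/1e3-w+.005,by/1e3+w-.005,.024),H[0]+b[0],H[1]+b[1],H[2])))
    crop(im,q[0],q[1],70,60,10,f"pics/{fn}.png",L);cv2.imwrite(f"pics/{fn}_raw.png",im[:,:,::-1])
E
python3 ovp.py op1
```

```text
clock: 65.45
tool_pos: [0.5667, 0.1027, 0.1357]
eef_rot: [0.998, 0.065, -0.011, 0.001]
contact_force: [-0.1, -0.0, -1.4]
opening: 0.136
shift [-0.01  0.05  0.87] yaw 0.0 (same way round 0.0) | now [0.5667 0.1027 0.1357] ang -82.6 tilt [-0.022 -0.003] q7 -0.82 open 0.136 F [-0.1 -0.  -1.4] t 65.5
nib in holder frame [-20.8  95.5] z 0.0388
```

View pics/op1.png

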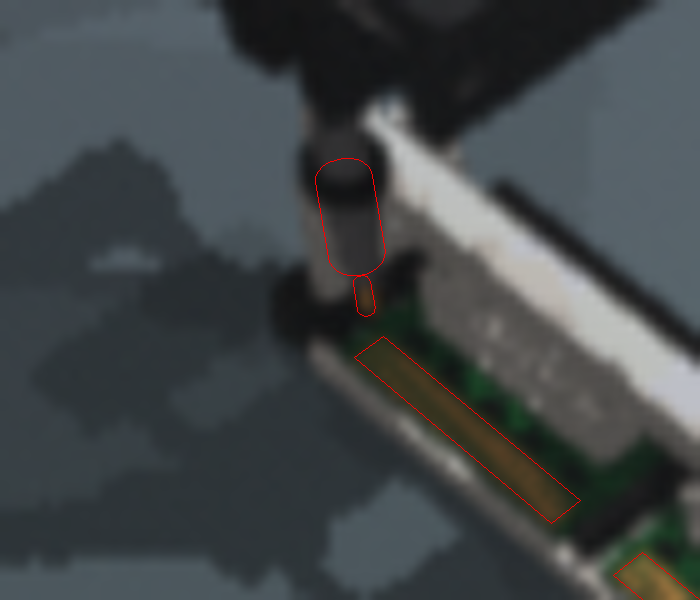

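```bash
python3 -m inch '[[1,[0,0.05,0.4],0],[1,[0,0.05,0.8],0],[1,[0,0.05,1.1],0],[1,[0,0.05,1.3],0],[1,[0,0.05,1.4],0],[1,[0,0.05,1.5],0],[1,[0,0.05,1.6],0],[1,[0,0.05,1.7],0],[1,[0,0.05,1.7],0],[1,[0,0.05,1.7],0],[1,[0,0.05,1.7],0]]' 40;python3 to.py .5665 .1022 .1184 -82.6;python3 ovp.py op2
```

```text
clock: 66.6
tool_pos: [0.566, 0.1022, 0.1183]
eef_rot: [0.998, 0.065, -0.012, 0.001]
contact_force: [-0.4, -0.7, 1.8]
opening: 0.139
shift [ 0.05  0.01 -0.01] yaw 0.0 (same way round 0.0) | now [0.566  0.1022 0.1183] ang -82.6 tilt [-0.023 -0.003] q7 -0.81 open 0.139 F [-0.4 -0.7  1.8] t 66.6
nib in holder frame [-21.6  95.1] z 0.0214
```

View pics/op2.png

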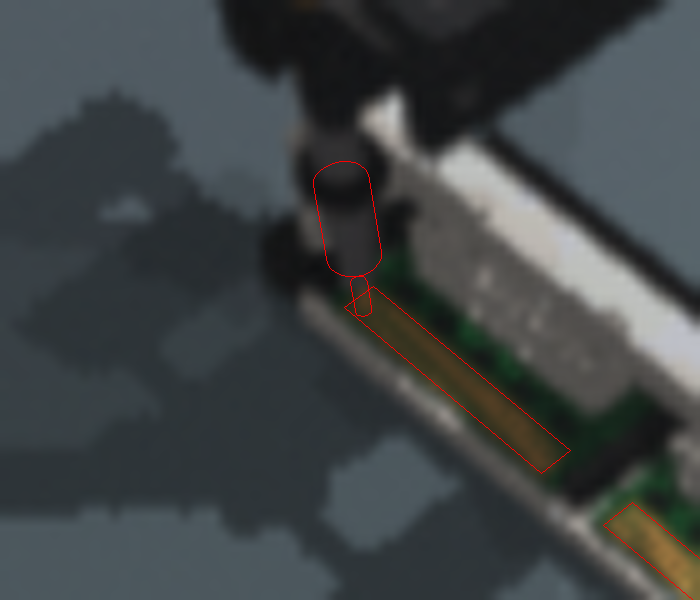

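```bash
python3 -m inch '[[1,[0.03,0.1,0],0],[1,[0.05,0.3,0],0],[1,[0.05,0.6,0],0],[1,[0.05,0.9,0],0],[1,[0.05,1.2,0],0],[1,[0.05,1.5,0],0],[1,[0.05,1.8,0],0],[1,[0.05,2.1,0],0],[1,[0.05,2.4,0],0],[1,[0.05,2.6,0],0],[1,[0.05,2.8,0],0],[1,[0.05,3.0,0],0],[1,[0.05,3.2,0],0],[1,[0.05,3.3,0],0],[1,[0.05,3.3,0],0],[1,[0.05,3.3,0],0],[1,[0.05,3.3,0],0]]' 40;python3 to.py; python3 ovp.py op3
```

```text
clock: 68.35
tool_pos: [0.5708, 0.0694, 0.1183]
eef_rot: [0.998, 0.065, -0.012, 0.001]
contact_force: [-0.3, 0.4, 1.2]
opening: 0.138
shift [0. 0. 0.] yaw 0 (same way round 0.0) | now [0.5708 0.0694 0.1183] ang -82.6 tilt [-0.023 -0.003] q7 -0.76 open 0.138 F [-0.3  0.4  1.2] t 68.3
nib in holder frame [-21.   61.9] z 0.0214
```

View pics/op3.png

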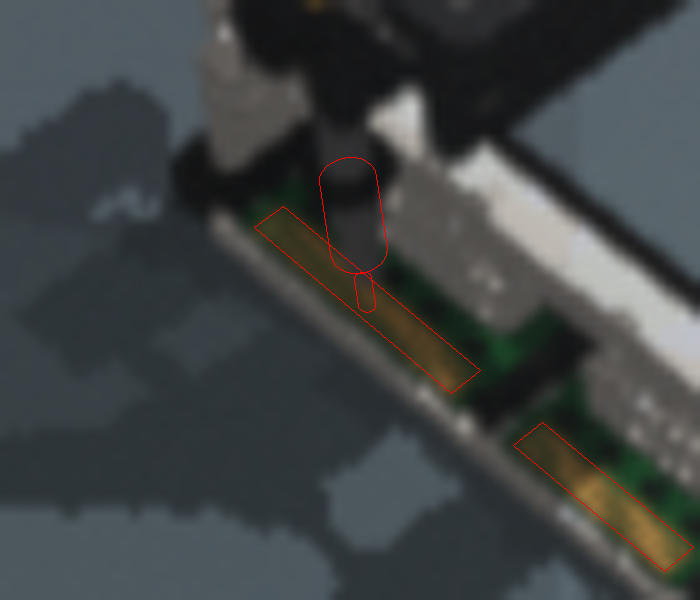

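```bash
python3 -m inch '[[1,[0,0.1,0],0],[1,[0,0.3,0],0],[1,[0,0.6,0],0],[1,[0,0.9,0],0],[1,[0,1.2,0],0],[1,[0,1.5,0],0],[1,[0,1.8,0],0],[1,[0,2.1,0],0],[1,[0,2.4,0],0],[1,[0,2.6,0],0],[1,[0,2.8,0],0],[1,[0,3.0,0],0],[1,[0,3.2,0],0],[1,[0,3.3,0],0],[1,[0,3.3,0],0],[1,[0,3.3,0],0],[1,[0,3.3,0],0]]' 40;python3 to.py; python3 ovp.py op4
```

```text
clock: 70.1
tool_pos: [0.5751, 0.0366, 0.1182]
eef_rot: [0.998, 0.065, -0.012, 0.001]
contact_force: [-0.4, 0.3, 1.5]
opening: 0.137
shift [0. 0. 0.] yaw 0 (same way round 0.0) | now [0.5751 0.0366 0.1182] ang -82.6 tilt [-0.023 -0.003] q7 -0.71 open 0.137 F [-0.4  0.3  1.5] t 70.1
nib in holder frame [-21.   28.8] z 0.0213
```

View pics/op4.png

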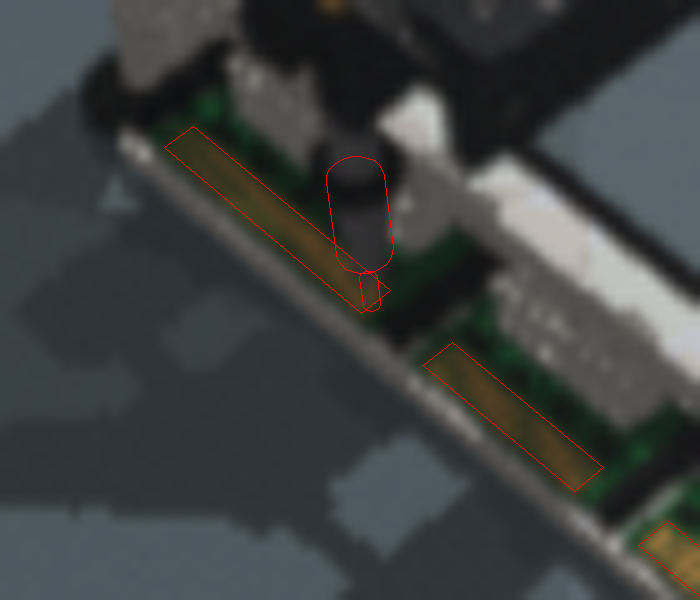

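```bash
python3 -m inch '[[1,[0,0,-0.5],0],[1,[0,0,-1.6],0],[1,[0,0.8,-1.6],0],[1,[0,1.7,-1.6],0],[1,[0,2.5,-1.6],0],[1,[0,2.5,-1.6],0],[1,[0,2.5,-1.6],0],[1,[0,2.5,-1.2],0],[1,[0,2.5,-0.8],0],[1,[0,2.5,-0.5],0],[1,[0,2.5,-0.3],0],[1,[0,2.5,-0.2],0],[1,[0,2.5,-0.1],0],[1,[0,2.5,0],0],[1,[0,2.5,0],0],[1,[0,2.5,0],0],[1,[0,2.5,0],0]]' 40;python3 to.py; python3 ovp.py op5
```

```text
clock: 71.85
tool_pos: [0.5782, 0.0122, 0.1183]
eef_rot: [0.998, 0.065, -0.012, 0.001]
contact_force: [-1.3, 0.4, 1.4]
opening: 0.134
shift [0. 0. 0.] yaw 0 (same way round 0.0) | now [0.5782 0.0122 0.1183] ang -82.6 tilt [-0.023 -0.003] q7 -0.68 open 0.134 F [-1.3  0.4  1.4] t 71.8
nib in holder frame [-21.    4.2] z 0.0214
```

View pics/op5.png

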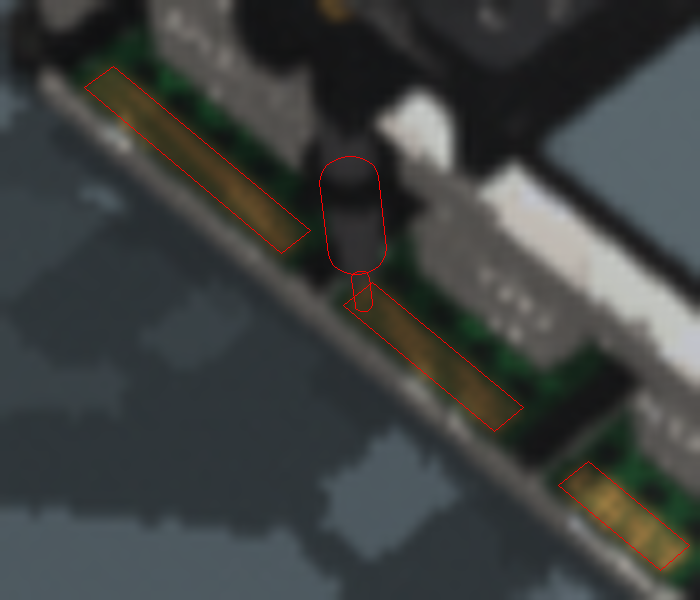

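```bash
python3 -m inch '[[1,[0,0.1,0],0],[1,[0,0.3,0],0],[1,[0,0.6,0],0],[1,[0,0.9,0],0],[1,[0,1.2,0],0],[1,[0,1.5,0],0],[1,[0,1.8,0],0],[1,[0,2.1,0],0],[1,[0,2.3,0],0],[1,[0,2.4,0],0],[1,[0,2.6,0],0],[1,[0,2.9,0],0],[1,[0,3.2,0],0],[1,[0,3.5,0],0],[1,[0,3.8,0],0],[1,[0,4.1,0],0],[1,[0,4.4,0],0],[1,[0,4.6,0],0],[1,[0,4.6,0],0],[1,[0,4.6,0],0]]' 40;python3 -m inch '[[1,[0,0.05,0],0],[1,[0,0.05,0],0]]'; python3 ovp.py op6
```

```text
clock: 73.9
tool_pos: [0.5842, -0.0341, 0.1183]
eef_rot: [0.998, 0.065, -0.011, 0.001]
contact_force: [0.1, 0.4, 0.7]
opening: 0.131
clock: 74.1
tool_pos: [0.5842, -0.0342, 0.1182]
eef_rot: [0.998, 0.065, -0.012, 0.001]
contact_force: [0.8, 0.2, 0.3]
opening: 0.135
nib in holder frame [-21.  -42.5] z 0.0213
```

View pics/op6.png

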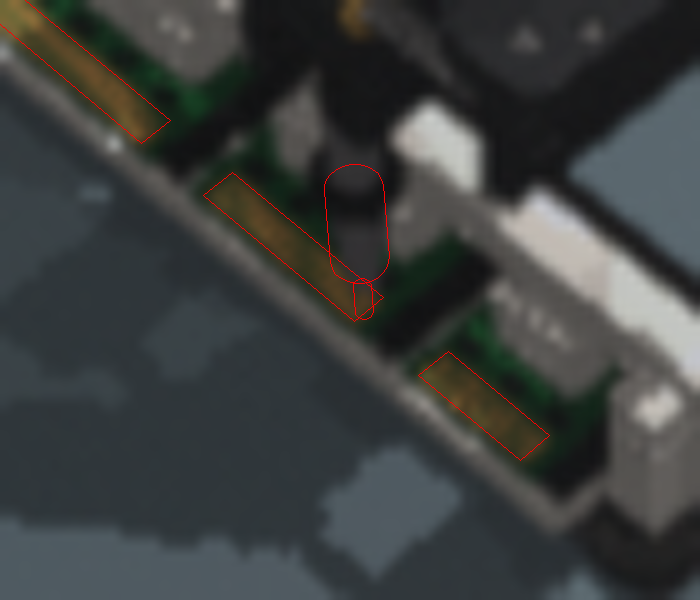

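```bash
python3 -m inch '[[1,[0,0,-0.5],0],[1,[0,0,-1.6],0],[1,[0,0.8,-1.6],0],[1,[0,1.7,-1.6],0],[1,[0,2.45,-1.6],0],[1,[0,2.45,-1.6],0],[1,[0,2.45,-1.6],0],[1,[0,2.45,-1.2],0],[1,[0,2.45,-0.8],0],[1,[0,2.45,-0.5],0],[1,[0,2.45,-0.3],0],[1,[0,2.45,-0.2],0],[1,[0,2.45,-0.1],0],[1,[0,2.45,0],0],[1,[0,2.45,0.05],0],[1,[0,2.45,0.05],0],[1,[0,2.45,0.05],0]]' 40;python3 to.py; python3 ovp.py op7
```

```text
clock: 75.85
tool_pos: [0.5874, -0.0582, 0.1177]
eef_rot: [0.998, 0.065, -0.012, 0.0]
contact_force: [-0.4, 0.7, 1.9]
opening: 0.138
shift [0. 0. 0.] yaw 0 (same way round 0.0) | now [ 0.5874 -0.0582  0.1177] ang -82.6 tilt [-0.023 -0.002] q7 -0.60 open 0.138 F [-0.4  0.7  1.9] t 75.8
nib in holder frame [-21.  -66.7] z 0.0208
```

View pics/op7.png

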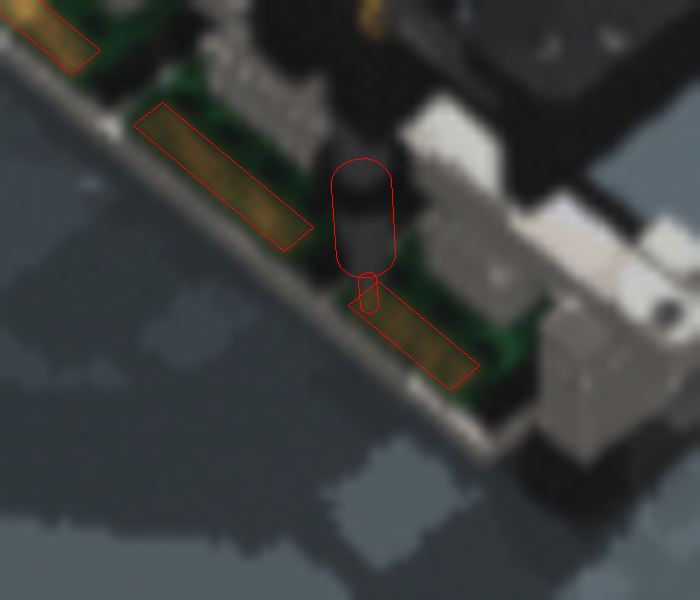

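```bash
python3 -m inch '[[1,[0,0.1,0],0],[1,[0,0.3,0],0],[1,[0,0.6,0],0],[1,[0,0.9,0],0],[1,[0,1.2,0],0],[1,[0,1.4,0],0],[1,[0,1.4,0],0],[1,[0,1.45,0],0],[1,[0,1.5,0],0],[1,[0,1.7,0],0],[1,[0,2,0],0],[1,[0,2.3,0],0],[1,[0,2.6,0],0],[1,[0,2.8,0],0],[1,[0,2.85,0],0],[1,[0,2.85,0],0],[1,[0,2.85,0],0],[1,[0,2.85,0],0]]' 40; python3 ovp.py op8
```

```text
clock: 77.7
tool_pos: [0.5911, -0.0868, 0.1177]
eef_rot: [0.998, 0.065, -0.012, 0.001]
contact_force: [-0.3, 0.3, 1.0]
opening: 0.137
nib in holder frame [-21.  -95.6] z 0.0208
```

View pics/op8.png

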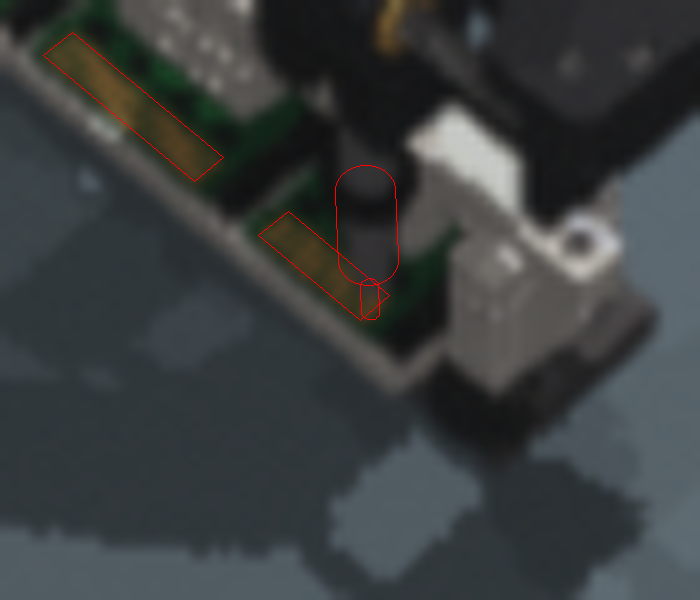

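```bash
python3 -m inch '[[1,[0,0,-1],0],[1,[0,0,-3],0],[1,[0,0,-6.5],0],[1,[0,0,-6.5],0],[1,[0,0,-6.5],0]]' 40; python3 to.py .5946 -.3544 .180 -82.6
```

```text
clock: 78.25
tool_pos: [0.5929, -0.0864, 0.1835]
eef_rot: [0.998, 0.065, -0.011, 0.001]
contact_force: [-0.4, 0.4, -0.9]
opening: 0.134
shift [-3.29 26.59  0.43] yaw 0.0 (same way round 0.0) | now [ 0.5929 -0.0864  0.1835] ang -82.6 tilt [-0.022 -0.003] q7 -0.64 open 0.134 F [-0.4  0.4 -0.9] t 78.2
```

```bash
python3 -m inch '[[1,[-0.4,3,0],0],[1,[-0.8,6,0],0],[1,[-1.2,10,0],0],[1,[-1.7,14,0],0],[1,[-2.2,18,0],0],[1,[-2.7,22,0],0],[1,[-3.1,25,0.3],0],[1,[-3.3,26.6,0.3],0],[1,[-3.3,26.6,0.3],0],[1,[-3.3,26.6,0.3],0],[1,[-3.3,26.6,0.3],0],[1,[-3.3,26.6,0.3],0],[1,[-3.3,26.6,0.3],0],[1,[-3.3,26.6,0.3],0]]' 40; python3 to.py .5946 -.3544 .160 -82.6
```

```text
clock: 79.65
tool_pos: [0.5945, -0.3537, 0.1805]
eef_rot: [0.998, 0.065, -0.012, 0.001]
contact_force: [-0.9, 0.1, -0.1]
opening: 0.134
shift [0.05 0.07 2.05] yaw 0.1 (same way round 0.1) | now [ 0.5945 -0.3537  0.1805] ang -82.5 tilt [-0.023 -0.003] q7 -0.40 open 0.134 F [-0.9  0.1 -0.1] t 79.7
```

```bash
python3 -m inch '[[1,[0.02,0.05,1],0],[1,[0.05,0.05,2.4],0],[1,[0.05,0.05,2.4],0],[1,[0.05,0.05,2.4],0],[1,[0.05,0.05,2.4],0],[1,[0.05,0.05,2.4],0],[1,[0.05,0.05,2.4],0]]' 40; python3 to.py .5946 -.3544 .1015 -82.6
python3 - <<'E'
from fitp import *
s=snap("side","side40")
p=r.get_state()["tool_pos"];N=p-[0,0,.0969];b=(.0017,-.0007)
q=proj("side",N)[0]
crop(s,q[0],q[1],60,60,10,"pics/sc40.png",[hull("side",place(cyl(.002,0,.01),N[0]+b[0],N[1]+b[1],0,N[2])),hull("side",place(cyl(.0085,.05,.0501),.5947+b[0],-.3544+b[1],0))])
E
```

```text
clock: 80.35
tool_pos: [0.5943, -0.3552, 0.1568]
eef_rot: [0.998, 0.065, -0.011, 0.001]
contact_force: [0.5, 0.2, 0.1]
opening: 0.14
shift [ 0.17 -0.08  5.52] yaw 0.0 (same way round 0.0) | now [ 0.5943 -0.3552  0.1568] ang -82.6 tilt [-0.023 -0.003] q7 -0.39 open 0.140 F [0.5 0.2 0.1] t 80.3
```

View pics/sc40.png

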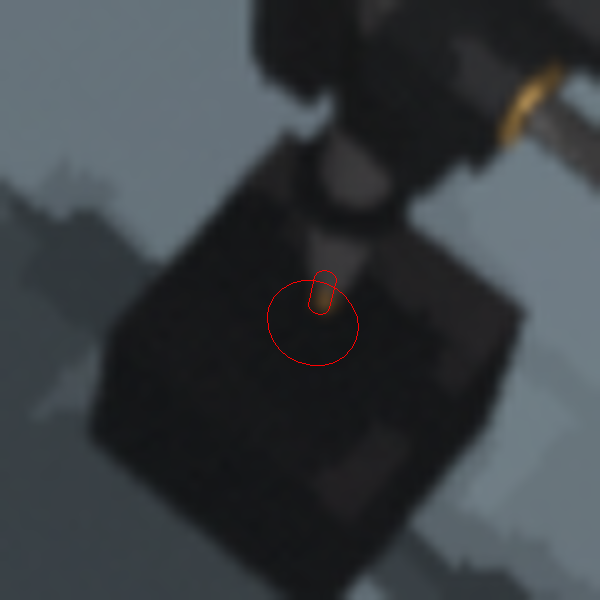

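```bash
python3 -m inch '[[1,[0.05,-0.08,0.1],0],[1,[0.05,-0.08,0.4],0],[1,[0.06,-0.08,0.8],0],[1,[0.08,-0.08,1.3],0],[1,[0.09,-0.08,1.8],0],[1,[0.1,-0.08,2.3],0],[1,[0.11,-0.08,2.8],0],[1,[0.13,-0.08,3.3],0],[1,[0.14,-0.08,3.8],0],[1,[0.15,-0.08,4.3],0],[1,[0.16,-0.08,4.8],0],[1,[0.17,-0.08,5.2],0],[1,[0.17,-0.08,5.4],0],[1,[0.17,-0.08,5.5],0],[1,[0.17,-0.08,5.5],0],[1,[0.17,-0.08,5.5],0],[1,[0.17,-0.08,5.5],0]]' 40; python3 to.py .5946 -.3544 .1012 -82.6
```

```text
clock: 82.1
tool_pos: [0.5946, -0.3543, 0.1016]
eef_rot: [0.998, 0.065, -0.011, 0.001]
contact_force: [0.7, -0.1, -0.2]
opening: 0.135
shift [0.   0.01 0.04] yaw 0.0 (same way round 0.0) | now [ 0.5946 -0.3543  0.1016] ang -82.6 tilt [-0.023 -0.003] q7 -0.35 open 0.135 F [ 0.7 -0.1 -0.2] t 82.1
```

Seated with no resistance; release, lift straight up, check.

```bash
python3 -m inch '[[0.85,[0,0,0.05],0],[0.8,[0,0,0.05],0],[0.6,[0,0,0.05],0],[0.5,[0,0,0.05],0],[0.5,[0,0,0.05],0],[0.5,[-0.05,0,-2],0],[0.5,[-0.1,0,-5],0],[0.5,[-0.2,0,-9],0],[0.5,[-0.3,0,-14],0],[0.5,[-0.4,0,-19],0],[0.5,[-0.4,-5,-19],0],[0.5,[-0.4,-10,-19],0],[0.5,[-0.4,-10,-19],0],[0.5,[-0.4,-10,-19],0],[0.5,[-0.4,-10,-19],0]]' 20; python3 to.py
python3 - <<'E'
from fitp import *
s=snap("side","side41");t=snap("top","top41");crop(s,404,375,70,70,8,"pics/sc41.png",lines(m_stand(),(.5964,-.3551,np.radians(11)),"side"))
E
```

```text
clock: 83.6
tool_pos: [0.5817, -0.2563, 0.2917]
eef_rot: [0.998, 0.064, -0.012, 0.001]
contact_force: [-0.1, -0.8, -0.3]
opening: 0.497
shift [0. 0. 0.] yaw 0 (same way round 0.0) | now [ 0.5817 -0.2563  0.2917] ang -82.7 tilt [-0.023 -0.004] q7 -0.53 open 0.497 F [-0.1 -0.8 -0.3] t 83.6
```

View pics/sc41.png

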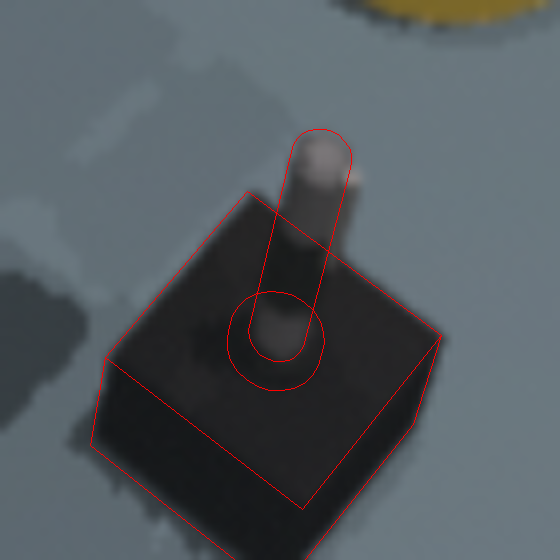

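View pics/side41.png

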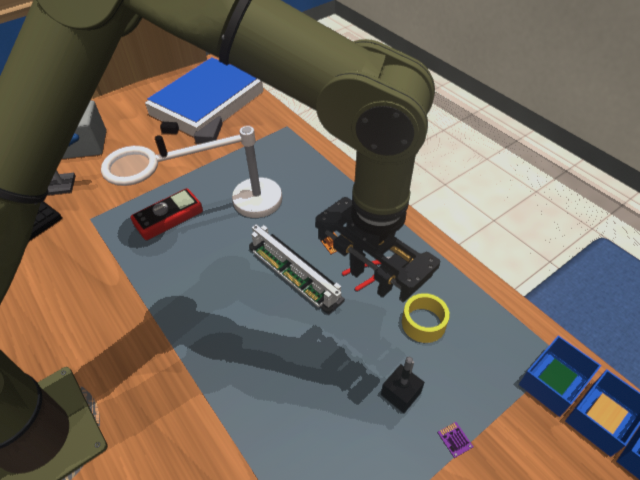

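View pics/top41.png

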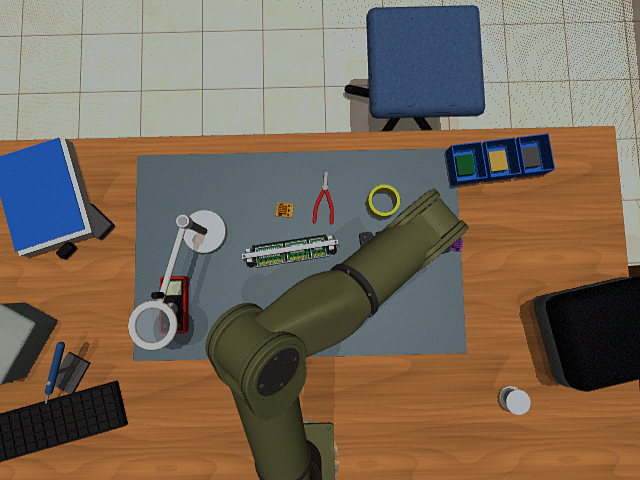

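Run:
```python
from fitp import *
s=cv2.imread("pics/side41.png")[:,:,::-1];t=cv2.imread("pics/top41.png")[:,:,::-1]
crop(t,160,300,70,60,10,"pics/tc42.png");crop(s,150,150,80,70,9,"pics/sc42.png")
```

```text
(no output)
```

View pics/tc42.png

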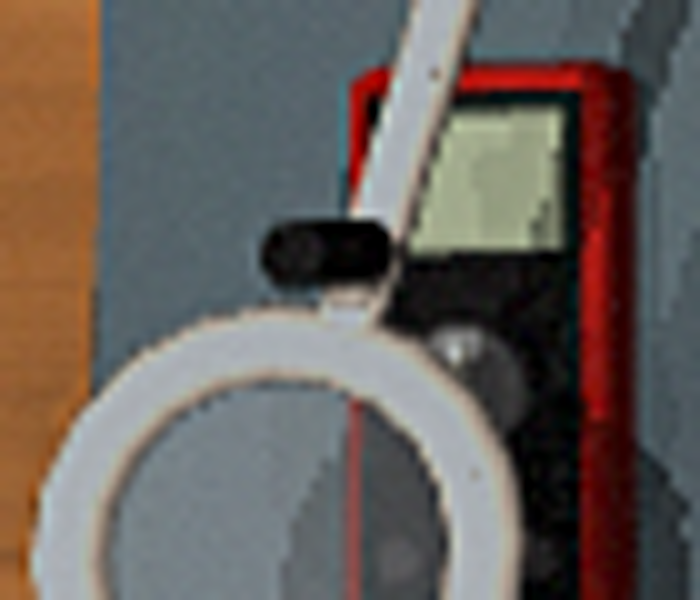

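View pics/sc42.png

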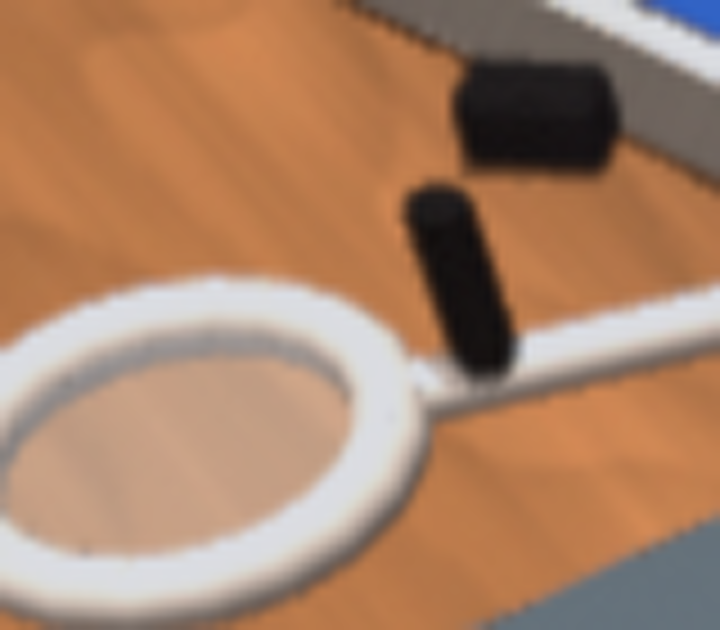

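```bash
python3 - <<'E'
from h import *
print(tri((154.0,294.8),(158.6,137.5)))
P=onz("top",(154.0,294.8),.264)+[.0017,-.0007,0];print(P)
P2=onz("side",(158.6,137.5),.264)+[-.0017,.0007,0];print(P2)
h=onz("top",(182.5,221),.229)+[.0017,-.0007,0];print("hinge",h)
H=np.array([.6645,.2655])
for Q in(P,P2):v=Q[:2]-H;print(np.linalg.norm(v),np.degrees(np.arctan2(v[1],v[0])))
E
python3 to.py .4795 .3196 .33 -
```

```text
(array([0.48281191, 0.32186436, 0.26225283]), array([ 0.26872506, -0.60110339]), array([-0.73512701,  0.05213413]))
[0.48311743 0.32112988 0.264     ]
[0.48180638 0.31938096 0.264     ]
hinge [0.66467716 0.26521276 0.229     ]
0.18972168941258333 162.9492663800868
0.19047340463439688 163.56788134551937
shift [ -2.9  -58.48  -3.85] yaw 0 (same way round 0.0) | now [ 0.5815 -0.2569  0.2915] ang -82.7 tilt [-0.023 -0.004] q7 -0.53 open 0.500 F [-0.1 -0.2  0.4] t 83.7
```

```bash
python3 -m inch '[[0.55,[0,0,-3.8],0],[0.55,[-0.3,-5,-3.8],0],[0.55,[-0.6,-10,-3.8],0],[0.55,[-0.9,-15,-3.8],0],[0.55,[-1,-20,-3.8],0],[0.55,[-1.2,-25,-3.8],0],[0.55,[-1.5,-30,-3.8],0],[0.55,[-1.7,-35,-3.8],0],[0.55,[-2,-40,-3.8],0],[0.55,[-2.2,-45,-3.8],0],[0.55,[-2.5,-50,-3.8],0],[0.55,[-2.7,-55,-3.8],0],[0.55,[-2.7,-58.5,-3.8],0],[0.55,[-2.7,-58.5,-3.8],0],[0.55,[-2.7,-58.5,-3.8],0],[0.55,[-2.7,-58.5,-3.8],0],[0.55,[-2.7,-58.5,-3.8],0],[0.55,[-2.7,-58.5,-3.8],0]]' 20; python3 to.py .4825 .320 .241 -82.7
python3 - <<'E'
from h import *
print(r.get_state()['q'].round(2))
s=snap("side","side43");t=snap("top","top43")
E
```

```text
clock: 85.5
tool_pos: [0.4811, 0.3203, 0.3305]
eef_rot: [0.998, 0.063, -0.011, 0.001]
contact_force: [0.4, -0.3, -0.4]
opening: 0.451
shift [0.34 0.06 8.94] yaw -0.0 (same way round -0.0) | now [0.4811 0.3203 0.3305] ang -82.7 tilt [-0.023 -0.003] q7 -1.41 open 0.451 F [ 0.4 -0.3 -0.4] t 85.5
[-1.19  0.76  1.06  1.62 -0.7   1.21 -1.41]
```

View pics/side43.png

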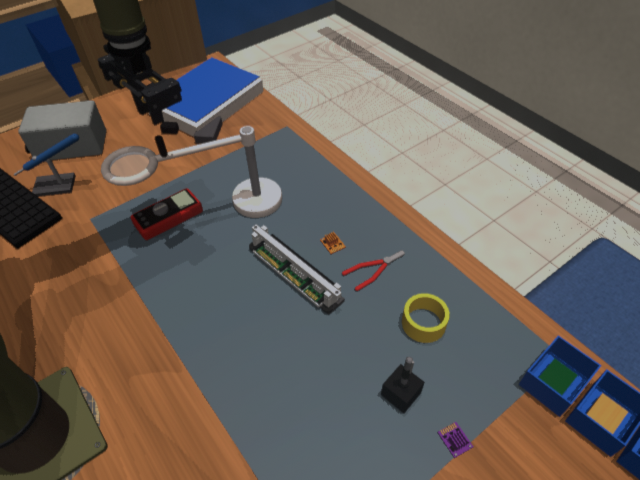

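View pics/top43.png

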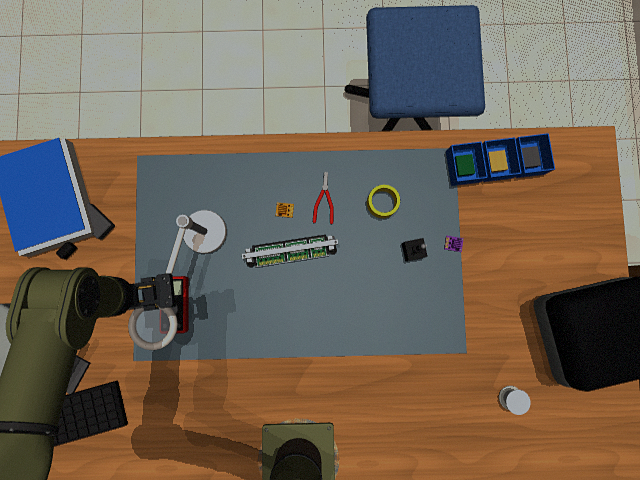

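```bash
python3 -m inch '[[0.55,[0.1,0.05,2],0],[0.55,[0.2,0.05,4],0],[0.55,[0.3,0.05,6],0],[0.55,[0.34,0.05,7.5],0],[0.55,[0.34,0.05,8.8],0],[0.55,[0.34,0.05,8.8],0],[0.55,[0.34,0.05,8.8],0],[0.65,[0.34,0.05,8.8],0],[0.65,[0.34,0.05,8.8],0]]' 10; python3 to.py .4825 .320 .241 -82.7
python3 - <<'E'
from fitp import *
s=snap("side","side44");crop(s,160,140,90,80,8,"pics/sc44.png")
for n,p0 in(("wide",(.5933,.0715,.129)),("middle",(.6033,-.0092,.129)),("narrow",(.6115,-.0703,.129))):
    m=[x for x in m_board(n) if x[0] in("pcb","gold")]
    w=BW[n][0]/2e3;m=[("pcb",box(-.026,-.008,-w,w,0,.004)),("gold",rect(-.0255,-.0165,-w+.005,w-.005,.004))]
    p,f=fitpose(m,{"side":s},p0,z=.02,pad=3);print(n,(p[:2]*1000).round(1),np.degrees(p[2]).round(1),round(f,1),"expect",p0)
H=np.array([.6645,.2655]);p=r.get_state()["tool_pos"][:2];v=p-H;L=np.linalg.norm(v);a0=np.degrees(np.arctan2(v[1],v[0]));print(L,a0)
M=R.from_quat(r.get_state()["eef_rot"]).as_matrix()
for a in np.arange(5,100,5):
    th=np.radians(a0+a);w=H+.192*np.array([np.cos(th),np.sin(th)]);print(a,(M.T@np.r_[w-p,0]*100).round(1)[:2],end=" ")
E
```

```text
clock: 86.5
tool_pos: [0.4824, 0.3216, 0.2429]
eef_rot: [0.998, 0.065, -0.011, 0.0]
contact_force: [0.5, 0.3, 0.1]
opening: 0.349
shift [-0.01  0.16  0.19] yaw 0.1 (same way round 0.1) | now [0.4824 0.3216 0.2429] ang -82.6 tilt [-0.022 -0.002] q7 -1.32 open 0.349 F [0.5 0.3 0.1] t 86.5
wide [584.4  72.7] 7.3 15.0 expect (0.5933, 0.0715, 0.129)
middle [604.8 -11.5] 7.0 15.5 expect (0.6033, -0.0092, 0.129)
narrow [602.  -66.9] 9.5 15.2 expect (0.6115, -0.0703, 0.129)
0.19064031513345753 162.89281327991176
5 [-0.8  1.5] 10 [-1.2  3.1] 15 [-1.6  4.7] 20 [-1.8  6.4] 25 [-1.9  8.1] 30 [-1.8  9.7] 35 [-1.5 11.4] 40 [-1.2 13. ] 45 [-0.6 14.6] 50 [ 0.  16.2] 55 [ 0.8 17.7] 60 [ 1.7 19.1] 65 [ 2.7 20.4] 70 [ 3.9 21.6] 75 [ 5.1 22.7] 80 [ 6.5 23.7] 85 [ 7.9 24.6] 90 [ 9.4 25.4] 95 [10.9 26. ]
```

View pics/sc44.png

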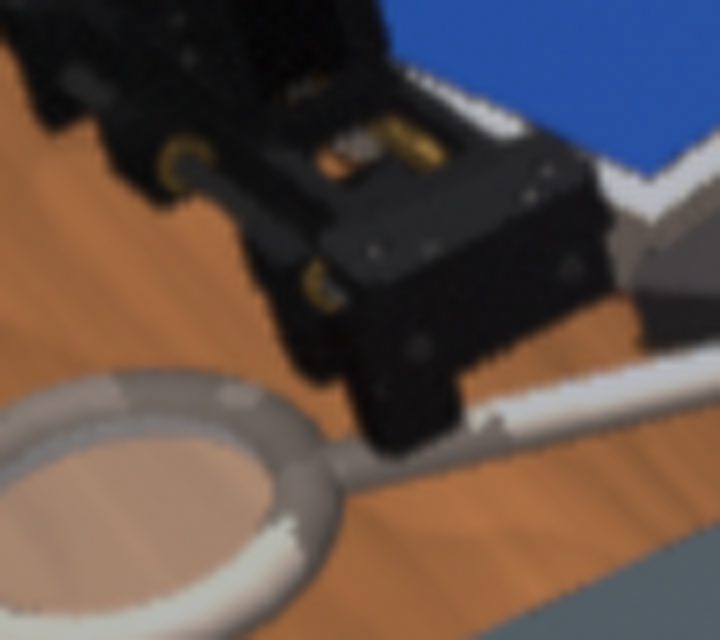

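```bash
python3 - <<'E'
from fitp import *
s=cv2.imread("pics/side43.png")[:,:,::-1]
b=(.0017,-.0007);H=(.5996+b[0],.0107+b[1],np.radians(7.4));L=[]
for bn,by in(("wide",62),("middle",-19.2),("narrow",-81)):
    w=BW[bn][0]/2e3
    L+=[hull("side",place(rect(-.0255,-.0165,by/1e3-w+.005,by/1e3+w-.005,.024),*H)),hull("side",place(rect(-.026,.026,by/1e3-w,by/1e3+w,.024),*H))]
crop(s,298,268,110,95,7,"pics/sc45.png",L);crop(s,298,268,110,95,7,"pics/sc45b.png")
E
python3 -m inch '[[0.65,[-0.5,0.7,0],0],[0.65,[-0.8,1.5,0],-3],[0.65,[-1.2,3.1,0],-6],[0.65,[-1.6,4.7,0],-9],[0.65,[-1.8,6.4,0],-12],[0.65,[-1.9,8.1,0],-15],[0.65,[-1.8,9.7,0],-18],[0.65,[-1.5,11.4,0],-22],[0.65,[-1.2,13,0],-26],[0.65,[-0.6,14.6,0],-30],[0.65,[0,16.2,0],-34],[0.65,[0.8,17.7,0],-38],[0.65,[1.7,19.1,0],-42],[0.65,[2.7,20.4,0],-46],[0.65,[3.9,21.6,0],-50],[0.65,[5.1,22.7,0],-54],[0.65,[5.1,22.7,0],-54],[0.65,[5.1,22.7,0],-54]]' 10; python3 to.py
python3 - <<'E'
from fitp import *
print(r.get_state()['q'].round(2))
s=snap("side","side46");t=snap("top","top46")
E
```

```text
clock: 88.35
tool_pos: [0.5613, 0.1027, 0.241]
eef_rot: [0.86, 0.51, -0.011, -0.005]
contact_force: [0.5, 0.6, 0.1]
opening: 0.35
shift [0. 0. 0.] yaw 0 (same way round 0.0) | now [0.5613 0.1027 0.241 ] ang -28.7 tilt [-0.023 -0.003] q7 -0.22 open 0.350 F [0.5 0.6 0.1] t 88.3
[-0.62  0.73  0.65  1.75 -0.55  0.88 -0.22]
```

View pics/sc45.png

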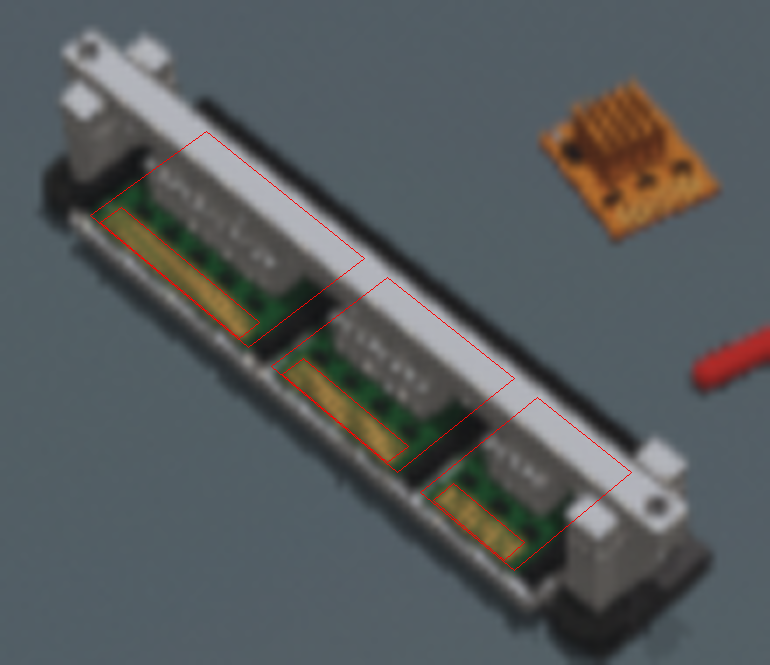

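View pics/side46.png

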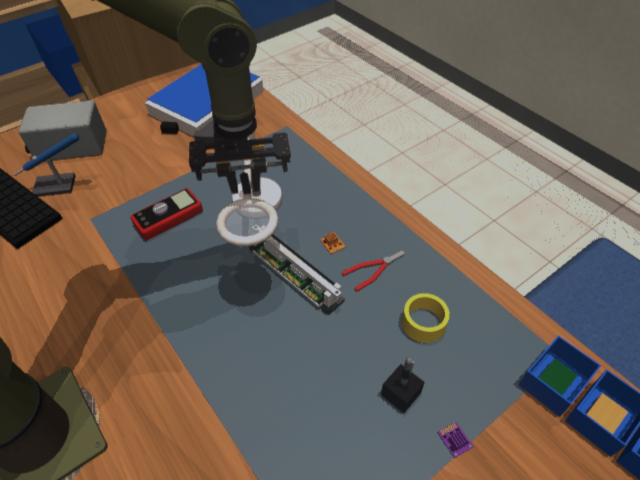

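View pics/top46.png

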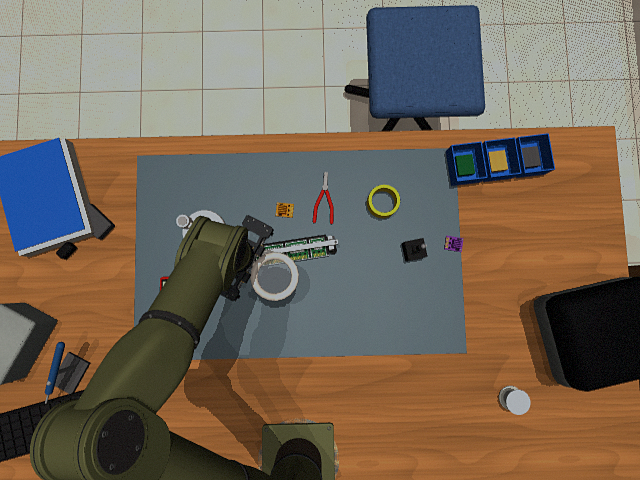

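Run:
```python
from h import *
H=np.array([.6645,.2655]);p=r.get_state()["tool_pos"][:2];M=R.from_quat(r.get_state()["eef_rot"]).as_matrix()
v=p-H;print(np.degrees(np.arctan2(v[1],v[0])),np.linalg.norm(v))
for a in(-119,-115,-111,-107,-104.3):
    th=np.radians(a);w=H+.192*np.array([np.cos(th),np.sin(th)])+.0065*np.array([-np.sin(th),np.cos(th)]);print(a,(M.T@np.r_[w-p,0]*100).round(2)[:2])
```

```text
-122.58257736449518 0.192161760555999
-119 [-0.03  1.85]
-115 [0.05 3.19]
-111 [0.22 4.52]
-107 [0.49 5.83]
-104.3 [0.72 6.71]
```

```bash
python3 -m inch '[[0.65,[0,0.9,0],-2],[0.65,[0,1.85,0],-4],[0.65,[0.05,3.2,0],-6],[0.65,[0.2,4.5,0],-8],[0.65,[0.4,5.4,0],-10],[0.65,[0.5,5.8,0],-12],[0.65,[0.7,6.4,0],-14],[0.65,[0.7,6.7,0],-14],[0.65,[0.7,6.7,0],-14],[0.65,[0.7,6.7,0],-14],[0.65,[0.7,6.7,0],-14]]' 10; python3 to.py
python3 - <<'E'
from fitp import *
s=snap("side","side47");t=snap("top","top47")
crop(t,270,245,130,90,6,"pics/tc47.png")
b={"top":(-.0017,.0007,0)}
print("lens should be px",proj("top",[.5996-.0017,.0107+.0007,.22])[0], "stud->lens est")
E
```

```text
clock: 89.55
tool_pos: [0.624, 0.0772, 0.2396]
eef_rot: [0.791, 0.612, -0.01, -0.006]
contact_force: [-0.0, 1.1, 0.1]
opening: 0.349
shift [0. 0. 0.] yaw 0 (same way round 0.0) | now [0.624  0.0772 0.2396] ang -14.6 tilt [-0.023 -0.003] q7 -0.01 open 0.349 F [-0.   1.1  0.1] t 89.5
lens should be px [284.85654411 244.68381762] stud->lens est
```

View pics/tc47.png

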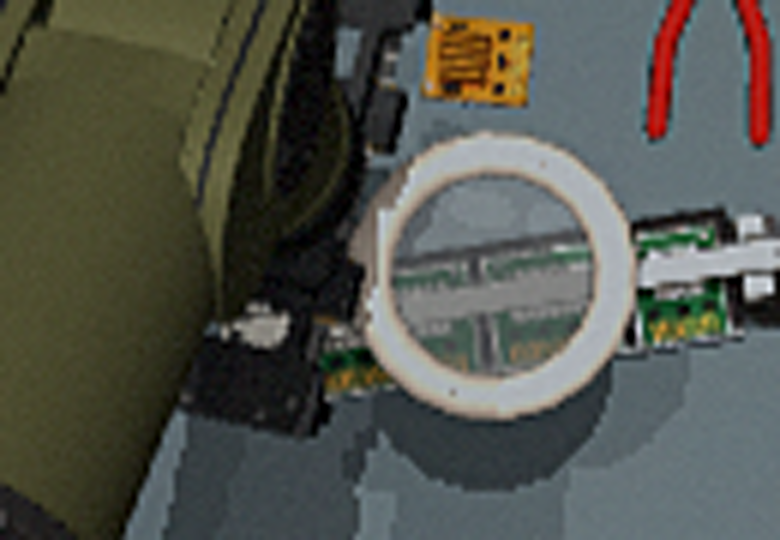

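```bash
python3 -m inch '[[0.55,[0,-0.3,0],0],[0.5,[0,-0.5,0],0],[0.5,[0,-0.5,0],0],[0.5,[0,-0.5,0],0],[0.5,[0,-0.5,-1.5],0],[0.5,[0,-0.5,-4],0],[0.5,[0,-0.5,-8],0],[0.5,[0,-0.5,-13],0],[0.5,[0,-0.5,-16],0],[0.5,[5,-0.5,-16],0],[0.5,[10,-0.5,-16],0],[0.5,[15,-0.5,-16],0],[0.5,[20,-0.5,-16],0],[0.5,[20,-0.5,-16],0],[0.5,[20,-0.5,-16],0],[0.5,[20,-0.5,-16],0],[0.5,[20,-0.5,-16],0],[0.5,[20,-0.5,-16],0]]' 10; python3 to.py
python3 - <<'E'
from fitp import *
s=snap("side","side48");t=snap("top","top48")
crop(t,280,245,130,90,6,"pics/tc48.png")
E
```

```text
clock: 91.45
tool_pos: [0.6733, 0.2707, 0.3986]
eef_rot: [0.792, 0.611, -0.01, -0.006]
contact_force: [0.2, -0.4, -0.0]
opening: 0.496
shift [0. 0. 0.] yaw 0 (same way round 0.0) | now [0.6733 0.2707 0.3986] ang -14.7 tilt [-0.023 -0.003] q7 -0.41 open 0.496 F [ 0.2 -0.4 -0. ] t 91.5
```

View pics/tc48.png

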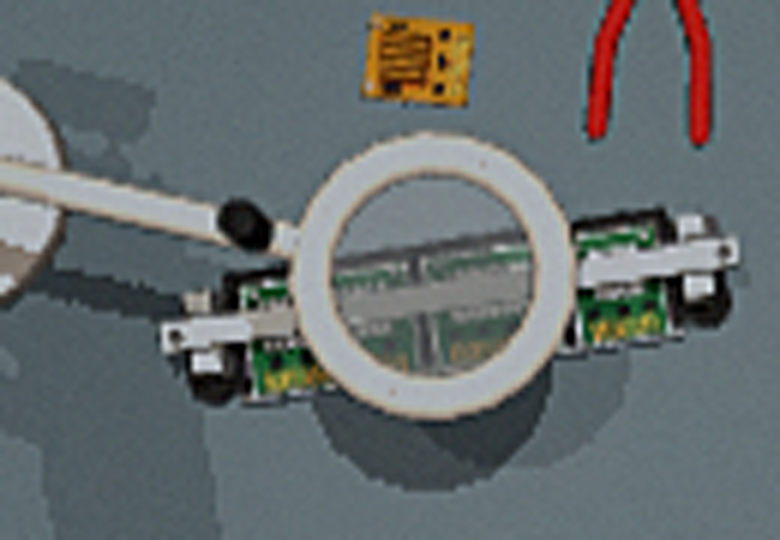

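View pics/side48.png

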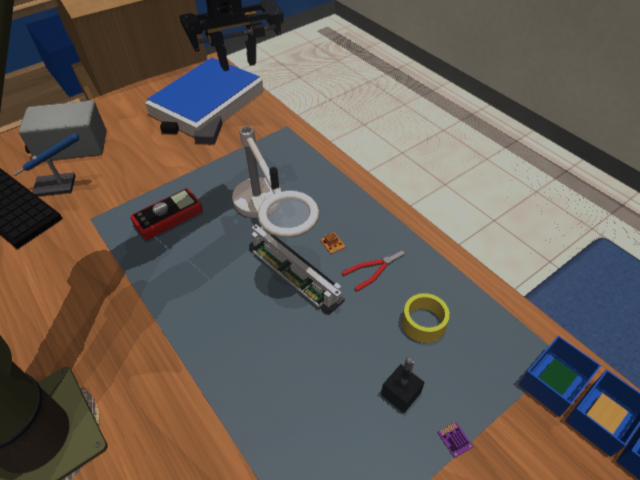

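```bash
python3 -m inch '[[0.5,[0,0,0],0],[0.5,[0,0,0],0],[0.5,[0,0,0],0]]'; python3 -c "
from plant import r;print(r.finish_job())"
```

```text
clock: 91.85
tool_pos: [0.6731, 0.2723, 0.3979]
eef_rot: [0.791, 0.612, -0.01, -0.006]
contact_force: [-0.3, 0.5, 0.9]
opening: 0.499
the job is handed in; nothing more can be done
None
```

I swung the magnifier clear, laid all three boards in their bays with contacts to the front and laid the bar in both saddles. I then drew the nib along the wide, middle and narrow strips in turn, hung the pen back in its stand and swung the lens back over the holder. The job was handed in at about 92 s; it reports no verdict.

**Things that went wrong and were mended:**
- **Bar grasp:** the first grasp failed because the arm was too close to its base to get low enough. The bar rolled onto its side, so I tipped it back with a fingertip and seated it with its dotted face up. In the first part of that press the fingertip force read up to 44 N.
- **Lamp:** while retreating from that grasp I brushed the lamp with the gripper, which pushed it further out. The tool was also tilted by about 0.02 rad from then on.

**Last checks:**
- **Boards:** the contact strips lined up with their predicted outlines to about a pixel, checked just before the lens swung back. Automatic fits at that stage disagreed by up to about 10 mm for the wide and narrow boards. I took those to be unreliable because the bar hid much of each board.
- **Bar:** it read about 2 mm forward of centre in the notches, within the 5 mm allowed.
- **Strokes:** the nib overlay stayed on the strips, at about 2.5 to 3 mm of assumed pressing. The contact force read roughly 0.3 to 1.9 N with about 1 N of noise, so contact at each point is likely but not proven.
- **Pen and lens:** the pen hangs in the stand as it did at the start. The lens is about 8 mm off centre, within the 35 mm allowed.
- **Bystanders:** the multimeter, tape and pliers look unmoved, and the gripper was clear of everything when I handed in.

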